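Make up a sampling kit tray

ROBOT

A 6-joint arm with a two-finger parallel gripper is mounted at the origin on a cart in front of the work surface, level with it; the furniture and walls round the work are solid. World frame = base frame: x ahead of the robot, y to its left, z up, the work surface at z = 0. Lengths are in m, angles in degrees, forces in N, time in s.
With the tool pointing down it reaches from about 0.35 to 0.875 m from the base axis. Payload 4.2 kg.
Tool frame: the origin (TCP) lies between the finger pads; the fingertips stand 14 mm ahead of it and the grasp point (between the pads) lies 5 mm behind it (r.tcp_to_tips is the distance from the TCP to the fingertips, in m); y points along the fingers, x is the direction in which the jaws open and shut, and the axes are right-handed (so a half turn about y gives the same grasp; the last joint's range is limited). The gripper opens to 87 mm and grips with 3 to 60 N. Pads are 19 mm wide; open, the fingers measure 117 mm over their backs; the gripper's body (75 mm by 190 mm) begins 51 mm behind the grasp point.
Start: joints at [86.78, 22.042, 0.453, 0, -68.411, -14.817], TCP at [0.193, 0.594, 0.237] pointing down, gripper open.
Joint ranges: [-179.83, 179.83], [-69.29, 118.12], [-61.27, 80.66], [-181.25, 117.63], [-171.15, -9.14], [-177.46, 177.46]. Speed limits (degrees/s): [159.86, 159.86, 180, 180, 180, 180].

INTERFACE

Orientations are given as a 3x3 rotation matrix whose columns are the frame's x, y, z axes.
In Python, from station import sense, optics, ticket, r gives the robot as it stands.
- The arm moves only by the tool carry_out, never from a script. Its argument "steps" is a list that holds one entry, the list of rows, each a list of 6 numbers: the shift along the world's x, y, z in cm, then the turn, a rotation vector about the world's x, y, z in rad. A call has 1 to 20 rows; each row is the pose to reach, as a shift and turn from the pose commanded when the call began; what a row does not reach only later rows make up. A row lasts 1/8 s, in which the tool goes at most 62.5 mm and 10.7 degrees, less where a joint would pass 70% of its speed; a pose out of reach is approached as far as the arm can. A call with a gripper value outside its range is refused whole. "fingers" is the closure in counts, from 0 (fully open) to 255 (shut), set as the call begins (left out, the last holds). The fingers move at their own pace and stop on an object; the grip force is fixed at half the most. Time passes only in rows, so rows that repeat a pose let the fingers close. It gives the time, the measured TCP pose, the force and the opening at its end, in the units of the state.
- sense(): the state, without advancing time (a new reading comes with each control period).
- optics.capture(name): name is "scene" or "side" or "wrist"; returns a dict with "image" (400x640x3 uint8, red, green, blue), "fov_y" (degrees; the focal length in pixels is half the picture's height over the tangent of half this angle, whatever the lens; pixels are square), "cx", "cy" (the principal point, pixels), "k1" (the pictures are not rectified: a ray, as slopes to the right and down, at radius r is drawn at 1 + k1 r^2 times it, then the intrinsics apply), "rvec" (rotation vector, rad) and "tvec" (3), from world to camera coordinates, as OpenCV has them. Camera axes: x right, y down, z forward; pixel columns grow to the right and rows downward; lengths in m; the calibration is good to about 2 mm. A picture is of the moment at which its call begins. There is no depth.
- ticket.finish_job(): hands the job in, once; it reports no verdict.
The state is a dict: "time_s": time; "joints": joint angles; "joint_velocities": joint speeds; "effort": joint torques, N m; "tcp_pos": TCP position; "ee_rot": TCP orientation; "wrist_force": force on the tool from outside, world axes, zero at the start; "moment": the same for the moment, N m; "gripper_width": opening from 0.0 (shut) to 1.0 (fully open).
Only numpy, scipy, OpenCV 4.12 (cv2) and the standard library are available. Lean on these libraries where they do the work, as an engineer would, in place of code of your own. Each camera call takes 0.05 s, during which the arm holds its last target.

TASK

Make up the sampling kit: lay the instruments that are out on the bench in the steel tray in their order of use from the pivot end, each flat in its own lane across the two blue combs (tweezers, spatula, black marker, blue pen; the lane of a missing one stays empty), and then swing the retainer bar fully closed over them. Also stack the two loose white plate cassettes squarely on the one that already stands on its keyed seat at the tray's other end, orange marks over orange marks, every lug fully down in the notch below. Leave the timer where it is.

Things in the scene. Friction and masses are not known exactly. Their poses are not given: they have to be found in the camera images.
- kit_tray: Low open steel tray fixed to the bench, 166 mm (x) by 292 mm (y), rim 26 mm high. Origin: centre of its underside; x away from the robot, y to the left. Two blue combs along y at x = -42 and +42 mm make four lanes (1 at the left, pivot end); between the combs it is clear to the floor, 4 mm up. Black dots on the floor number the lanes. Right of a 20 mm high divider at y = -55 mm is the keyed seat.
- lane1 (a point): Centre of the bottom of lane 1, tray frame (0, 94, 18 up) mm; axes as the tray's, x along the lane. Every lane is 22 mm wide between comb teeth 18 mm wide with round tops 35 mm above the tray's underside; a laid instrument rests on both combs (9 mm thick) with its underside at this height.
- lane2 (a point): Centre of the bottom of lane 2, tray frame (0, 54, 18 up) mm; axes as the tray's, x along the lane.
- lane3 (a point): Centre of the bottom of lane 3, tray frame (0, 14, 18 up) mm; axes as the tray's, x along the lane.
- lane4 (a point): Centre of the bottom of lane 4, tray frame (0, -26, 18 up) mm; axes as the tray's, x along the lane.
- seat (a point): Centre of the top of the grey keyed seat, tray frame (0, -100, 11 up) mm, axes as the tray's. 60 mm (x) by 80 mm (y), 7 mm high, notched like a cassette's top: a notch 30 mm wide in its -y end, between two orange marks, and one 16 mm wide in its +y end, both 14 mm long.
- retainer (a joint): Flat steel bar that swings level over the instruments: 0 = fully closed, across all lanes, along the tray's y, at its stop; opens anticlockwise seen from above, to 1.95 (along the tray's end and out past its far side); starts at 1.57 to 1.9. 200 x 12 x 4 mm, underside 40 mm above the tray's underside, over laid instruments and teeth. Under 1 N at the knob; stays where left.
- retainer_knob (a point): Middle of the grip part of the black upright knob on the retainer (14 mm diameter, from 44 to 80 mm above the tray's underside; this point at 66 mm), 100 mm from the pivot; pinch it from above and carry it round the arc.
- retainer_hinge (a point): Point on the retainer's vertical pivot axis at the knob point's height (tray frame -52, +134, 66 mm).
- tweezers_mid (a point): Steel tweezers lying flat, 118 mm long (own y), 15 mm wide (own x), 9 mm high; point at the centre, 4.5 mm above the underside. Its place in the tray is lane 1: lying along the lane across both combs, either way round. May be absent.
- spatula_mid (a point): Double-ended spatula, 152 mm long (own y): ribbed grey handle 100 x 10 x 8 mm with a small steel blade at each end; point at the centre, 4 mm above the underside. Its place in the tray is lane 2: lying along the lane across both combs, either way round. May be absent.
- marker_black_mid (a point): White marker pen with black cap, 139 mm long (own y), 14 to 16 mm wide, 15 mm high, does not roll; point at the centre, 7 mm above the underside. Its place in the tray is lane 3: lying along the lane across both combs, either way round. May be absent.
- pen_blue_mid (a point): Thin all-blue pen, 143 mm long (own y), 9 to 11 mm wide, 9 mm high, does not roll; point at the centre, 4.5 mm above the underside. Its place in the tray is lane 4: lying along the lane across both combs, either way round. May be absent.
- cassette_a_mid (a point): Closed white plate cassette, 60 (own x) x 80 (own y) x 37 mm high, 0.12 kg; point at the centre, 18.5 mm up. Under it 2 lugs 6 mm high, 11 mm long: at -y 24 mm wide, at +y 10 mm; on top matching notches 7 mm deep, 3 mm play each way, orange marks at the wide (-y) one. Grip across the 60 mm. This one starts seated.
- cassette_b_mid (a point): Another, just like cassette_a. Seated (own axes as the tray's, body resting on the rim below, both lugs in the notches) a cassette's point is 12.5, 43.5 or 74.5 mm above the seat point (first, second, third layer; 31 mm a layer). Turned half round it stands 6 mm too high. Starts on the bench at the left; any order.
- cassette_c_mid (a point): A third, just like cassette_a, on the bench at the left.
- timer: White bench timer lying on its back, 60 x 66 x 19 mm: leave it. Origin: centre of its underside.
- dispenser_front (a point): Middle of the near face of the tall white dispenser that stands between the tray and the loose things: 415 mm high, about 180 mm wide (y), reaching 280 mm back (x) from here. Carry things round in front of it, over the yellow box (140 mm high) and the carton (210 mm high) that stand nearer the robot.

How it is judged (in metres and radians):
On the way, in this order (a step that is already met when the one before it is completed fails the run):
1. every instrument present lies in its own lane, the retainer still open (y of tweezers_mid in the frame of lane1 between -0.01 and 0.01 m and x of tweezers_mid in the frame of lane1 between -0.024 and 0.024 m and z of tweezers_mid in the frame of lane1 between -0.0005 and 0.0095 m and angle between the y axis of each of tweezers_mid, spatula_mid, marker_black_mid, pen_blue_mid and the x axis of kit_tray, either way round below 0.2 rad and y of spatula_mid in the frame of lane2 between -0.01 and 0.01 m and x of spatula_mid in the frame of lane2 between -0.024 and 0.024 m and z of spatula_mid in the frame of lane2 between -0.001 and 0.009 m and y of marker_black_mid in the frame of lane3 between -0.01 and 0.01 m and x of marker_black_mid in the frame of lane3 between -0.024 and 0.024 m and z of marker_black_mid in the frame of lane3 between 0.002 and 0.012 m and y of pen_blue_mid in the frame of lane4 between -0.01 and 0.01 m and x of pen_blue_mid in the frame of lane4 between -0.024 and 0.024 m and z of pen_blue_mid in the frame of lane4 between -0.0005 and 0.0095 m and value of joint retainer above 1 rad), for 0.2 s.
2. the retainer is swung closed over them (value of joint retainer below 0.07 rad), for 0.2 s.
At the end, for the whole second after the job is handed in: Instruments at rest in their own lanes (10 mm across, 24 mm along, 5 mm in height, 11 degrees); retainer within 4 degrees of closed; all cassettes in one upright column on the seat (12 mm, 8 degrees), each within 3 mm of its fully seated height (y of tweezers_mid in the frame of lane1 between -0.01 and 0.01 m and x of tweezers_mid in the frame of lane1 between -0.024 and 0.024 m and z of tweezers_mid in the frame of lane1 between -0.0005 and 0.0095 m and angle between the y axis of each of tweezers_mid, spatula_mid, marker_black_mid, pen_blue_mid and the x axis of kit_tray, either way round below 0.2 rad and y of spatula_mid in the frame of lane2 between -0.01 and 0.01 m and x of spatula_mid in the frame of lane2 between -0.024 and 0.024 m and z of spatula_mid in the frame of lane2 between -0.001 and 0.009 m and y of marker_black_mid in the frame of lane3 between -0.01 and 0.01 m and x of marker_black_mid in the frame of lane3 between -0.024 and 0.024 m and z of marker_black_mid in the frame of lane3 between 0.002 and 0.012 m and y of pen_blue_mid in the frame of lane4 between -0.01 and 0.01 m and x of pen_blue_mid in the frame of lane4 between -0.024 and 0.024 m and z of pen_blue_mid in the frame of lane4 between -0.0005 and 0.0095 m and value of joint retainer below 0.07 rad and horizontal distance between each of cassette_a_mid, cassette_b_mid, cassette_c_mid and seat below 0.012 m and angle between the y axis of each of cassette_a_mid, cassette_b_mid, cassette_c_mid and the y axis of kit_tray, either way round below 0.15 rad and angle between each of cassette_a_mid, cassette_b_mid, cassette_c_mid's own z axis and vertical below 0.05 rad and (z of cassette_a_mid in the frame of seat between 0.0095 and 0.0155 m or z of cassette_a_mid in the frame of seat between 0.0405 and 0.0465 m or z of cassette_a_mid in the frame of seat between 0.0715 and 0.0775 m) and (z of cassette_b_mid in the frame of seat between 0.0095 and 0.0155 m or z of cassette_b_mid in the frame of seat between 0.0405 and 0.0465 m or z of cassette_b_mid in the frame of seat between 0.0715 and 0.0775 m) and (z of cassette_c_mid in the frame of seat between 0.0095 and 0.0155 m or z of cassette_c_mid in the frame of seat between 0.0405 and 0.0465 m or z of cassette_c_mid in the frame of seat between 0.0715 and 0.0775 m)); the robot touches nothing.
It fails at once if the timer is pushed more than 4 cm away (distance of timer from where it was at the start of the episode above 0.04 m).
Of tweezers, spatula, marker_black, pen_blue only 3 to 4 are there at a start; the rules pass over those that are not, and their reading is None.
At some moment in a run one of tweezers, spatula, marker_black, pen_blue may be knocked a few centimetres aside while the robot is not near it.
Once in a run the grip may slacken for a moment while it holds something.
It also fails if it takes over 210 s, if anything falls off the work surface, if the arm or the gripper's body presses on something with over 40 N, if the wrist force passes 120 N, or if a joint passes its speed limit or range.

## Working session

There is one attempt and no reset: what is moved stays moved. The work goes in short steps, Python scripts to look and compute and a tool call to move; the robot and the scene stay as the last step left them, time stands still between calls to the robot, and variables do not carry over. Pictures are saved under pics/ and viewed, and the job is handed in when it is done.

Besides the shell and the picture viewer there is one more tool, called as name([rows], argument=value, ...), one row to a line, values as JSON. carry_out: Moves the arm, as the interface text tells. Its arguments: {"type":"object","properties":{"steps":{"type":"array","items":{"type":"array","items":{"type":"array","items":{"type":"number"}}}},"fingers":{"type":"number"}},"required":["steps"]}

```bash
ls; mkdir -p pics; cat > h.py <<'E'
import numpy as np, cv2
from station import sense, optics, ticket, r
def cap(name, fn=None):
    c=optics.capture(name)
    if fn: cv2.imwrite('pics/'+fn, c['image'][:,:,::-1])
    return c
def KRT(c):
    h,w=c['image'].shape[:2]
    f=h/2/np.tan(np.radians(c['fov_y'])/2)
    K=np.array([[f,0,c['cx']],[0,f,c['cy']],[0,0,1]])
    return K,cv2.Rodrigues(np.array(c['rvec'],float))[0],np.array(c['tvec'],float).ravel()
def ray(c,uv):
    K,R,t=KRT(c)
    # k1 distortion: opencv distCoeffs (k1,0,0,0)
    p=cv2.undistortPoints(np.array(uv,float).reshape(-1,1,2),K,np.array([c['k1'],0,0,0.]))
    p=p.reshape(-1,2); d=np.c_[p,np.ones(len(p))]@R
    return -R.T@t, d
def onplane(c,uv,z):
    o,d=ray(c,uv); s=(z-o[2])/d[:,2]
    return o+d*s[:,None]
def proj(c,P):
    K,R,t=KRT(c)
    return cv2.projectPoints(np.array(P,float).reshape(-1,1,3),R,t,K,np.array([c['k1'],0,0,0.]))[0].reshape(-1,2)
E
python3 - <<'E'
from h import *
for n in('scene','side','wrist'):
    c=cap(n,n+'0.png'); K,R,t=KRT(c); print(n,c['fov_y'],c['k1'],(-R.T@t).round(3),R[2].round(3))
s=sense(); print(s['time_s'],s['tcp_pos'],s['ee_rot'],s['gripper_width'],r.tcp_to_tips)
E
```

```text
pics
scene 49.64433314556936 -0.02140768430011143 [0.202 0.697 0.95 ] [ 0.31  -0.611 -0.729]
side 52.35449685376049 -0.009332271343346545 [1.153 0.212 1.147] [-0.515 -0.159 -0.842]
wrist 70.06385916927125 -0.050434853395132484 [0.264 0.571 0.384] [-0.258  0.083 -0.962]
0.15 [0.19336376 0.59388507 0.23567766] [[-3.09716173e-01 -4.07614232e-04  9.50828968e-01]
 [-9.50827471e-01 -1.69289609e-03 -3.09716411e-01]
 [ 1.73589946e-03 -9.99998484e-01  1.36746489e-04]] 0.9990567205220708 0.014
```

View pics/scene0.png

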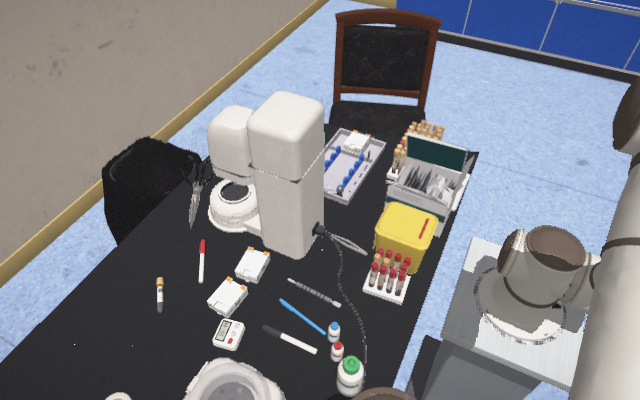

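View pics/side0.png

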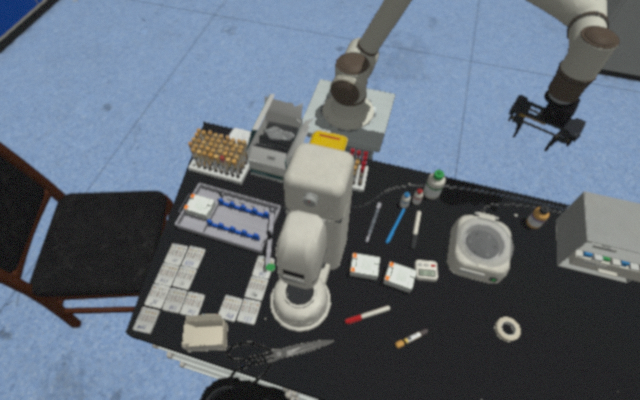

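View pics/wrist0.png

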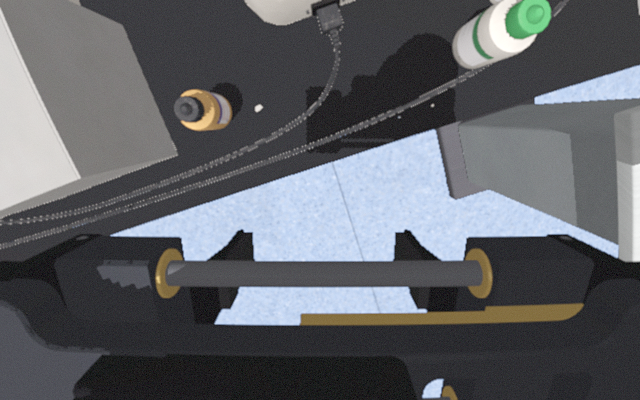

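```bash
python3 - <<'E'
import cv2
a=cv2.imread('pics/scene0.png'); b=cv2.imread('pics/side0.png')
cv2.imwrite('pics/s1.png',cv2.resize(a[215:375,180:400],(800,582),interpolation=cv2.INTER_CUBIC))
cv2.imwrite('pics/s1b.png',cv2.resize(b[170:290,120:290],(800,565),interpolation=cv2.INTER_CUBIC))
cv2.imwrite('pics/s1c.png',cv2.resize(b[170:320,320:520],(800,600),interpolation=cv2.INTER_CUBIC))
cv2.imwrite('pics/s1d.png',cv2.resize(a[110:220,280:440],(800,550),interpolation=cv2.INTER_CUBIC))
E
```

```text
(no output)
```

View pics/s1.png

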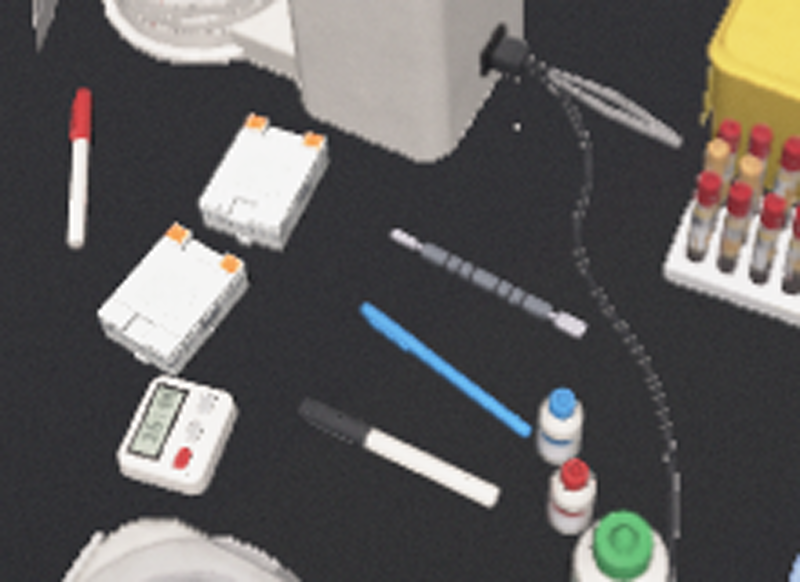

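View pics/s1b.png

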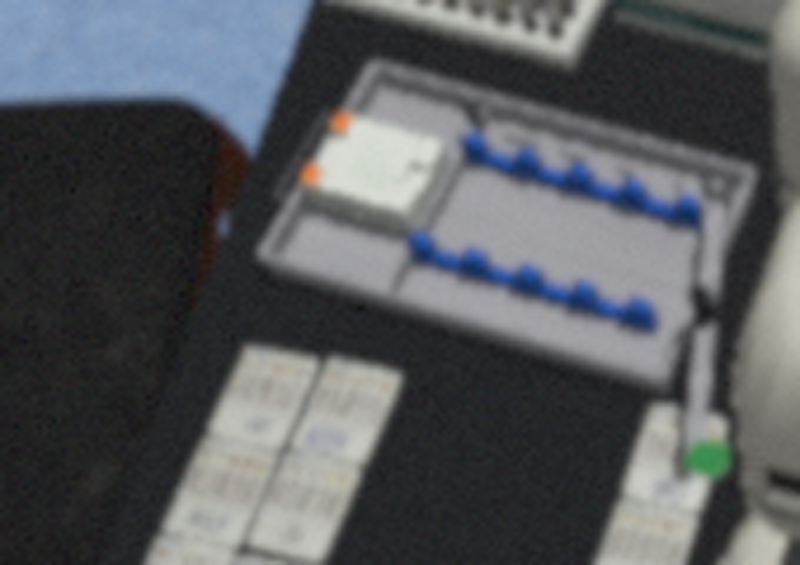

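View pics/s1c.png

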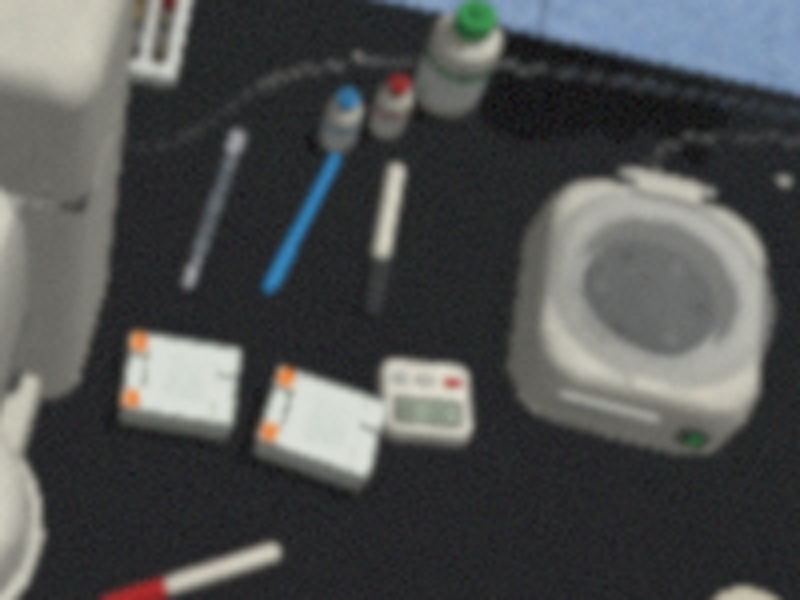

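View pics/s1d.png

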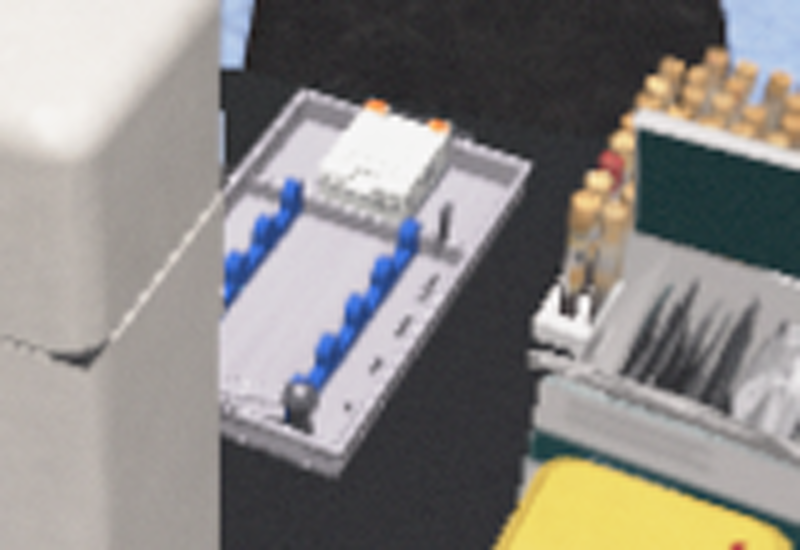

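```bash
python3 - <<'E'
from h import *
sc=cap('scene'); sd=cap('side')
def S(c,crop,pts,z):
    (x0,y0,k)=crop; return onplane(c,[(x0+(p[0]+.5)/k-.5,y0+(p[1]+.5)/k-.5) for p in pts],z).round(3)
A=(180,215,800/220); B=(120,170,800/170); C=(320,170,4); D=(280,110,5)
print('tray corners side',S(sd,B,[(375,62),(755,168),(258,258),(665,390)],.026))
print('pivot,knob,green',S(sd,B,[(718,185),(705,290)],.044),S(sd,B,[(708,458)],.05))
print('combs',S(sd,B,[(475,140),(688,205),(422,237),(640,308)],.035))
print('cassA top',S(sd,B,[(330,115),(442,150),(405,230),(298,195)],.011+.031))
print('tray scene',S(sc,D,[(303,90),(533,160),(335,475)],.026))
print('spat',S(sc,A,[(395,235),(580,325)],.004),S(sd,C,[(237,135),(188,285)],.004))
print('pen',S(sc,A,[(365,308),(528,432)],.005),S(sd,C,[(337,155),(268,290)],.005))
print('mark',S(sc,A,[(305,405),(495,495)],.007),S(sd,C,[(397,168),(374,308)],.007))
print('twz',S(sc,A,[(550,70),(678,142)],.005))
print('cass1',S(sd,C,[(130,333),(243,345),(235,422),(122,405)],.037)); print('cass2',S(sd,C,[(280,368),(385,400),(362,475),(258,440)],.037))
print('timer',S(sd,C,[(385,358),(470,362),(470,435),(382,430)],.019))
print('disp',S(sc,A,[(430,160),(310,118)],0.))
print('box', S(sd,(0,0,1),[(313,130),(346,135)],.14))
E
```

```text
tray corners side [[ 0.499 -0.393  0.026]
 [ 0.507 -0.101  0.026]
 [ 0.67  -0.399  0.026]
 [ 0.684 -0.1    0.026]]
pivot,knob,green [[ 0.537 -0.115  0.044]
 [ 0.616 -0.096  0.044]] [[ 0.729 -0.052  0.05 ]]
combs [[ 0.546 -0.292  0.035]
 [ 0.553 -0.132  0.035]
 [ 0.628 -0.295  0.035]
 [ 0.636 -0.135  0.035]]
cassA top [[ 0.559 -0.395  0.042]
 [ 0.563 -0.308  0.042]
 [ 0.629 -0.305  0.042]
 [ 0.625 -0.386  0.042]]
tray scene [[ 0.666 -0.402  0.026]
 [ 0.498 -0.402  0.026]
 [ 0.502 -0.085  0.026]]
spat [[0.538 0.196 0.004]
 [0.393 0.202 0.004]] [[0.393 0.206 0.004]
 [0.542 0.198 0.004]]
pen [[0.528 0.256 0.005]
 [0.391 0.287 0.005]] [[0.39  0.29  0.005]
 [0.529 0.259 0.005]]
mark [[0.527 0.335 0.007]
 [0.391 0.334 0.007]] [[0.389 0.339 0.007]
 [0.522 0.341 0.007]]
twz [[0.503 0.016 0.005]
 [0.39  0.035 0.005]]
cass1 [[0.611 0.166 0.037]
 [0.597 0.249 0.037]
 [0.659 0.256 0.037]
 [0.669 0.174 0.037]]
cass2 [[0.607 0.279 0.037]
 [0.611 0.358 0.037]
 [0.673 0.351 0.037]
 [0.668 0.275 0.037]]
timer [[0.568 0.355 0.019]
 [0.553 0.417 0.019]
 [0.612 0.424 0.019]
 [0.626 0.362 0.019]]
disp [[ 0.547  0.127 -0.   ]
 [ 0.646  0.133  0.   ]]
box [[ 0.262 -0.061  0.14 ]
 [ 0.252  0.049  0.14 ]]
```

carry_out([
  [[25.7, -32.4, 6.5, 0, 0, 0.315], [25.7, -32.4, 6.5, 0, 0, 0.315], [25.7, -32.4, 6.5, 0, 0, 0.315], [25.7, -32.4, 6.5, 0, 0, 0.315], [25.7, -32.4, 6.5, 0, 0, 0.315], [25.7, -32.4, 6.5, 0, 0, 0.315], [25.7, -32.4, 6.5, 0, 0, 0.315], [25.7, -32.4, 6.5, 0, 0, 0.315], [25.7, -32.4, 6.5, 0, 0, 0.315], [25.7, -32.4, 6.5, 0, 0, 0.315]],
], fingers=0)

```text
time_s: 1.5
tcp_pos: [0.4499, 0.271, 0.3012]
ee_rot: [[0.002, -0.001, 1.0], [-1.0, -0.0, 0.002], [0.0, -1.0, -0.001]]
wrist_force: [-0.4, -0.4, -0.4]
gripper_width: 1.0
```

```bash
python3 - <<'E'
from h import *
s=sense(); print(s['time_s'],s['tcp_pos'].round(4),s['ee_rot'].round(3).tolist(),s['joints'])
c=cap('wrist','w1.png'); K,R,t=KRT(c); print((-R.T@t).round(3),R[2].round(3))
cap('side','sd1.png')
E
```

```text
1.5 [0.4499 0.271  0.3012] [[0.002, -0.001, 1.0], [-1.0, -0.0, 0.002], [0.0, -1.0, -0.001]] [ 4.87719542e+01  9.89758645e+00 -7.10694474e+00 -1.19166576e-02
 -7.30282381e+01  4.13288260e+01]
[0.524 0.271 0.45 ] [-0.272  0.    -0.962]
```

View pics/w1.png

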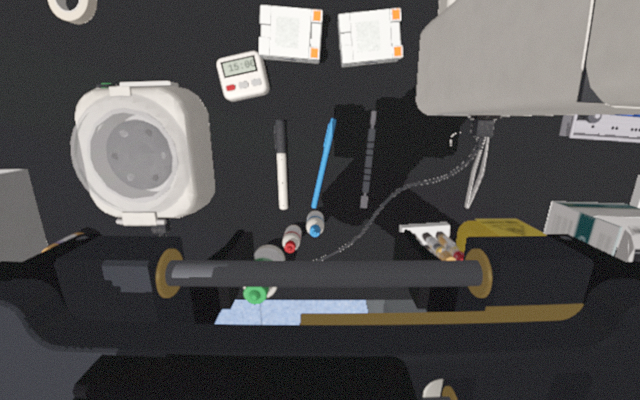

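View pics/sd1.png

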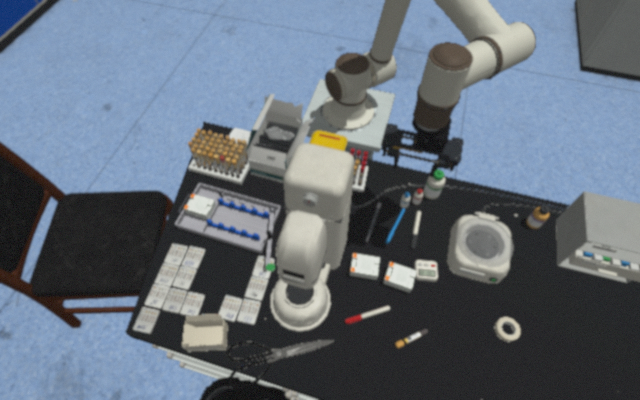

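```bash
cat >> h.py <<'E'
def axis_of(c,mask,zc):
    """contour -> world rectangle on plane zc : centre, angle of long axis (deg), length,width"""
    cs,_=cv2.findContours(mask.astype(np.uint8),cv2.RETR_EXTERNAL,cv2.CHAIN_APPROX_NONE)
    k=max(cs,key=cv2.contourArea).reshape(-1,2)
    P=onplane(c,k,zc)[:,:2]
    (cx,cy),(w,h),a=cv2.minAreaRect((P*1000).astype(np.float32))
    if w<h: a+=90; w,h=h,w
    a=(a+90)%180-90
    return np.round([cx,cy],1),round(a,1),round(w,1),round(h,1)
E
python3 - <<'E'
from h import *
c=cap('wrist'); im=c['image'].astype(int); R_,G,B=im[...,0],im[...,1],im[...,2]
hsv=cv2.cvtColor(c['image'],cv2.COLOR_RGB2HSV)
def roi(m,x0,y0,x1,y1):
    o=np.zeros(m.shape,bool); o[y0:y1,x0:x1]=m[y0:y1,x0:x1]; return o
blue=(B-R_>60)
print('pen',axis_of(c,roi(blue,300,110,345,208),.0045))
br=im.sum(2)
for n,b in (('mark',(265,110,298,215)),('spat',(352,105,384,212)),('twz',(462,138,490,212))):
    for th in (110,150,200): print(n,th,axis_of(c,roi(br>th,*b),.007 if n=='mark' else .0045))
cv2.imwrite('pics/w1z.png',cv2.resize(c['image'][100:220,250:500,::-1],(800,384),interpolation=cv2.INTER_CUBIC))
for b in ((235,0,330,68),(330,0,412,72)):
    print('cas',axis_of(c,roi(br>380,*b),.037))
E
```

```text
pen (array([458.7, 273.4]), -12.3, 144.1, 12.2)
mark 110 (array([459. , 339.1]), -1.4, 164.0, 52.5)
mark 150 (array([459.1, 339.1]), -1.4, 164.0, 52.4)
mark 200 (array([455.4, 337.8]), 0.9, 141.6, 17.3)
spat 110 (array([467.7, 202. ]), 0.8, 160.6, 25.5)
spat 150 (array([467.7, 202.5]), -1.1, 160.8, 17.7)
spat 200 (array([517.9, 198.3]), -2.5, 45.9, 9.7)
twz 110 (array([441.4,  26.8]), 7.7, 125.7, 45.9)
twz 150 (array([441.4,  26.8]), 7.7, 125.7, 45.9)
twz 200 (array([444.4,  33.1]), -0.7, 114.1, 40.1)
cas (array([631.2, 331.8]), 86.2, 113.4, 78.7)
cas (array([632.3, 210.2]), -83.7, 84.3, 65.4)
```

View pics/w1z.png

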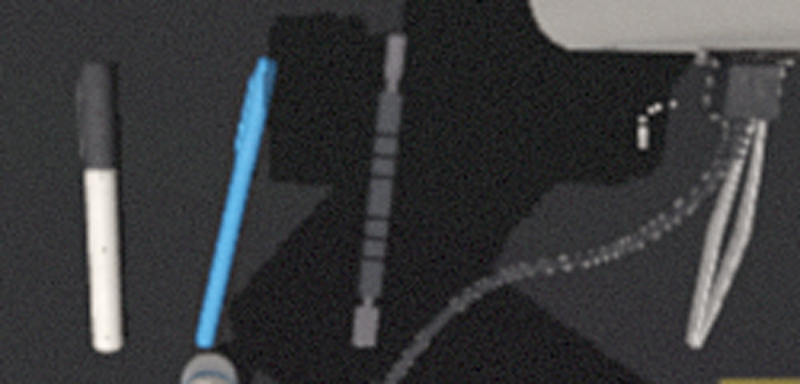

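carry_out([
  [[0.6, 6.7, -6, 0, 0, 0], [0.6, 6.7, -12, 0, 0, 0], [0.6, 6.7, -18, 0, 0, 0], [0.6, 6.7, -23, 0, 0, 0], [0.6, 6.7, -26, 0, 0, 0], [0.6, 6.7, -27.5, 0, 0, 0], [0.6, 6.7, -28.3, 0, 0, 0], [0.6, 6.7, -28.4, 0, 0, 0], [0.6, 6.7, -28.4, 0, 0, 0]],
], fingers=110)

```text
time_s: 2.78
tcp_pos: [0.4571, 0.338, 0.0189]
ee_rot: [[0.0, 0.002, 1.0], [-1.0, 0.002, 0.0], [-0.002, -1.0, 0.002]]
wrist_force: [-0.8, 0.1, 0.3]
gripper_width: 0.563
```

```bash
python3 - <<'E'
from h import *
s=sense(); print(s['time_s'],s['tcp_pos'].round(4))
cap('wrist','w2.png'); c=cap('side','sd2.png')
cv2.imwrite('pics/sd2z.png',cv2.resize(c['image'][130:300,320:540,::-1],(776,600),interpolation=cv2.INTER_CUBIC))
E
```

```text
2.775 [0.4571 0.338  0.0189]
```

View pics/w2.png

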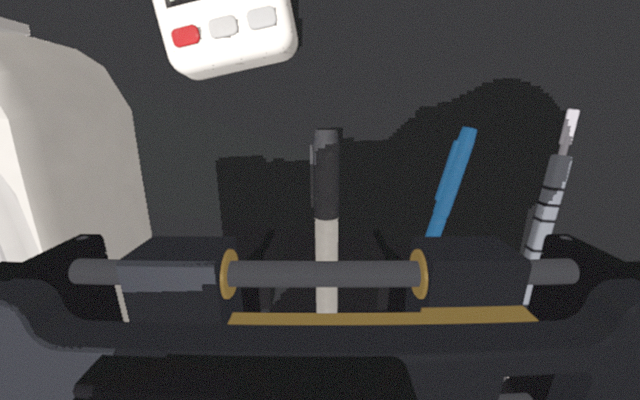

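carry_out([
  [[0, 0, 0, 0, 0, 0], [0, 0, 0, 0, 0, 0], [0, 0, 0, 0, 0, 0], [0, 0, 0, 0, 0, 0], [0, 0, 0, 0, 0, 0], [0, 0, 2, 0, 0, 0], [0, 0, 7, 0, 0, 0], [0, 0, 13, 0, 0, 0], [0, 0, 19, 0, 0, 0], [0, 0, 25, 0, 0, 0], [0, 0, 27, 0, 0, 0]],
], fingers=255)

```text
time_s: 4.25
tcp_pos: [0.4575, 0.3382, 0.2926]
ee_rot: [[0.001, 0.006, 1.0], [-1.0, 0.006, 0.001], [-0.006, -1.0, 0.006]]
wrist_force: [-0.2, 0.7, -0.6]
gripper_width: 0.159
```

```bash
python3 - <<'E'
from h import *
cap('wrist','w3.png')
E
```

```text
(no output)
```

View pics/w3.png

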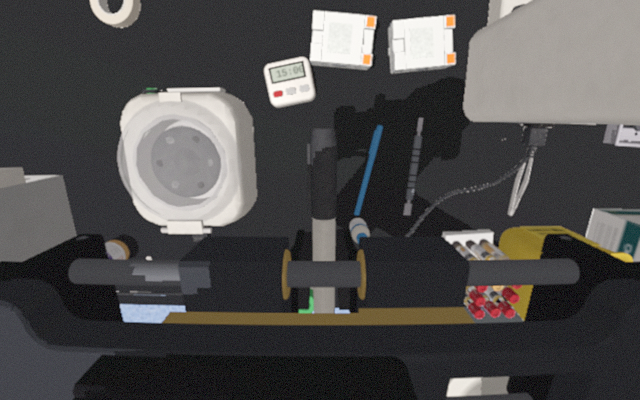

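carry_out([
  [[-4.5, -3, 1, 0, 0, 0], [-4.5, -9, 1, 0, 0, 0], [-4.5, -15, 1, 0, 0, 0], [-4.5, -21, 1, 0, 0, 0], [-4.5, -27, 1, 0, 0, 0], [-4.5, -33, 1, 0, 0, 0], [-4.5, -39, 1, 0, 0, 0], [-4.5, -45, 1, 0, 0, 0], [-3.5, -51, 1, 0, 0, 0], [-1, -56, 1, 0, 0, 0], [4, -57.8, 1, 0, 0, 0], [5, -57.8, 1, 0, 0, 0], [5, -57.8, 1, 0, 0, 0]],
])

```text
time_s: 5.92
tcp_pos: [0.5062, -0.2404, 0.2959]
ee_rot: [[0.0, -0.003, 1.0], [-1.0, 0.001, 0.0], [-0.001, -1.0, -0.003]]
wrist_force: [-0.9, -0.2, 0.3]
gripper_width: 0.159
```

```bash
python3 - <<'E'
from h import *
cap('wrist','w4.png')
s=sense(); print(s['tcp_pos'],s['joints'],s['ee_rot'].round(3))
E
```

```text
[ 0.50575809 -0.24013509  0.29661511] [-8.82479462e+00  1.36223320e+01 -2.97424795e+00 -1.99613928e-02
 -7.35300951e+01  9.88734048e+01] [[ 0.001 -0.002  1.   ]
 [-1.     0.001  0.001]
 [-0.001 -1.    -0.002]]
```

View pics/w4.png

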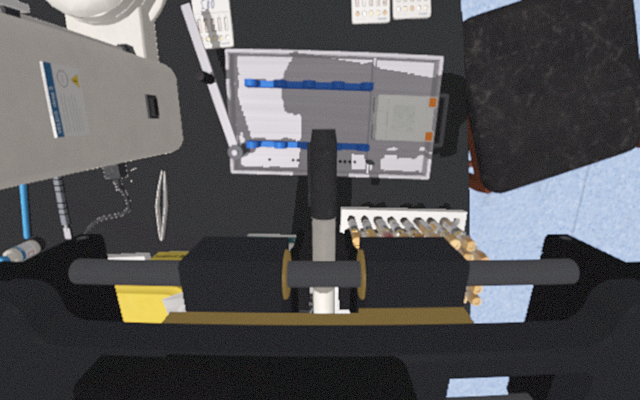

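```bash
python3 - <<'E'
from h import *
c=cap('wrist'); im=c['image'].astype(int)
cv2.imwrite('pics/w4z.png',cv2.resize(c['image'][0:190,170:460,::-1],(800,524),interpolation=cv2.INTER_CUBIC))
blue=((im[...,2]-im[...,0])>50)
blue[:, :200]=0; blue[200:]=0
n,l,st,ce=cv2.connectedComponentsWithStats(blue.astype(np.uint8))
print(st[st[:,4]>20])
print('rim corners',onplane(c,[(230,50),(443,56),(432,180),(230,172)],.026).round(4))
print('pivot/knob top/tip',onplane(c,[(235.5,152)],.046).round(3),onplane(c,[(207,77)],.08).round(3),onplane(c,[(187,5)],.044).round(3))
E
```

```text
[[     0      0    640    400 254410]
 [   245     78    128     13    948]
 [   246    140     62      9    412]
 [   337    143     32      8    206]]
rim corners [[ 0.674  -0.113   0.026 ]
 [ 0.6669 -0.402   0.026 ]
 [ 0.4948 -0.4027  0.026 ]
 [ 0.5069 -0.0997  0.026 ]]
pivot/knob top/tip [[ 0.539 -0.117  0.046]] [[ 0.632 -0.099  0.08 ]] [[ 0.724 -0.067  0.044]]
```

View pics/w4z.png

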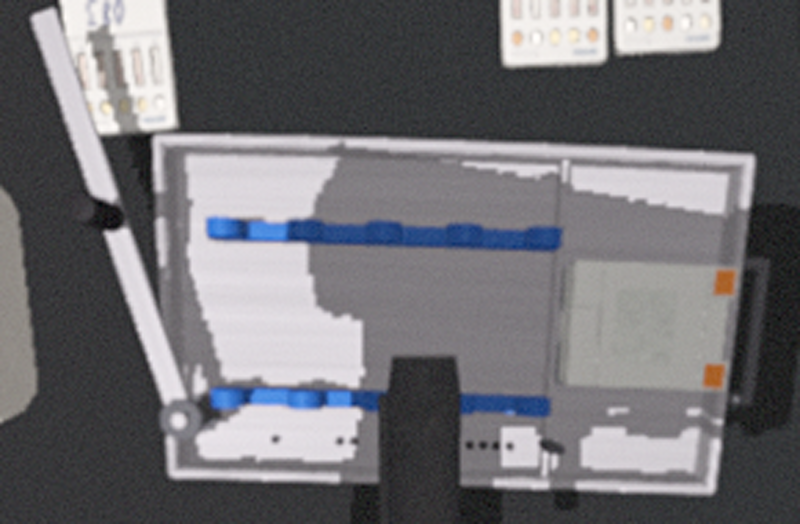

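```bash
python3 - <<'E'
from h import *
c=cap('wrist'); k=800/290
P=np.array([(224,223),(543,234),(227,394),(532,402),(385,229),(306,394)],float); P=(P+.5)/k-.5+[170,0]
W=onplane(c,P,.034); print(W.round(4))
T=np.array([(42,114),(42,-46),(-42,114),(-42,-46),(42,34),(-42,74)])/1000.
M,_=cv2.estimateAffinePartial2D(T.astype(np.float32).reshape(-1,1,2),W[:,:2].astype(np.float32).reshape(-1,1,2),ransacReprojThreshold=.01)
print(M, np.degrees(np.arctan2(M[1,0],M[0,0])), np.hypot(M[1,0],M[0,0]))
print('resid',((T@M[:,:2].T+M[:,2])-W[:,:2]).round(4))
# orange marks, cassette a top z .042
im=c['image'].astype(int); o=((im[...,0]-im[...,2])>70); o[:,:410]=0; o[170:]=0;o[:,455:]=0
n,l,st,ce=cv2.connectedComponentsWithStats(o.astype(np.uint8)); print(st[st[:,4]>8]); print(onplane(c,ce[1:],.042).round(4))
E
```

```text
[[ 0.6337 -0.1409  0.034 ]
 [ 0.6282 -0.2977  0.034 ]
 [ 0.5507 -0.1374  0.034 ]
 [ 0.5464 -0.2949  0.034 ]
 [ 0.6304 -0.22    0.034 ]
 [ 0.5505 -0.1783  0.034 ]]
[[ 0.97962254  0.03235057  0.58866235]
 [-0.03235057  0.97962254 -0.25138808]] -1.8914203443615978 0.980156554449377
resid [[-0.0002 -0.0002]
 [ 0.0001 -0.0001]
 [ 0.0005 -0.001 ]
 [-0.0004 -0.0001]
 [ 0.0005  0.0006]
 [-0.0006  0.0008]]
[[     0      0    640    400 255885]
 [   429     98      7      9     58]
 [   425    132      7      9     55]]
[[ 0.7195 -0.3501  0.042 ]
 [ 0.6056 -0.3865  0.042 ]
 [ 0.5608 -0.3852  0.042 ]]
```

carry_out([
  [[6, 0.4, -1, 0, 0, -0.037], [8.4, 0.4, -6, 0, 0, -0.037], [8.4, 0.4, -12, 0, 0, -0.037], [8.4, 0.4, -17.5, 0, 0, -0.037], [8.4, 0.4, -17.5, 0, 0, -0.037], [8.4, 0.4, -17.5, 0, 0, -0.037]],
])

```text
time_s: 6.82
tcp_pos: [0.592, -0.237, 0.1257]
ee_rot: [[-0.035, 0.004, 0.999], [-0.999, -0.002, -0.035], [0.002, -1.0, 0.005]]
wrist_force: [0.3, 0.2, 1.2]
gripper_width: 0.163
```

```bash
python3 - <<'E'
from h import *
c=cap('wrist','w5.png'); sd=cap('side','sd5.png')
s=sense(); print(s['tcp_pos'])
cv2.imwrite('pics/sd5z.png',cv2.resize(sd['image'][160:280,120:300,::-1],(800,533),interpolation=cv2.INTER_CUBIC))
E
```

```text
[ 0.59239632 -0.23704081  0.12642011]
```

View pics/w5.png

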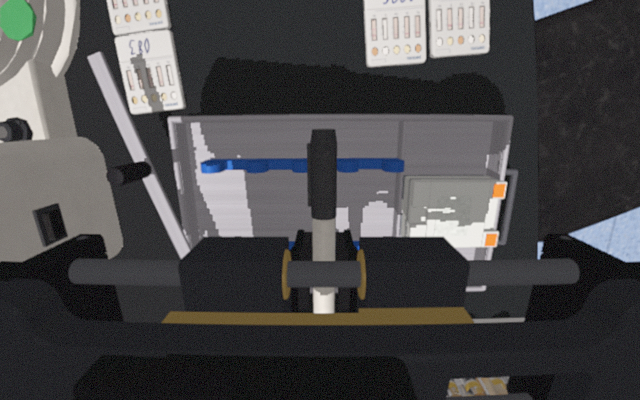

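View pics/sd5z.png

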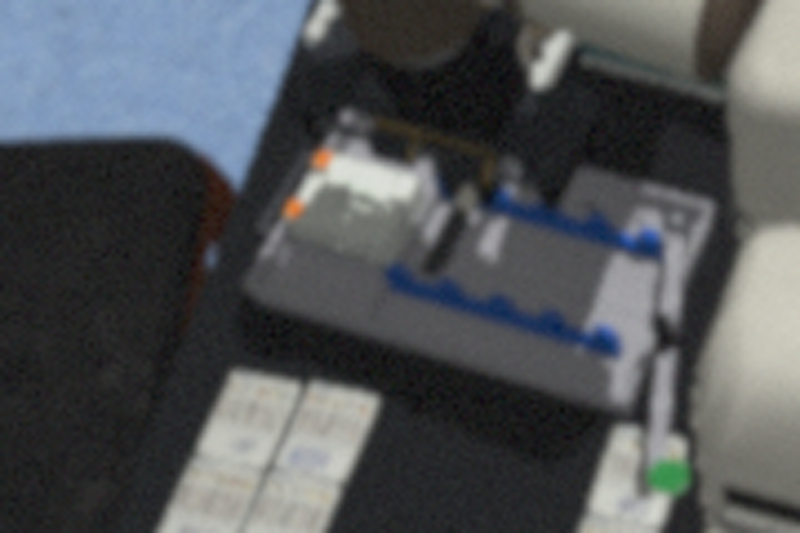

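```bash
python3 - <<'E'
from h import *
c=cap('wrist')
cv2.imwrite('pics/w5z.png',cv2.resize(c['image'][140:200,190:420,::-1],(800,209),interpolation=cv2.INTER_CUBIC))
im=c['image'].astype(int)
blue=((im[...,2]-im[...,0])>40); blue[:150]=0; blue[185:]=0
cols=np.where(blue.any(0))[0]; cols=cols[(cols>190)&(cols<430)]
for x in range(195,412): 
    y=np.where(blue[:,x])[0]
    print(x,(y.min(),y.max()) if len(y) else None, end='; ')
P=onplane(c,[(211,164),(257,163.5),(348,163),(394,163)],.035);print(P.round(4))
E
```

```text
195 None; 196 None; 197 None; 198 None; 199 None; 200 None; 201 (np.int64(164), np.int64(169)); 202 (np.int64(163), np.int64(173)); 203 (np.int64(163), np.int64(173)); 204 (np.int64(163), np.int64(173)); 205 (np.int64(162), np.int64(173)); 206 (np.int64(162), np.int64(173)); 207 (np.int64(162), np.int64(173)); 208 (np.int64(161), np.int64(173)); 209 (np.int64(161), np.int64(173)); 210 (np.int64(161), np.int64(173)); 211 (np.int64(160), np.int64(173)); 212 (np.int64(160), np.int64(173)); 213 (np.int64(160), np.int64(173)); 214 (np.int64(160), np.int64(173)); 215 (np.int64(160), np.int64(173)); 216 (np.int64(160), np.int64(173)); 217 (np.int64(160), np.int64(172)); 218 (np.int64(160), np.int64(172)); 219 (np.int64(160), np.int64(172)); 220 (np.int64(160), np.int64(171)); 221 (np.int64(160), np.int64(171)); 222 (np.int64(160), np.int64(170)); 223 (np.int64(160), np.int64(170)); 224 (np.int64(160), np.int64(170)); 225 (np.int64(160), np.int64(170)); 226 (np.int64(160), np.int64(170)); 227 (np.int64(160), np.int64(170)); 228 (np.int64(160), np.int64(170)); 229 (np.int64(160), np.int64(170
[... 5002 characters left out ...]
(172)); 390 (np.int64(159), np.int64(172)); 391 (np.int64(159), np.int64(172)); 392 (np.int64(159), np.int64(172)); 393 (np.int64(159), np.int64(172)); 394 (np.int64(159), np.int64(172)); 395 (np.int64(159), np.int64(172)); 396 (np.int64(159), np.int64(172)); 397 (np.int64(159), np.int64(172)); 398 (np.int64(159), np.int64(172)); 399 (np.int64(160), np.int64(172)); 400 (np.int64(160), np.int64(172)); 401 (np.int64(161), np.int64(171)); 402 (np.int64(161), np.int64(171)); 403 (np.int64(162), np.int64(166)); 404 None; 405 None; 406 None; 407 None; 408 None; 409 None; 410 None; 411 None; [[ 0.6361 -0.1425  0.035 ]
 [ 0.6349 -0.1819  0.035 ]
 [ 0.6323 -0.2589  0.035 ]
 [ 0.631  -0.2979  0.035 ]]
```

View pics/w5z.png

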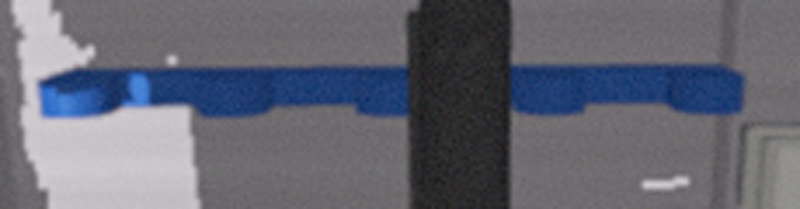

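carry_out([
  [[-0.1, 0, -3, 0, 0, 0], [-0.1, 0, -6, 0, 0, 0], [-0.1, 0, -6.3, 0, 0, 0], [-0.1, 0, -6.3, 0, 0, 0]],
])

```text
time_s: 7.48
tcp_pos: [0.5907, -0.237, 0.0614]
ee_rot: [[-0.036, 0.003, 0.999], [-0.999, -0.001, -0.036], [0.001, -1.0, 0.003]]
wrist_force: [-0.8, 0.0, -0.3]
gripper_width: 0.159
```

```bash
python3 - <<'E'
from h import *
c=cap('wrist'); sd=cap('side')
s=sense(); print(s['tcp_pos'])
cv2.imwrite('pics/w6z.png',cv2.resize(c['image'][100:260,170:470,::-1],(800,427),interpolation=cv2.INTER_CUBIC))
cv2.imwrite('pics/sd6z.png',cv2.resize(sd['image'][180:270,160:300,::-1],(800,514),interpolation=cv2.INTER_CUBIC))
E
```

```text
[ 0.59079345 -0.237033    0.06164672]
```

View pics/w6z.png

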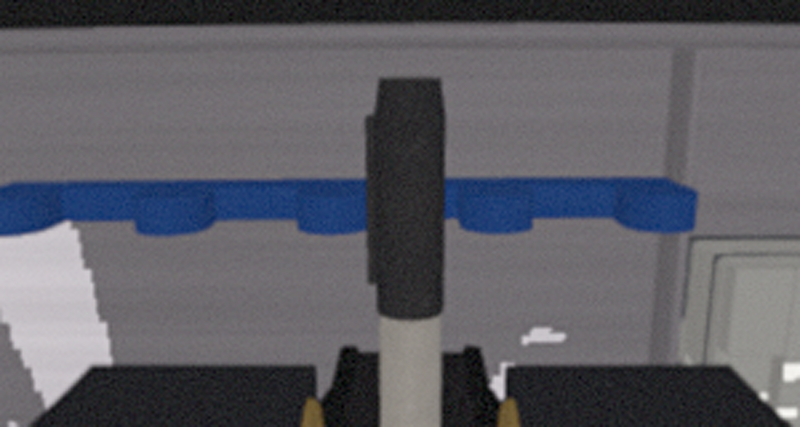

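View pics/sd6z.png

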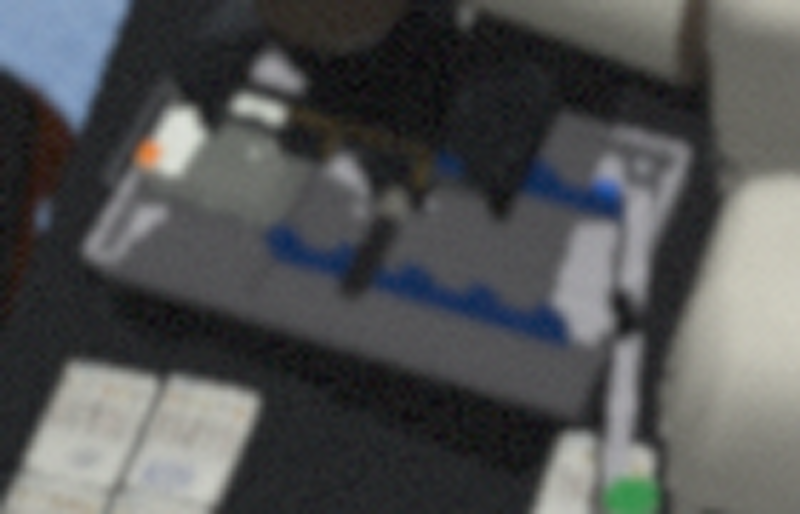

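carry_out([
  [[0, -0.2, -0.4, 0, 0, 0], [0, -0.2, -1.2, 0, 0, 0], [0, -0.2, -1.8, 0, 0, 0], [0, -0.2, -2.3, 0, 0, 0], [0, -0.2, -2.3, 0, 0, 0]],
])

```text
time_s: 8.2
tcp_pos: [0.5894, -0.2387, 0.0361]
ee_rot: [[-0.037, -0.001, 0.999], [-0.999, 0.0, -0.037], [-0.0, -1.0, -0.001]]
wrist_force: [-0.1, 1.2, 0.2]
gripper_width: 0.162
```

```bash
python3 - <<'E'
from h import *
c=cap('wrist')
s=sense(); print(s['tcp_pos'],s['wrist_force'])
cv2.imwrite('pics/w7z.png',cv2.resize(c['image'][100:260,170:470,::-1],(800,427),interpolation=cv2.INTER_CUBIC))
E
```

```text
[ 0.58943745 -0.23869716  0.03629904] [ 0.05253033  0.16007436 -0.25531072]
```

View pics/w7z.png

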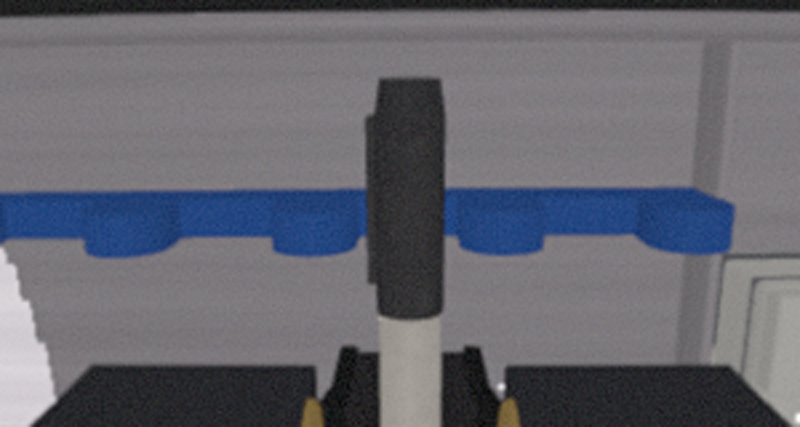

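carry_out([
  [[0, 0, 0, 0, 0, 0], [0, 0, 0, 0, 0, 0], [0, 0, 0, 0, 0, 0], [0, 0, 1, 0, 0, 0], [0, 0, 4, 0, 0, 0], [0, 0, 10, 0, 0, 0], [0, 0, 16, 0, 0, 0], [-2, 0, 22, 0, 0, 0], [-6, 0, 26, 0, 0, 0], [-9, 0, 26, 0, 0, 0], [-9, 0, 26, 0, 0, 0]],
], fingers=138)

```text
time_s: 9.62
tcp_pos: [0.4978, -0.2387, 0.2989]
ee_rot: [[-0.037, 0.003, 0.999], [-0.999, -0.0, -0.037], [0.0, -1.0, 0.003]]
wrist_force: [0.3, -0.6, -0.3]
gripper_width: 0.459
```

```bash
python3 - <<'E'
from h import *
c=cap('wrist','w8.png')
s=sense(); print(s['tcp_pos'],s['wrist_force'])
cv2.imwrite('pics/w8z.png',cv2.resize(c['image'][0:230,120:440,::-1],(800,575),interpolation=cv2.INTER_CUBIC))
E
```

```text
[ 0.4988463  -0.23879764  0.29801567] [-0.26792352 -0.14698118 -0.46056261]
```

View pics/w8z.png

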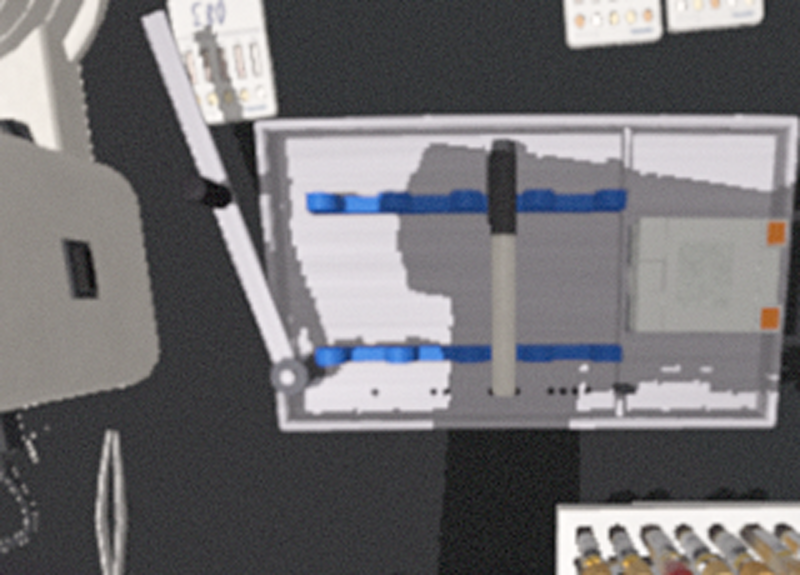

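carry_out([
  [[-5, 2, 0, 0, 0, 0], [-8, 7, 0, 0, 0, 0], [-8, 13, 0, 0, 0, 0], [-8, 19, 0, 0, 0, 0], [-8, 25, 0, 0, 0, 0], [-8, 31, 0, 0, 0, 0], [-8, 37, 0, 0, 0, 0], [-7, 43, 0, 0, 0, -0.08], [-4, 48, -5, 0, 0, -0.178], [-4, 51.2, -10, 0, 0, -0.178], [-4, 51.2, -14, 0, 0, -0.178], [-4, 51.2, -14, 0, 0, -0.178]],
])

```text
time_s: 11.18
tcp_pos: [0.4578, 0.2724, 0.1523]
ee_rot: [[-0.212, -0.007, 0.977], [-0.977, -0.008, -0.212], [0.009, -1.0, -0.006]]
wrist_force: [0.8, -0.9, 0.7]
gripper_width: 0.46
```

```bash
cat > look.py <<'E'
from h import *
import sys
c=cap('wrist',sys.argv[1]); s=sense(); print(s['time_s'],s['tcp_pos'].round(4),s['wrist_force'].round(1),s['gripper_width'])
im=c['image'].astype(int); br=im.sum(2); blue=(im[...,2]-im[...,0]>60)
E
cat > t.py <<'E'
exec(open('look.py').read())
m=blue.copy(); m[240:]=0
print('pen',axis_of(c,m,.0045))
E
python3 t.py w9.png
```

```text
11.225 [0.4595 0.2733 0.1555] [ 0.2 -0.6  0.5] 0.4576757641914061
pen (array([466.5, 271.4]), -12.7, 125.9, 10.3)
```

View pics/w9.png

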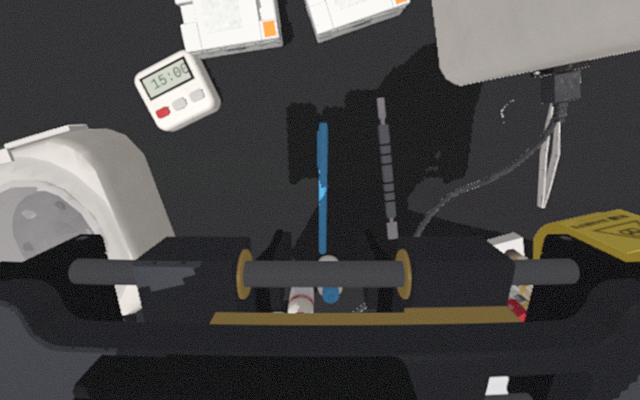

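carry_out([
  [[0, 0, -5, 0, 0, 0], [0, 0, -10, 0, 0, 0], [0, 0, -12.8, 0, 0, 0], [0, 0, -13.7, 0, 0, 0], [0, 0, -13.7, 0, 0, 0]],
])

```text
time_s: 11.85
tcp_pos: [0.4608, 0.2742, 0.0212]
ee_rot: [[-0.213, 0.002, 0.977], [-0.977, 0.002, -0.213], [-0.002, -1.0, 0.002]]
wrist_force: [-0.3, 1.0, -0.4]
gripper_width: 0.458
```

carry_out([
  [[0, 0, 0, 0, 0, 0], [0, 0, 0, 0, 0, 0], [0, 0, 0, 0, 0, 0], [0, 0, 0, 0, 0, 0], [0, 0, 2, 0, 0, 0], [0, 0, 8, 0, 0, 0], [0, 0, 14, 0, 0, 0]],
], fingers=255)

```text
time_s: 12.72
tcp_pos: [0.4592, 0.2729, 0.1607]
ee_rot: [[-0.213, -0.001, 0.977], [-0.977, -0.001, -0.213], [0.002, -1.0, -0.001]]
wrist_force: [0.3, 1.5, -0.5]
gripper_width: 0.092
```

```bash
python3 t.py w10.png
```

```text
12.775 [0.4634 0.276  0.1701] [1.5 1.4 6.2] 0.09399844707868356
pen (array([464.5, 273.4]), -12.0, 124.4, 19.1)
```

View pics/w10.png

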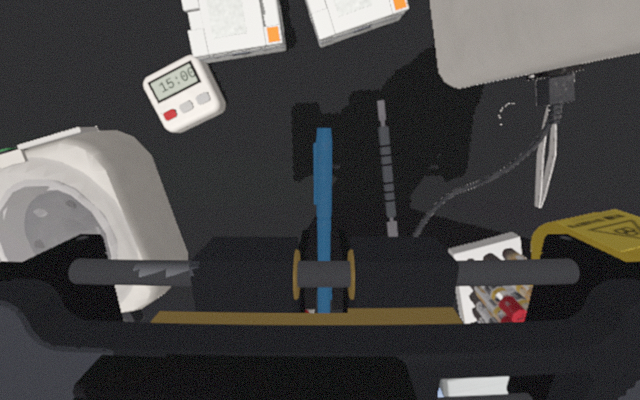

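carry_out([
  [[-2, -1, 6, 0, 0, 0], [-4, -2, 12, 0, 0, 0], [-4, -7, 14, 0, 0, 0.08], [-4, -13, 14, 0, 0, 0.178], [-4, -19, 14, 0, 0, 0.178], [-4, -25, 14, 0, 0, 0.178], [-4, -31, 14, 0, 0, 0.178], [-4, -37, 14, 0, 0, 0.178], [-3, -43, 14, 0, 0, 0.178], [0, -48, 14, 0, 0, 0.178], [4, -52, 14, 0, 0, 0.178], [9, -55.2, 11, 0, 0, 0.178], [13, -55.2, 6, 0, 0, 0.178], [13, -55.2, 0, 0, 0, 0.178], [13, -55.2, -6, 0, 0, 0.178], [13, -55.2, -9.8, 0, 0, 0.178], [13, -55.2, -9.8, 0, 0, 0.178], [13, -55.2, -9.8, 0, 0, 0.178]],
])

```text
time_s: 15.02
tcp_pos: [0.5908, -0.2792, 0.0633]
ee_rot: [[-0.036, 0.003, 0.999], [-0.999, -0.001, -0.036], [0.001, -1.0, 0.003]]
wrist_force: [0.3, -0.7, 0.7]
gripper_width: 0.089
```

```bash
python3 look.py w11.png
```

```text
15.075 [ 0.5912 -0.2792  0.0641] [ 0.1 -0.1 -0.1] 0.09146268523994644
```

View pics/w11.png

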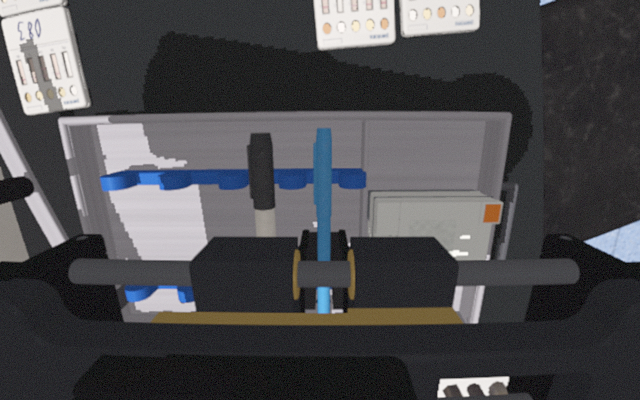

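carry_out([
  [[0, 0, -1, 0, 0, 0], [0, 0, -2, 0, 0, 0], [0, 0, -2.4, 0, 0, 0], [0, 0, -2.4, 0, 0, 0]],
])

```text
time_s: 15.58
tcp_pos: [0.5891, -0.2786, 0.0379]
ee_rot: [[-0.037, -0.001, 0.999], [-0.999, 0.0, -0.037], [0.0, -1.0, -0.001]]
wrist_force: [-1.9, 0.7, 4.1]
gripper_width: 0.094
```

carry_out([
  [[0, 0, 0, 0, 0, 0], [0, 0, 0, 0, 0, 0], [0, 0, 0, 0, 0, 0], [0, 0, 1, 0, 0, 0], [0, 0, 4, 0, 0, 0], [0, 0, 10, 0, 0, 0], [0, 0, 16, 0, 0, 0], [-2, 0, 22, 0, 0, 0], [-6, 2, 26, 0, 0, 0], [-9, 4, 26, 0, 0, 0], [-9, 4, 26, 0, 0, 0]],
], fingers=196)

```text
time_s: 16.95
tcp_pos: [0.4978, -0.2379, 0.3]
ee_rot: [[-0.036, 0.003, 0.999], [-0.999, -0.0, -0.036], [0.0, -1.0, 0.003]]
wrist_force: [0.4, 0.4, 0.9]
gripper_width: 0.227
```

```bash
python3 look.py w12.png
```

```text
17.0 [ 0.4989 -0.2384  0.2992] [0.7 0.5 1.1] 0.2306365046822793
```

View pics/w12.png

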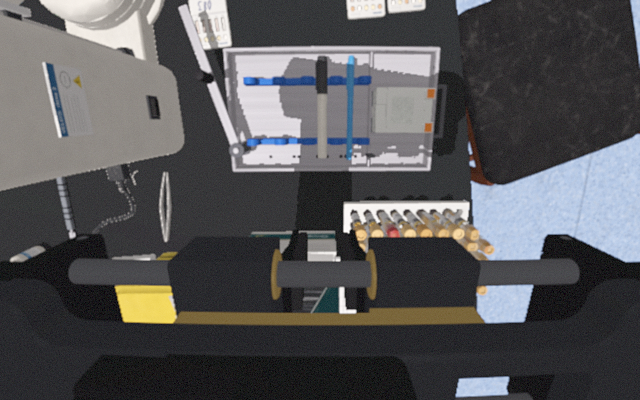

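carry_out([
  [[-5, 2, 0, 0, 0, 0], [-8, 7, 0, 0, 0, 0], [-8, 13, 0, 0, 0, 0], [-8, 19, 0, 0, 0, 0], [-8, 25, 0, 0, 0, 0], [-8, 31, 0, 0, 0, 0], [-7, 37, 0, 0, 0, 0], [-4, 42, 0, 0, 0, 0], [-3.3, 44.1, -5, 0, 0, 0], [-3.3, 44.1, -10, 0, 0, 0], [-3.3, 44.1, -14, 0, 0, 0], [-3.3, 44.1, -14, 0, 0, 0], [-3.3, 44.1, -14, 0, 0, 0]],
], fingers=138)

```text
time_s: 18.62
tcp_pos: [0.468, 0.2031, 0.159]
ee_rot: [[-0.036, 0.002, 0.999], [-0.999, 0.001, -0.036], [-0.001, -1.0, 0.002]]
wrist_force: [-0.1, 0.7, 0.4]
gripper_width: 0.454
```

```bash
python3 - <<'E'
from h import *
c=cap('wrist','w13.png'); s=sense(); print(s['tcp_pos'])
cv2.imwrite('pics/w13z.png',cv2.resize(c['image'][70:240,220:470,::-1],(800,544),interpolation=cv2.INTER_CUBIC))
E
```

```text
[0.46808705 0.20320636 0.15950947]
```

View pics/w13z.png

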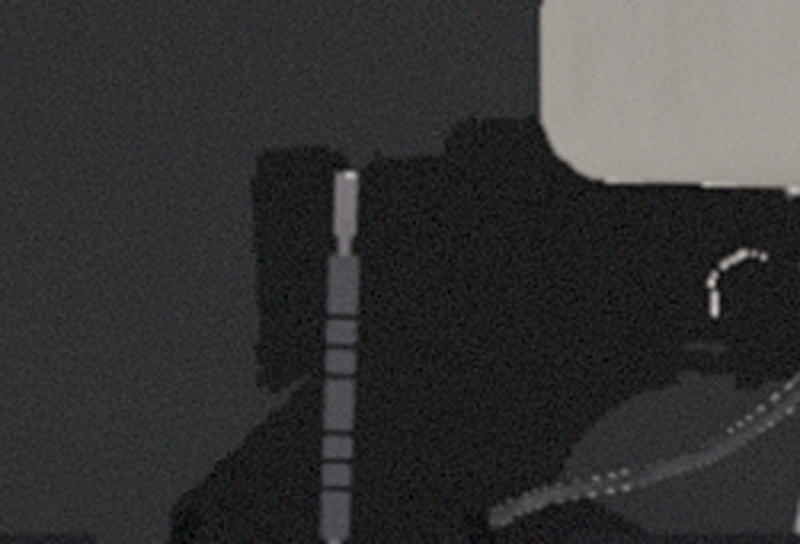

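```bash
python3 - <<'E'
from h import *
c=cap('wrist'); k=3.2
P=np.array([(346,172),(344,262),(337,440),(334,540)],float); P=(P+.5)/k-.5+[220,70]
W=onplane(c,P,.004);print(W.round(4)); d=W[0]-W[-1]; print(np.degrees(np.arctan2(d[1],d[0])))
sc=cap('scene'); A=(180,215,800/220)
print(onplane(sc,[(x/A[2]+180,y/A[2]+215) for x,y in[(395,235),(580,325)]],.004).mean(0))
E
```

```text
[[0.5405 0.1969 0.004 ]
 [0.5117 0.1985 0.004 ]
 [0.4504 0.2031 0.004 ]
 [0.413  0.2055 0.004 ]]
-3.8581304763127946
[0.4641454  0.19973221 0.004     ]
```

carry_out([
  [[-0.2, -0.1, -5, 0, 0, -0.03], [-0.2, -0.1, -10, 0, 0, -0.03], [-0.2, -0.1, -13, 0, 0, -0.03], [-0.2, -0.1, -14.2, 0, 0, -0.03], [-0.2, -0.1, -14.2, 0, 0, -0.03], [-0.2, -0.1, -14.2, 0, 0, -0.03]],
])

```text
time_s: 19.52
tcp_pos: [0.4654, 0.2021, 0.017]
ee_rot: [[-0.067, 0.003, 0.998], [-0.998, 0.002, -0.067], [-0.002, -1.0, 0.002]]
wrist_force: [0.3, -0.3, -0.7]
gripper_width: 0.459
```

carry_out([
  [[0, 0, 0, 0, 0, 0], [0, 0, 0, 0, 0, 0], [0, 0, 0, 0, 0, 0], [0, 0, 0, 0, 0, 0], [0, 0, 2, 0, 0, 0], [0, 0, 8, 0, 0, 0], [0, 0, 14, 0, 0, 0]],
], fingers=255)

```text
time_s: 20.4
tcp_pos: [0.4641, 0.2009, 0.1567]
ee_rot: [[-0.067, -0.001, 0.998], [-0.998, -0.001, -0.067], [0.001, -1.0, -0.001]]
wrist_force: [-0.2, 0.3, -1.0]
gripper_width: 0.112
```

```bash
python3 look.py w14.png
```

```text
20.45 [0.4686 0.2036 0.1657] [1.5 1.5 5.5] 0.10738392663733323
```

View pics/w14.png

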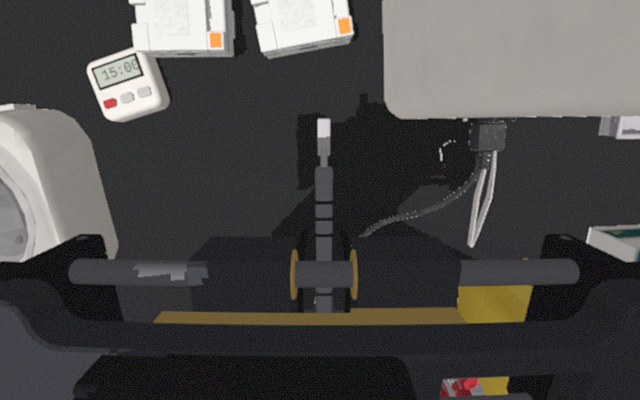

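carry_out([
  [[-2, -1, 6, 0, 0, 0], [-4.4, -2, 12, 0, 0, 0], [-4.4, -7, 14, 0, 0, 0.03], [-4.4, -13, 14, 0, 0, 0.03], [-4.4, -19, 14, 0, 0, 0.03], [-4.4, -25, 14, 0, 0, 0.03], [-4.4, -31, 14, 0, 0, 0.03], [-3.4, -36, 14, 0, 0, 0.03], [0, -40, 14, 0, 0, 0.03], [5, -40, 14, 0, 0, 0.03], [10, -40, 11, 0, 0, 0.03], [12.8, -40, 6, 0, 0, 0.03], [12.8, -40, 0, 0, 0, 0.03], [12.8, -40, -6, 0, 0, 0.03], [12.8, -40, -9.6, 0, 0, 0.03], [12.8, -40, -9.6, 0, 0, 0.03], [12.8, -40, -9.6, 0, 0, 0.03]],
])

```text
time_s: 22.58
tcp_pos: [0.5938, -0.199, 0.0611]
ee_rot: [[-0.036, 0.003, 0.999], [-0.999, -0.001, -0.036], [0.001, -1.0, 0.003]]
wrist_force: [0.1, -0.4, 1.1]
gripper_width: 0.112
```

```bash
python3 look.py w15.png
```

```text
22.625 [ 0.5941 -0.199   0.0618] [-0.7 -0.  -0.4] 0.10964982300977283
```

View pics/w15.png

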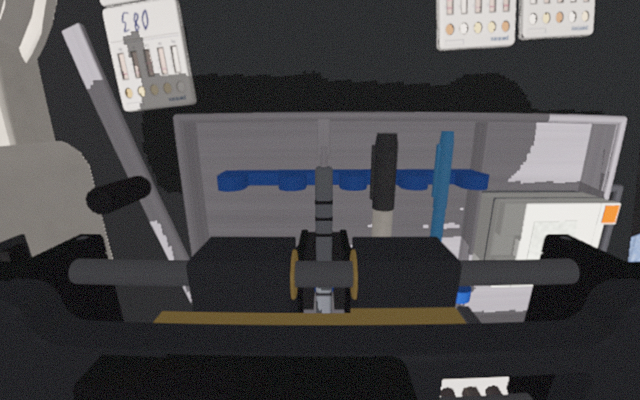

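carry_out([
  [[0, 0, -1, 0, 0, 0], [0, 0, -2, 0, 0, 0], [0, 0, -2.5, 0, 0, 0], [0, 0, -2.5, 0, 0, 0]],
])

```text
time_s: 23.12
tcp_pos: [0.5924, -0.1987, 0.0342]
ee_rot: [[-0.037, -0.001, 0.999], [-0.999, -0.0, -0.037], [0.0, -1.0, -0.001]]
wrist_force: [-0.5, -0.3, 0.3]
gripper_width: 0.112
```

carry_out([
  [[0, 0, 0, 0, 0, 0], [0, 0, 0, 0, 0, 0], [0, 0, 0, 0, 0, 0], [0, 0, 1, 0, 0, 0], [0, 0, 4, 0, 0, 0], [0, 0, 10, 0, 0, 0], [0, 0, 16, 0, 0, 0], [-2, 0, 22, 0, 0, 0], [-6, 0, 26, 0, 0, 0], [-9, 0, 26, 0, 0, 0], [-9, 0, 26, 0, 0, 0]],
], fingers=190)

```text
time_s: 24.5
tcp_pos: [0.5008, -0.1987, 0.2968]
ee_rot: [[-0.037, 0.003, 0.999], [-0.999, -0.0, -0.037], [-0.0, -1.0, 0.003]]
wrist_force: [0.2, 0.4, -0.5]
gripper_width: 0.258
```

```bash
python3 look.py w16.png
```

```text
24.55 [ 0.5018 -0.1988  0.296 ] [-0.1  0.2  1.2] 0.25235211119138307
```

View pics/w16.png

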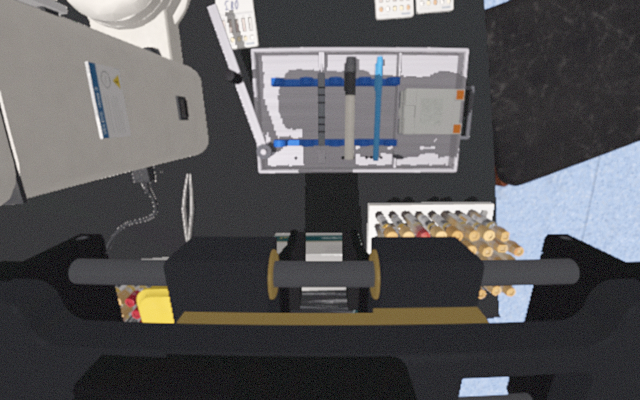

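```bash
python3 - <<'E'
from h import *
c=cap('wrist'); sc=cap('scene')
cv2.imwrite('pics/w17z.png',cv2.resize(c['image'][150:260,90:250,::-1],(800,550),interpolation=cv2.INTER_CUBIC))
cv2.imwrite('pics/sc17z.png',cv2.resize(sc['image'][200:320,300:460,::-1],(800,600),interpolation=cv2.INTER_CUBIC))
E
```

```text
(no output)
```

View pics/w17z.png

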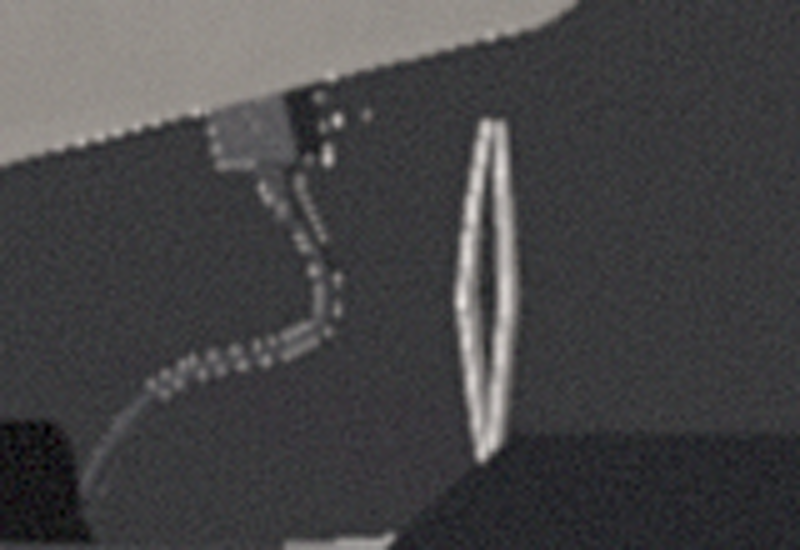

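View pics/sc17z.png

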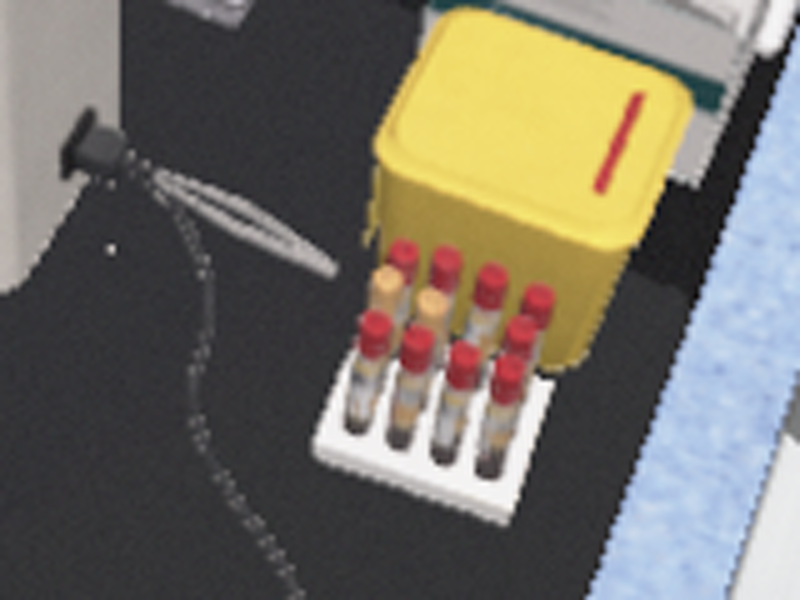

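```bash
python3 - <<'E'
from h import *
c=cap('wrist'); sc=cap('scene')
P=np.array([(493,120),(486,462),(460,300),(518,288)],float)/5+[90,150]
W=onplane(c,P-.4,.006);print(W.round(4)); d=W[0]-W[1]; print(np.degrees(np.arctan2(d[1],d[0])),np.linalg.norm(d),(W[0]+W[1])/2)
# scene: far end hidden by plug?; near tip
print(onplane(sc,np.array([(335,272),(245,222)])/5+[300,200],.006).round(3))
print('rack corners',onplane(sc,np.array([(350,340),(315,455),(510,520)])/5+[300,200],.02).round(3))
print('tube tops',onplane(sc,np.array([(375,325),(388,280),(405,255)])/5+[300,200],.09).round(3))
print('box near disp edge',onplane(sc,np.array([(375,150),(635,245)])/5+[300,200],.14).round(3))
E
```

```text
[[0.5073 0.0141 0.006 ]
 [0.3917 0.0362 0.006 ]
 [0.4488 0.035  0.006 ]
 [0.4522 0.015  0.006 ]]
-10.803751013226746 0.11758875242581433 [0.44950187 0.02514965 0.006     ]
[[0.387 0.037 0.006]
 [0.443 0.028 0.006]]
rack corners [[0.362 0.083 0.02 ]
 [0.352 0.152 0.02 ]
 [0.255 0.144 0.02 ]]
tube tops [[0.342 0.116 0.09 ]
 [0.346 0.089 0.09 ]
 [0.344 0.071 0.09 ]]
box near disp edge [[0.371 0.056 0.14 ]
 [0.243 0.055 0.14 ]]
```

carry_out([
  [[-5, 1, 0, 0, 0, 0], [-7, 6, 0, 0, 0, -0.05], [-7, 12, 0, 0, 0, -0.085], [-7, 18, 0, 0, 0, -0.085], [-6, 22.4, -2, 0, 0, -0.085], [-6, 22.4, -8, 0, 0, -0.085], [-6, 22.4, -12.5, 0, 0, -0.085], [-6, 22.4, -12.5, 0, 0, -0.085], [-6, 22.4, -12.5, 0, 0, -0.085]],
], fingers=130)

```text
time_s: 25.88
tcp_pos: [0.4442, 0.0257, 0.171]
ee_rot: [[-0.121, 0.003, 0.993], [-0.993, 0.0, -0.121], [-0.0, -1.0, 0.002]]
wrist_force: [-0.1, 0.3, 0.6]
gripper_width: 0.491
```

```bash
python3 look.py w18.png; python3 -c "
from h import *
cap('scene','sc18.png')"
```

```text
25.925 [0.4443 0.0258 0.1715] [-0.1  0.  -0.1] 0.4897003374697104
```

View pics/w18.png

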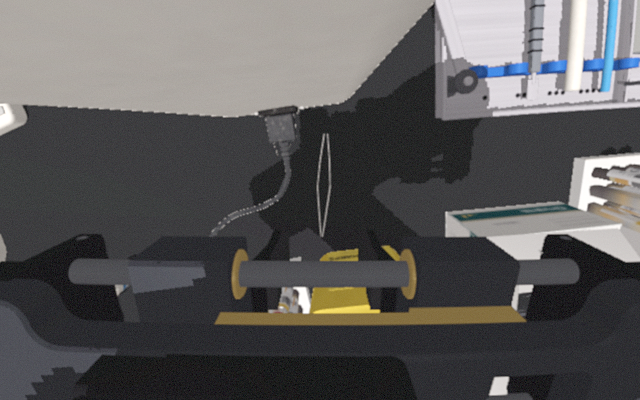

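View pics/sc18.png

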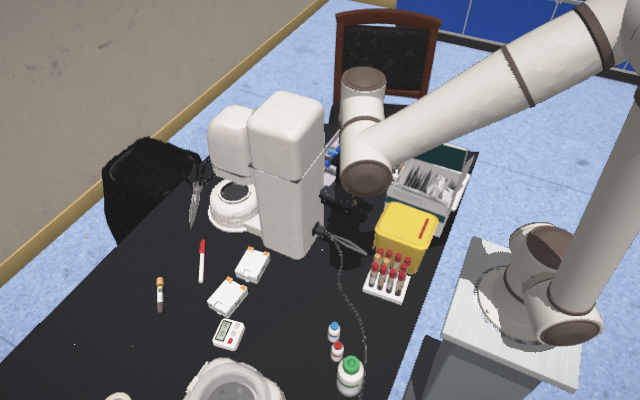

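carry_out([
  [[-0.2, 0.1, -4, 0, 0, 0], [-0.2, 0.1, -8, 0, 0, 0], [-0.2, 0.1, -11.5, 0, 0, 0], [-0.2, 0.1, -14, 0, 0, 0], [-0.2, 0.1, -15.4, 0, 0, 0], [-0.2, 0.1, -15.4, 0, 0, 0], [-0.2, 0.1, -15.4, 0, 0, 0]],
])

```text
time_s: 26.85
tcp_pos: [0.4418, 0.0267, 0.0168]
ee_rot: [[-0.121, 0.003, 0.993], [-0.993, 0.001, -0.121], [-0.001, -1.0, 0.003]]
wrist_force: [0.1, 0.3, 0.4]
gripper_width: 0.491
```

carry_out([
  [[0, 0, 0, 0, 0, 0], [0, 0, 0, 0, 0, 0], [0, 0, 0, 0, 0, 0], [0, 0, 0, 0, 0, 0], [0, 0, 2, 0, 0, 0], [0, 0, 7, 0, 0, 0], [0, 0, 13, 0, 0, 0], [0, 0, 14, 0, 0, 0]],
], fingers=255)

```text
time_s: 27.85
tcp_pos: [0.4428, 0.0271, 0.1596]
ee_rot: [[-0.121, 0.009, 0.993], [-0.993, 0.003, -0.121], [-0.004, -1.0, 0.008]]
wrist_force: [-0.1, 0.1, -0.1]
gripper_width: 0.161
```

```bash
python3 look.py w19.png
```

```text
27.9 [0.442  0.0269 0.1587] [ 0.  -0.1 -0.4] 0.16265178798917018
```

View pics/w19.png

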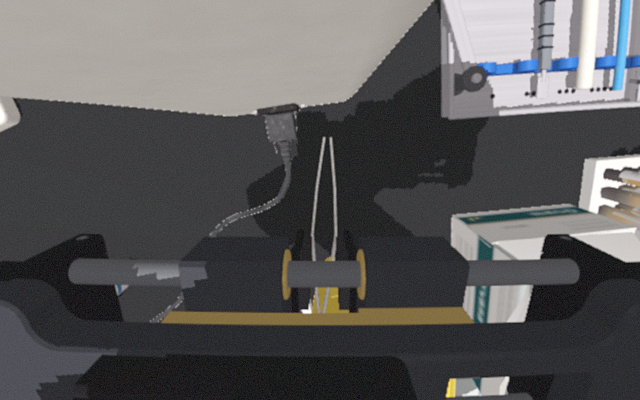

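```bash
python3 - <<'E'
from h import *
c=cap('wrist'); sc=cap('scene'); sd=cap('side')
print(onplane(c,[(350,103),(30,98),(210,113)],0.).round(3))
cv2.imwrite('pics/x.png',cv2.resize(c['image'][0:200,200:480,::-1],(800,571),interpolation=cv2.INTER_CUBIC))
for z in (0.,.2,.4): print(z,proj(sc,[(.547,-.053,z),(.547,.127,z)]).round(0).tolist(),proj(sd,[(.547,-.053,z),(.547,.127,z)]).round(0).tolist(),proj(c,[(.547,-.053,z)]).round(0).tolist())
E
```

```text
[[ 0.532 -0.011  0.   ]
 [ 0.586  0.333  0.   ]
 [ 0.54   0.135  0.   ]]
0.0 [[327.0, 213.0], [298.0, 259.0]] [[290.0, 223.0], [344.0, 237.0]] [[390.0, 82.0]]
0.2 [[328.0, 162.0], [295.0, 209.0]] [[287.0, 188.0], [348.0, 203.0]] [[517.0, 4.0]]
0.4 [[330.0, 95.0], [291.0, 142.0]] [[282.0, 141.0], [354.0, 157.0]] [[140.0, 243.0]]
```

View pics/x.png

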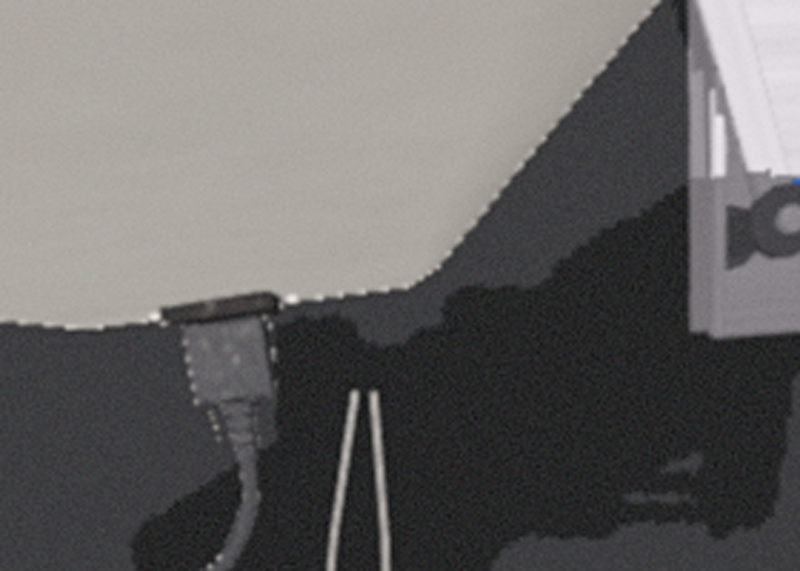

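carry_out([
  [[-1.5, -1, 6, 0, 0, 0], [-2.5, -4, 12, 0, 0, 0.03], [-2.5, -10, 14, 0, 0, 0.08], [-2.5, -16, 14, 0, 0, 0.12], [-2.5, -22, 14, 0, 0, 0.12], [2, -23, 14, 0, 0, 0.12], [8, -23, 14, 0, 0, 0.12], [14.1, -23, 12, 0, 0, 0.12], [14.1, -23, 6, 0, 0, 0.12], [14.1, -23, 0, 0, 0, 0.12], [14.1, -23, -6, 0, 0, 0.12], [14.1, -22, -8.8, 0, 0, 0.12], [14.1, -20, -8.8, 0, 0, 0.12], [14.1, -20, -8.8, 0, 0, 0.12], [14.1, -20, -8.8, 0, 0, 0.12]],
])

```text
time_s: 29.92
tcp_pos: [0.5826, -0.1734, 0.069]
ee_rot: [[-0.001, 0.003, 1.0], [-1.0, -0.0, -0.001], [0.0, -1.0, 0.003]]
wrist_force: [-1.0, 0.0, 0.2]
gripper_width: 0.159
```

```bash
python3 look.py w20.png;  python3 -c "
from h import *
sd=cap('side')
cv2.imwrite('pics/sd20z.png',cv2.resize(sd['image'][60:270,160:380,::-1],(628,600),interpolation=cv2.INTER_CUBIC))"
```

```text
29.975 [ 0.5824 -0.1736  0.069 ] [-0.   0.  -0.1] 0.16039527650657975
```

View pics/w20.png

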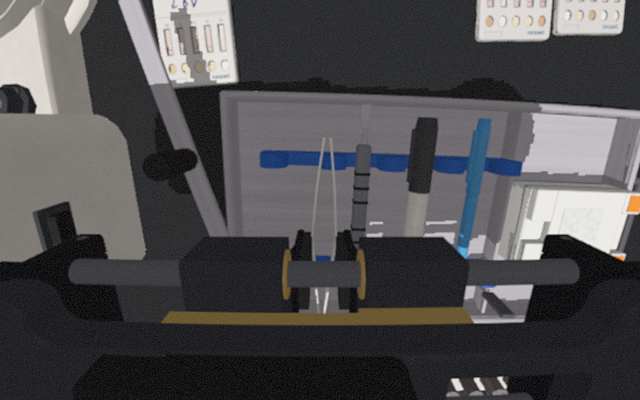

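View pics/sd20z.png

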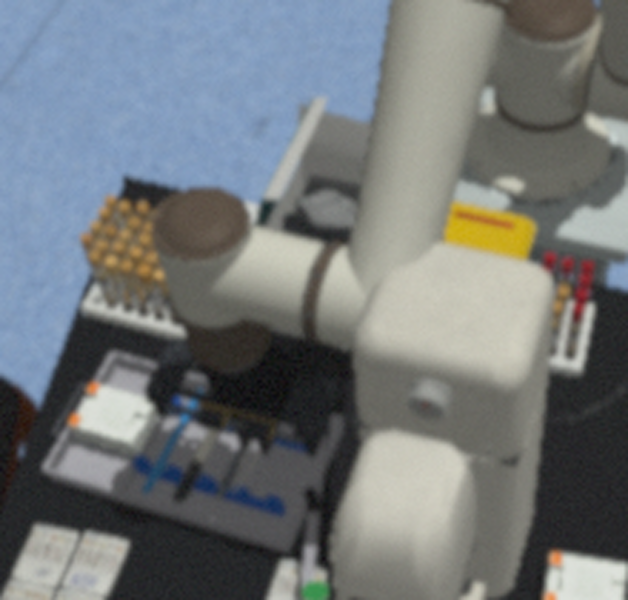

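```bash
python3 - <<'E'
from h import *
sc=cap('scene','sc20.png'); 
cv2.imwrite('pics/sc20z.png',cv2.resize(sc['image'][60:240,230:470,::-1],(800,600),interpolation=cv2.INTER_CUBIC))
print(sense()['joints'].round(1), sense()['effort'].round(2))
E
```

```text
[ -1.4  29.6 -13.9   0.  -46.4  91.3] [  0.14 -41.44  14.77   3.23   0.08   0.  ]
```

View pics/sc20z.png

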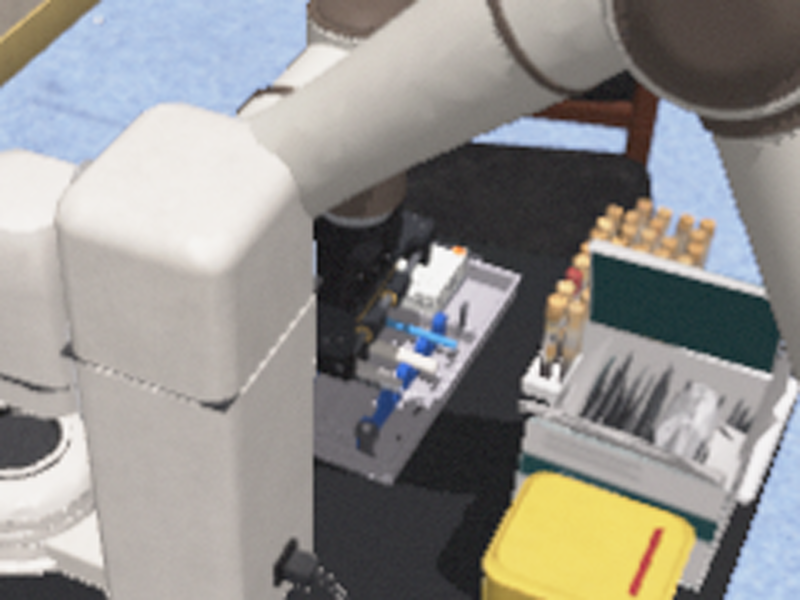

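```bash
python3 - <<'E'
from h import *
sc=cap('scene'); sd=cap('side')
for z in (.3,.35,.4,.45):
  P=[(.58,-.173,z),(.58,-.1,z),(.58,-.05,z),(.58,-.014,z)]
  print(z,'side',((proj(sd,P)-[160,60])*628/220).round(0).tolist(),'scene',((proj(sc,P)-[230,60])*800/240).round(0).tolist())
cs=[(x,y,.415) for x,y in((.547,-.053),(.547,.127),(.65,-.053),(.65,.127),(.82,.04))]
print('disp top',((proj(sd,cs)-[160,60])*628/220).round(0).tolist(),((proj(sc,cs)-[230,60])*800/240).round(0).tolist())
E
```

```text
0.3 side [[220.0, 301.0], [295.0, 319.0], [347.0, 332.0], [384.0, 341.0]] scene [[358.0, 138.0], [317.0, 189.0], [287.0, 226.0], [265.0, 254.0]]
0.35 side [[211.0, 267.0], [289.0, 285.0], [343.0, 298.0], [382.0, 307.0]] scene [[360.0, 82.0], [318.0, 132.0], [287.0, 169.0], [263.0, 197.0]]
0.4 side [[201.0, 229.0], [282.0, 248.0], [338.0, 261.0], [379.0, 270.0]] scene [[362.0, 23.0], [319.0, 72.0], [287.0, 108.0], [262.0, 135.0]]
0.45 side [[191.0, 188.0], [275.0, 207.0], [333.0, 220.0], [376.0, 230.0]] scene [[364.0, -41.0], [319.0, 7.0], [286.0, 42.0], [261.0, 69.0]]
disp top [[346.0, 219.0], [556.0, 266.0], [304.0, 313.0], [525.0, 366.0], [344.0, 528.0]] [[333.0, 99.0], [201.0, 253.0], [197.0, 62.0], [53.0, 205.0], [-86.0, 69.0]]
```

```bash
python3 - <<'E'
from h import *
sc=cap('scene'); sd=cap('side')
def P(c):
    K,R,t=KRT(c); return np.c_[R,t]
def und(c,p):
    K,R,t=KRT(c); return cv2.undistortPoints(np.array(p,float).reshape(-1,1,2),K,np.array([c['k1'],0,0,0.])).reshape(-1,2).T
def tri(ps,pd):
    X=cv2.triangulatePoints(P(sd),P(sc),und(sd,ps),und(sc,pd)); return (X[:3]/X[3]).T
sdp=np.array([(205,225),(330,245)])*220/628+[160,60]
scp=np.array([(345,10),(262,95)])*240/800+[230,60]
X=tri(sdp,scp);print(X.round(3)); print(((proj(sd,X)-[160,60])*628/220).round(),((proj(sc,X)-[230,60])*800/240).round())
c=cap('side'); cv2.imwrite('pics/sd20y.png',cv2.resize(c['image'][80:220,200:360,::-1],(685,600),interpolation=cv2.INTER_CUBIC))
E
```

```text
[[ 0.588 -0.163  0.415]
 [ 0.589 -0.047  0.418]]
[[206. 227.]
 [336. 255.]] [[347.   8.]
 [272.  84.]]
```

View pics/sd20y.png

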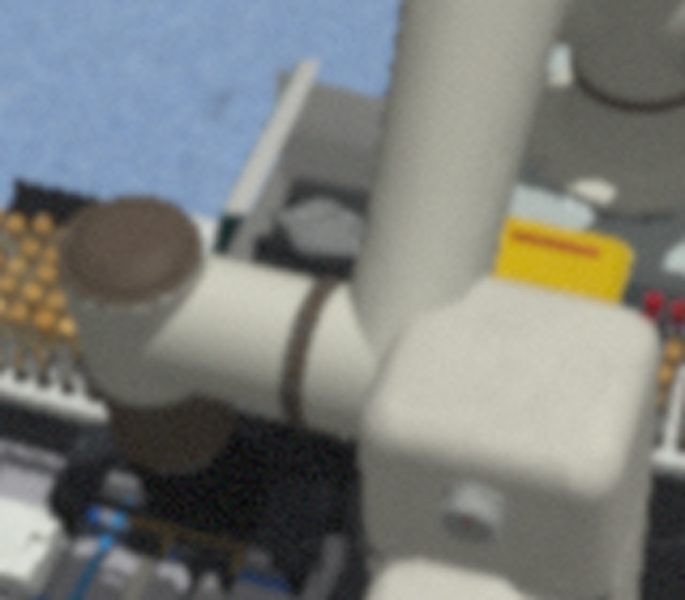

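```bash
python3 - <<'E'
from h import *
# wrist pictures w15/w20 calibrations: current pose = w20
c=cap('wrist')
cv2.imwrite('pics/w20z.png',cv2.resize(c['image'][0:240,0:260,::-1],(650,600),interpolation=cv2.INTER_CUBIC))
for p in [(130,140),(145,200),(145,238),(110,118),(90,113)]:
    print(p,[onplane(c,[p],z)[0].round(3).tolist() for z in (0,.1,.2)])
sd=cap('side')
# side view left edge of tower
s=np.array([(372,450),(368,420),(375,560)])*160/685+[200,80]
for z in (.415,.35,.3,.2): print(z,onplane(sd,s,z).round(3).tolist())
E
```

```text
(130, 140) [[0.644, -0.026, 0.0], [0.649, -0.094, 0.1], [0.655, -0.163, 0.2]]
(145, 200) [[0.596, -0.03, 0.0], [0.624, -0.096, 0.1], [0.651, -0.163, 0.2]]
(145, 238) [[0.563, -0.024, 0.0], [0.606, -0.093, 0.1], [0.648, -0.162, 0.2]]
(110, 118) [[0.66, -0.013, 0.0], [0.658, -0.087, 0.1], [0.656, -0.162, 0.2]]
(90, 113) [[0.665, 0.003, 0.0], [0.66, -0.079, 0.1], [0.656, -0.16, 0.2]]
0.415 [[0.677, 0.005, 0.415], [0.66, -0.003, 0.415], [0.739, 0.028, 0.415]]
0.35 [[0.635, -0.013, 0.35], [0.616, -0.022, 0.35], [0.703, 0.011, 0.35]]
0.3 [[0.602, -0.028, 0.3], [0.582, -0.037, 0.3], [0.674, -0.001, 0.3]]
0.2 [[0.537, -0.056, 0.2], [0.515, -0.066, 0.2], [0.618, -0.026, 0.2]]
```

View pics/w20z.png

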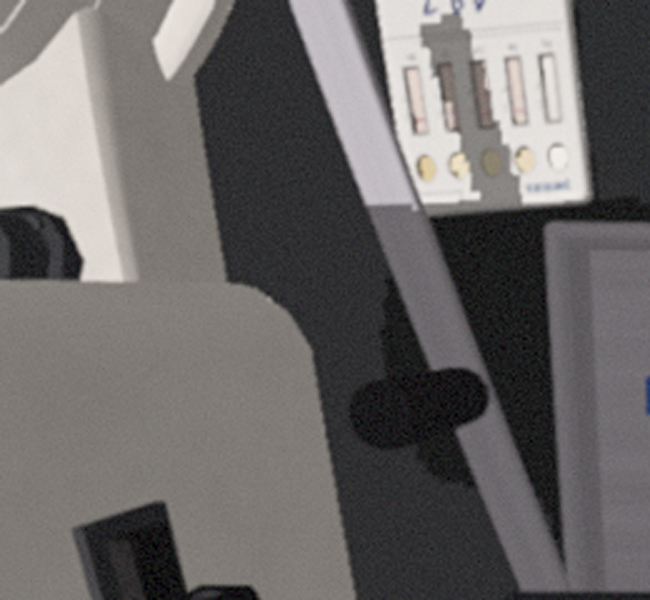

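```bash
python3 - <<'E'
from h import *
sc=cap('scene'); sd=cap('side')
a=np.array([(483,0),(440,220)])*160/685+[200,80]; b=np.array([(475,65),(285,165)])*240/800+[230,60]
o1,d1=ray(sd,a); o2,d2=ray(sc,b)
n1=np.cross(d1[0],d1[1]); n2=np.cross(d2[0],d2[1])
D=np.cross(n1,n2); D/=np.linalg.norm(D)
p=np.linalg.lstsq(np.array([n1,n2,[1,0,0]]),[n1@o1,n2@o2,.5],rcond=None)[0]
print('forearm axis at x=.5',p,'dir',D)
for x in (.3,.4,.45,.5,.55,.588): print(x,(p+D*(x-.5)/D[0]).round(3))
# diameter estimate
e=np.array([(405,0),(560,0)])*160/685+[200,80]
print(e)
E
```

```text
forearm axis at x=.5 [ 0.5        -0.00777112  0.43950695] dir [-0.75376429 -0.01584219  0.65695389]
0.3 [ 0.3   -0.012  0.614]
0.4 [ 0.4   -0.01   0.527]
0.45 [ 0.45  -0.009  0.483]
0.5 [ 0.5   -0.008  0.44 ]
0.55 [ 0.55  -0.007  0.396]
0.588 [ 0.588 -0.006  0.363]
[[294.59854015  80.        ]
 [330.80291971  80.        ]]
```

```bash
python3 - <<'E'
from h import *
sc=cap('scene'); sd=cap('side')
p=np.array([(165,105),(292,160),(225,262),(65,205),(312,300),(312,500),(105,580)])*240/800+[230,60]
print(onplane(sc,p[:4],.415).round(3)); 
for z in (.0,.1,.2,.3): print(z,onplane(sc,p[4:6],z).round(3).tolist())
q=np.array([(470,290),(650,335),(600,490),(375,410)])*160/685+[200,80]
print('side top',onplane(sd,q,.415).round(3))
E
```

```text
[[0.643 0.003 0.415]
 [0.541 0.021 0.415]
 [0.531 0.128 0.415]
 [0.644 0.124 0.415]]
0.0 [[0.679, -0.298, 0.0], [0.562, -0.058, 0.0]]
0.1 [[0.628, -0.194, 0.1], [0.524, 0.022, 0.1]]
0.2 [[0.578, -0.089, 0.2], [0.486, 0.101, 0.2]]
0.3 [[0.528, 0.016, 0.3], [0.448, 0.18, 0.3]]
side top [[ 0.561  0.022  0.415]
 [ 0.563  0.124  0.415]
 [ 0.668  0.123  0.415]
 [ 0.652 -0.002  0.415]]
```

carry_out([
  [[0, -3, 2, 0, 0, 0], [0, -3, 8, 0, 0, 0], [-1, -3, 14, 0, 0, 0], [-4, -3, 20, 0, 0, 0], [-9, -3, 23, 0, 0, 0], [-14, -2, 23, 0, 0, 0], [-16, 3, 23, 0, 0, 0], [-16, 9, 23, 0, 0, 0], [-16, 15, 23, 0, 0, 0], [-16, 21, 23, 0, 0, 0], [-16, 27, 23, 0, 0, 0], [-15, 33, 22, 0, 0, 0], [-12, 37, 18, 0, 0, 0], [-12, 38.9, 12, 0, 0, 0], [-12, 38.9, 6, 0, 0, 0], [-12, 38.9, 0, 0, 0, 0], [-12, 38.9, -4, 0, 0, 0], [-12, 38.9, -5.1, 0, 0, 0], [-12, 38.9, -5.1, 0, 0, 0]],
])

```text
time_s: 33.0
tcp_pos: [0.4618, 0.2155, 0.0169]
ee_rot: [[-0.001, 0.0, 1.0], [-1.0, -0.0, -0.001], [0.0, -1.0, 0.0]]
wrist_force: [-0.4, 0.3, 0.4]
gripper_width: 0.16
```

carry_out([
  [[0, 0, 0, 0, 0, 0], [0, 0, 0, 0, 0, 0], [0, 0, 0, 0, 0, 0], [0, 0, 2, 0, 0, 0], [0, 0, 8, 0, 0, 0], [0, 0, 14, 0, 0, 0], [0, 0, 14, 0, 0, 0], [0, 0, 14, 0, 0, 0]],
], fingers=130)

```text
time_s: 34.0
tcp_pos: [0.4609, 0.215, 0.1565]
ee_rot: [[-0.002, -0.0, 1.0], [-1.0, 0.0, -0.002], [-0.0, -1.0, -0.0]]
wrist_force: [-0.1, -0.4, -0.7]
gripper_width: 0.49
```

```bash
python3 look.py w21.png; python3 -c "
from h import *
s=sense();print(s['effort'].round(1))"
```

```text
34.05 [0.4606 0.2146 0.1556] [-0.2  0.6  0.2] 0.48951708962707385
[  0.  -31.3  16.5   3.6   0.1   0. ]
```

View pics/w21.png

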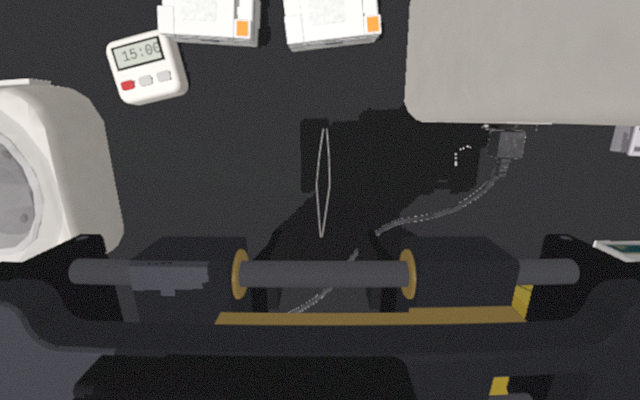

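```bash
python3 - <<'E'
from h import *
c=cap('wrist'); W=onplane(c,[(325,128),(321,237),(316.5,185),(330,178)],.006); d=W[0]-W[1]
print(W.round(4),np.degrees(np.arctan2(d[1],d[0])),np.linalg.norm(d),((W[0]+W[1])/2).round(4))
E
```

```text
[[0.528  0.2133 0.006 ]
 [0.4088 0.218  0.006 ]
 [0.4688 0.2225 0.006 ]
 [0.4763 0.2081 0.006 ]] -2.271636720113801 0.11924336893035598 [0.4684 0.2156 0.006 ]
```

carry_out([
  [[0, 0.1, 0, 0, -0.15, -0.015], [0, 0.1, -2, 0, -0.3, -0.03], [0, 0.1, -4, 0, -0.436, -0.038], [0, 0.1, -6, 0, -0.436, -0.038], [0, 0.1, -6, 0, -0.436, -0.038], [0, 0.1, -10, 0, -0.436, -0.038], [0, 0.1, -12.5, 0, -0.436, -0.038], [0, 0.1, -13.6, 0, -0.436, -0.038], [0, 0.1, -13.6, 0, -0.436, -0.038], [0, 0.1, -13.6, 0, -0.436, -0.038]],
])

```text
time_s: 35.35
tcp_pos: [0.4635, 0.2304, 0.0467]
ee_rot: [[-0.053, 0.385, 0.921], [-0.998, -0.048, -0.037], [0.03, -0.922, 0.387]]
wrist_force: [0.0, 0.3, 0.2]
gripper_width: 0.492
```

```bash
python3 look.py w22.png
```

```text
35.4 [0.4647 0.2307 0.0481] [-0.4  0.3  0.1] 0.48997991484299813
```

View pics/w22.png

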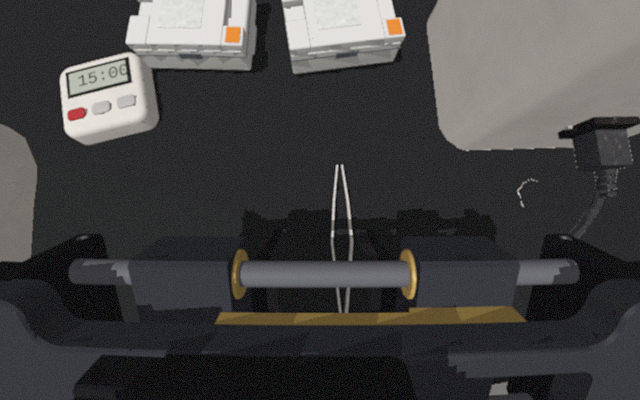

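```bash
python3 - <<'E'
from h import *
s=sense(); print(s['joints'].round(1),s['joint_velocities'].round(1))
E
```

```text
[ 24.9  19.1 -57.3 117.6 -13.4 -53.8] [-0.3 -1.6  1.3 -0.1 -0.2  0.1]
```

carry_out([
  [[0, 0, 0, 0, 0, 0], [0, 0, 0, 0, 0, 0]],
])

```text
time_s: 35.65
tcp_pos: [0.466, 0.231, 0.0504]
ee_rot: [[-0.054, 0.392, 0.918], [-0.998, -0.046, -0.04], [0.026, -0.919, 0.394]]
wrist_force: [-0.3, 0.1, -0.1]
gripper_width: 0.487
```

carry_out([
  [[0, 0, 3, 0, 0, 0], [0, 0, 6, 0, 0, 0], [0, 0, 9, 0, 0.1, 0], [0, 0, 11, 0, 0.2, 0], [0, 0, 11, 0, 0.3, 0.02], [0, 0, 11, 0, 0.436, 0.038], [0, 0, 11, 0, 0.436, 0.038], [0, 0, 11, 0, 0.436, 0.038]],
])

```text
time_s: 36.65
tcp_pos: [0.4653, 0.233, 0.1613]
ee_rot: [[0.002, -0.035, 0.999], [-0.999, -0.034, 0.001], [0.034, -0.999, -0.035]]
wrist_force: [0.4, -0.5, -0.9]
gripper_width: 0.488
```

```bash
python3 - <<'E'
from h import *
s=sense(); print(s['joints'].round(1),s['joint_velocities'].round(1),s['tcp_pos'],s['ee_rot'].round(3).tolist())
E
```

```text
[ 44.5  17.2 -18.6   0.  -57.   45.6] [-24.9  19.5  51.1 -60.9 -59.4  75.9] [0.46526417 0.23296056 0.16129167] [[0.002, -0.035, 0.999], [-0.999, -0.034, 0.001], [0.034, -0.999, -0.035]]
```

carry_out([
  [[0, 0, 0, 0, 0, 0], [0, 0, 0, 0, 0, 0]],
])

```text
time_s: 36.9
tcp_pos: [0.4651, 0.2299, 0.1595]
ee_rot: [[-0.002, -0.032, 0.999], [-0.999, -0.04, -0.003], [0.041, -0.999, -0.032]]
wrist_force: [-0.5, -0.1, -0.6]
gripper_width: 0.49
```

```bash
python3 - <<'E'
from h import *
s=sense(); print(s['joints'].round(1),s['tcp_pos'].round(4),s['ee_rot'].round(3).tolist())
c=cap('wrist','w23.png')
E
```

```text
[ 44.5  17.2 -19.1   0.4 -56.6  45.1] [0.4651 0.2299 0.1595] [[-0.002, -0.032, 0.999], [-0.999, -0.04, -0.003], [0.041, -0.999, -0.032]]
```

View pics/w23.png

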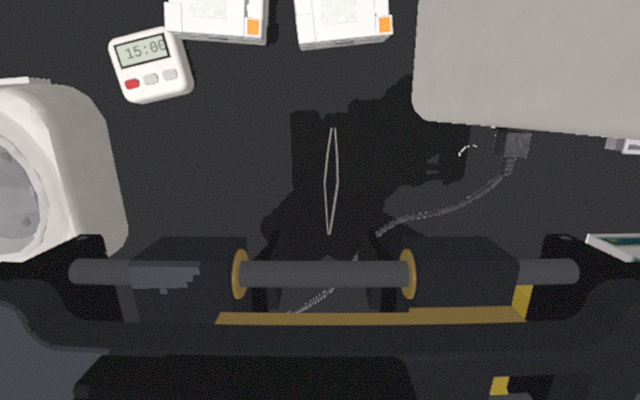

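```bash
cat >> h.py <<'E'
from scipy.spatial.transform import Rotation as Ro
R0=np.array([[0,0,1],[-1,0,0],[0,-1,0.]])
def des(yaw,pitch=0,roll=0):
    return Ro.from_euler('z',yaw,degrees=True).as_matrix()@Ro.from_euler('y',-pitch,degrees=True).as_matrix()@Ro.from_euler('x',roll,degrees=True).as_matrix()@R0
def turn(yaw,pitch=0,roll=0):
    return Ro.from_matrix(des(yaw,pitch,roll)@sense()['ee_rot'].T).as_rotvec().round(3)
E
python3 - <<'E'
from h import *
print(turn(-2.1,0),turn(-2.1,15))
E
```

```text
[ 0.04  -0.033 -0.035] [ 0.035 -0.295 -0.029]
```

carry_out([
  [[-0.5, -1.4, 0, 0.03, -0.1, -0.03], [-0.5, -1.4, 0, 0.035, -0.2, -0.03], [-0.5, -1.4, -2, 0.035, -0.295, -0.029], [-0.5, -1.4, -6, 0.035, -0.295, -0.029], [-0.5, -1.4, -10, 0.035, -0.295, -0.029], [-0.5, -1.4, -10, 0.035, -0.295, -0.029], [-0.5, -1.4, -10, 0.035, -0.295, -0.029]],
])

```text
time_s: 37.83
tcp_pos: [0.459, 0.2156, 0.0588]
ee_rot: [[-0.035, 0.257, 0.966], [-0.999, -0.01, -0.034], [0.001, -0.966, 0.257]]
wrist_force: [-0.6, 0.4, -0.1]
gripper_width: 0.49
```

```bash
python3 - <<'E'
from h import *
s=sense(); print(s['joints'].round(1),s['tcp_pos'].round(4),s['ee_rot'].round(3).tolist(),turn(-2.1,15))
c=cap('wrist','w24.png')
E
```

```text
[ 43.   17.9 -52.7  50.4 -13.7  -3.6] [0.459  0.2156 0.0588] [[-0.035, 0.257, 0.966], [-0.999, -0.01, -0.034], [0.001, -0.966, 0.257]] [ 0.001 -0.002 -0.001]
```

View pics/w24.png

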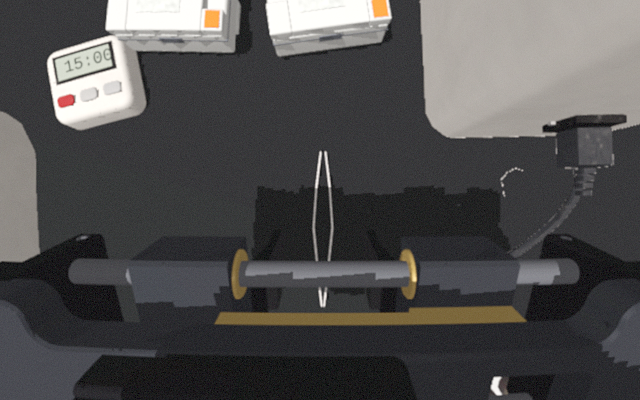

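carry_out([
  [[0, 0, 3, 0, 0.05, 0], [0, 0, 5, 0, 0.15, 0], [0, 0, 5, 0, 0.262, 0], [0, 0, 5, 0, 0.262, 0], [0, 0, 5, 0, 0.262, 0]],
])

```text
time_s: 38.5
tcp_pos: [0.4613, 0.2182, 0.1109]
ee_rot: [[-0.035, 0.002, 0.999], [-0.999, -0.005, -0.035], [0.005, -1.0, 0.002]]
wrist_force: [0.6, 0.0, 0.0]
gripper_width: 0.489
```

```bash
python3 - <<'E'
from h import *
s=sense(); print(s['joints'].round(1),s['tcp_pos'].round(4),turn(-2.1,0))
E
```

```text
[ 43.7  18.7 -25.4   0.4 -46.1  44. ] [0.4613 0.2182 0.1109] [ 0.005  0.002 -0.002]
```

carry_out([
  [[0, 0, 0, 0, 0, 0], [0, 0, -4, 0, 0, 0], [0, 0, -8, 0, 0, 0], [0, 0, -9.3, 0, 0, 0], [0, 0, -9.3, 0, 0, 0], [0, 0, -9.3, 0, 0, 0]],
])

```text
time_s: 39.25
tcp_pos: [0.461, 0.2173, 0.0176]
ee_rot: [[-0.035, 0.001, 0.999], [-0.999, -0.007, -0.035], [0.007, -1.0, 0.002]]
wrist_force: [0.5, 0.7, -0.4]
gripper_width: 0.488
```

```bash
python3 - <<'E'
from h import *
s=sense(); print(s['joints'].round(1),s['tcp_pos'].round(4),turn(-2.1,0))
E
```

```text
[ 43.7  26.9 -30.5   0.6 -32.8  43.8] [0.461  0.2173 0.0176] [ 0.007  0.001 -0.002]
```

carry_out([
  [[0, 0, 0, 0, 0, 0], [0, 0, 0, 0, 0, 0], [0, 0, 0, 0, 0, 0], [0, 0, 0, 0, 0, 0], [0, 0, 3, 0, 0, 0], [4, 2, 4, 0, 0, 0], [7, 3.3, 4, 0, 0, 0], [7, 3.3, 2, 0, 0, 0], [7, 3.3, 0.1, 0, 0, 0], [7, 3.3, 0.1, 0, 0, 0]],
], fingers=255)

```text
time_s: 40.5
tcp_pos: [0.53, 0.2494, 0.0166]
ee_rot: [[-0.035, -0.002, 0.999], [-0.999, -0.01, -0.035], [0.01, -1.0, -0.002]]
wrist_force: [-0.5, 0.1, 0.2]
gripper_width: 0.161
```

carry_out([
  [[0, 0, 0, 0, 0, 0], [0, 0, 0, 0, 0, 0], [0, 0, 0, 0, 0, 0], [0, 0, 4, 0, 0, 0], [0, 0, 8, 0, 0, 0], [0, 0, 8, 0, 0, 0], [0, 0, 8, 0, 0, 0]],
], fingers=130)

```text
time_s: 41.38
tcp_pos: [0.53, 0.2496, 0.0976]
ee_rot: [[-0.036, -0.001, 0.999], [-0.999, -0.008, -0.036], [0.008, -1.0, -0.0]]
wrist_force: [-1.1, -0.1, 0.3]
gripper_width: 0.491
```

```bash
python3 - <<'E'
from h import *
s=sense(); print(s['joints'].round(1),s['tcp_pos'].round(4),turn(-2.1,0),turn(-2.1,15))
c=cap('wrist','w25.png')
E
```

```text
[ 41.2  26.  -15.4   0.4 -48.9  46.5] [0.53   0.2496 0.0976] [ 0.008 -0.001 -0.001] [-0.002 -0.262 -0.   ]
```

View pics/w25.png

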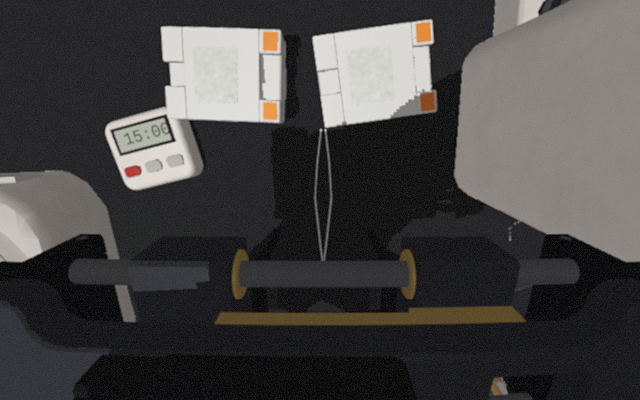

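carry_out([
  [[0, 0, 0, 0, -0.1, 0], [0, 0, 0, 0, -0.2, 0], [0, 0, -2, 0, -0.262, 0], [0, 0, -5, 0, -0.262, 0], [0, 0, -7, 0, -0.262, 0], [0, 0, -7.9, 0, -0.262, 0], [0, 0, -7.9, 0, -0.262, 0], [0, 0, -7.9, 0, -0.262, 0]],
])

```text
time_s: 42.42
tcp_pos: [0.5302, 0.2493, 0.0178]
ee_rot: [[-0.037, 0.257, 0.966], [-0.999, -0.009, -0.035], [-0.0, -0.966, 0.257]]
wrist_force: [-0.4, -0.3, -0.5]
gripper_width: 0.486
```

```bash
python3 - <<'E'
from h import *
s=sense(); print(s['joints'].round(1),s['tcp_pos'].round(4),turn(-2.1,15))
c=cap('wrist','w26.png')
E
```

```text
[ 37.6  27.2 -45.9  60.8 -10.8  -9.1] [0.5302 0.2493 0.0178] [-0.001 -0.001 -0.   ]
```

View pics/w26.png

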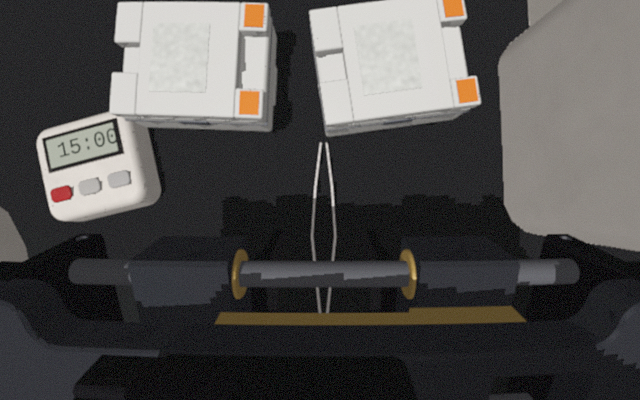

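carry_out([
  [[0, 0, 0, 0, 0, 0], [0, 0, 0, 0, 0, 0], [0, 0, 0, 0, 0, 0], [0, 0, 0, 0, 0, 0], [0, 0, 2, 0, 0, 0], [0, 0, 5, 0, 0, 0], [0, 0, 9, 0, 0, 0], [0, 0, 13, 0, 0, 0], [0, 0, 13, 0, 0, 0], [0, 0, 13, 0, 0, 0]],
], fingers=255)

```text
time_s: 43.72
tcp_pos: [0.53, 0.2493, 0.1482]
ee_rot: [[-0.036, 0.258, 0.965], [-0.999, -0.009, -0.035], [-0.001, -0.966, 0.258]]
wrist_force: [-0.1, 0.4, -0.8]
gripper_width: 0.149
```

```bash
python3 - <<'E'
from h import *
s=sense(); print(s['joints'].round(1),s['tcp_pos'].round(4),turn(-2.1,15))
c=cap('wrist','w27.png')
E
```

```text
[ 45.8  17.3 -29.2  19.5 -34.9  26.9] [0.53   0.2493 0.1482] [-0.001 -0.001 -0.   ]
```

View pics/w27.png

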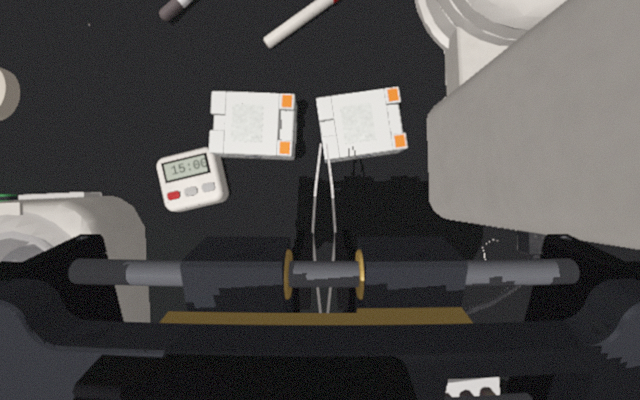

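carry_out([
  [[-3, -1, 5, 0, 0, 0], [-8, -3, 10, 0, 0, 0], [-11, -7, 14, 0, 0, 0], [-11, -13, 15, 0, 0, 0], [-11, -19, 15, 0, 0, 0], [-11, -25, 15, 0, 0, 0], [-11, -31, 15, 0, 0, 0], [-11, -37, 15, 0, 0, 0], [-10, -42, 15, 0, 0, 0], [-6, -45, 15, 0, 0, 0], [0, -45, 15, 0, 0, 0], [5.3, -45, 13, 0, 0, 0], [5.3, -45, 8, 0, 0, 0], [5.3, -45, 2, 0, 0, 0], [5.3, -45, -4, 0, 0, 0], [5.3, -44.5, -7.5, 0, 0, 0], [5.3, -43.5, -7.5, 0, 0, 0], [5.3, -42.5, -7.5, 0, 0, 0], [5.3, -42.5, -7.5, 0, 0, 0]],
])

```text
time_s: 46.15
tcp_pos: [0.5848, -0.1743, 0.0758]
ee_rot: [[-0.034, 0.262, 0.964], [-0.999, -0.008, -0.033], [-0.001, -0.965, 0.262]]
wrist_force: [0.2, -0.6, -0.0]
gripper_width: 0.154
```

```bash
python3 - <<'E'
from h import *
s=sense(); print(s['joints'].round(1),s['tcp_pos'].round(4),turn(-2.1,15),s['effort'].round(1),s['gripper_width'])
c=cap('wrist','w28.png')
c=cap('side'); cv2.imwrite('pics/sd28.png',cv2.resize(c['image'][80:260,160:360,::-1],(667,600),interpolation=cv2.INTER_CUBIC))
E
```

```text
[ -1.4  24.4 -24.3   0.2 -26.   89.2] [ 0.5848 -0.1743  0.0758] [-0.001  0.004 -0.002] [  0.2 -35.8  13.8   2.9   0.6  -0.1] 0.15407742986353068
```

View pics/w28.png

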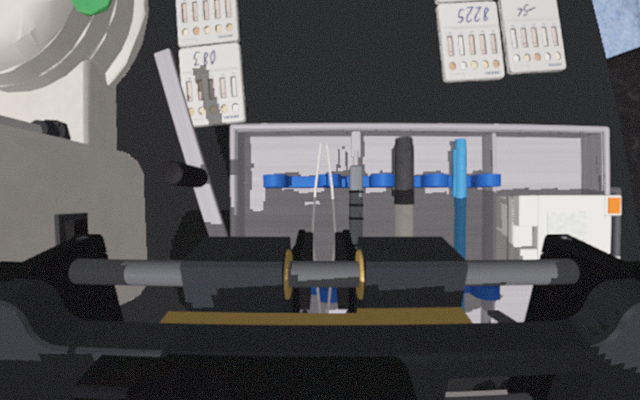

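View pics/sd28.png

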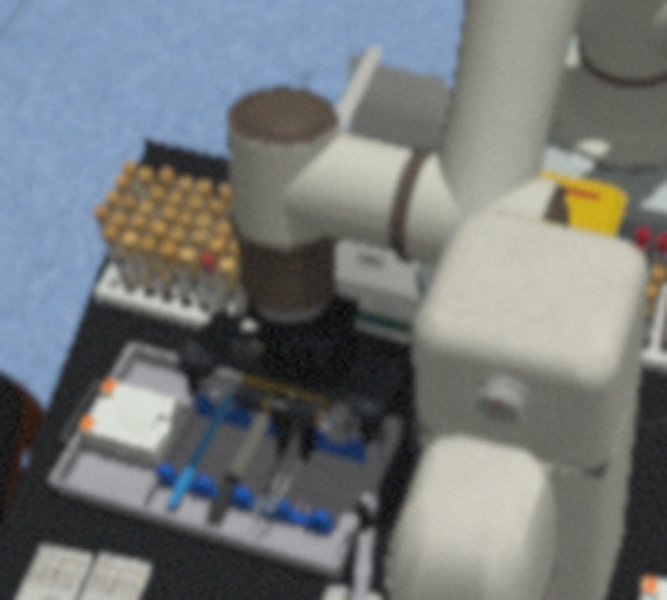

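carry_out([
  [[-0.2, 0.7, 0, 0, 0, 0], [-0.2, 1.5, -0.5, 0, 0, 0], [-0.2, 1.5, -0.8, 0, 0, 0], [-0.2, 1.5, -0.8, 0, 0, 0]],
])

```text
time_s: 46.75
tcp_pos: [0.5813, -0.16, 0.0652]
ee_rot: [[-0.036, 0.258, 0.966], [-0.999, -0.008, -0.035], [-0.001, -0.966, 0.258]]
wrist_force: [-0.1, 0.2, -0.2]
gripper_width: 0.15
```

```bash
python3 - <<'E'
from h import *
s=sense(); print(s['joints'].round(1),s['tcp_pos'].round(4),s['effort'].round(1),s['wrist_force'])
c=cap('wrist','w29.png')
cv2.imwrite('pics/w29z.png',cv2.resize(c['image'][110:260,200:460,::-1],(800,461),interpolation=cv2.INTER_CUBIC))
E
```

```text
[  0.2  24.8 -26.2   1.2 -24.1  86.6] [ 0.5813 -0.16    0.0652] [  0.1 -36.2  13.4   2.8   0.6  -0. ] [-0.10001993  0.15280993 -0.17304933]
```

View pics/w29z.png

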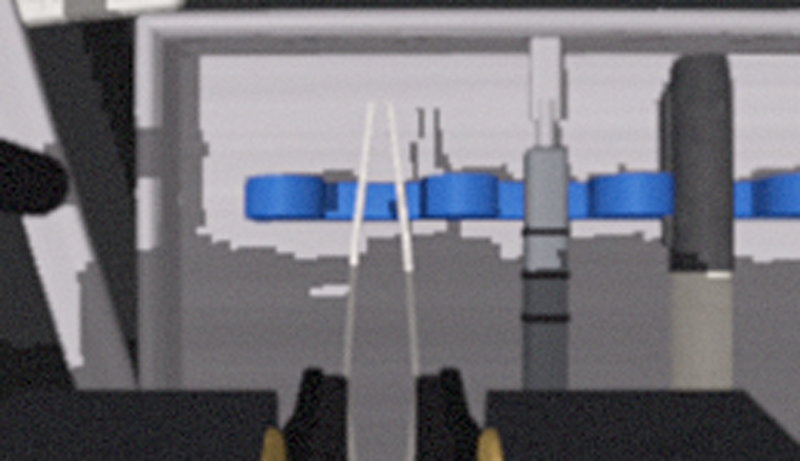

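carry_out([
  [[0, 0.15, -0.8, 0, 0, 0], [0, 0.15, -1.8, 0, 0, 0], [0, 0.15, -2.6, 0, 0, 0], [0, 0.15, -2.8, 0, 0, 0], [0, 0.15, -2.8, 0, 0, 0]],
])

```text
time_s: 47.42
tcp_pos: [0.5816, -0.1587, 0.0376]
ee_rot: [[-0.036, 0.259, 0.965], [-0.999, -0.008, -0.035], [-0.001, -0.966, 0.259]]
wrist_force: [0.6, -1.2, 0.2]
gripper_width: 0.149
```

```bash
python3 - <<'E'
from h import *
s=sense(); print(s['joints'].round(1),s['tcp_pos'].round(4),s['effort'].round(1),s['wrist_force'])
c=cap('wrist','w30.png')
cv2.imwrite('pics/w30z.png',cv2.resize(c['image'][110:260,200:460,::-1],(800,461),interpolation=cv2.INTER_CUBIC))
E
```

```text
[  0.4  27.3 -27.7   1.6 -20.1  86.1] [ 0.5816 -0.1587  0.0376] [ -0.  -37.   12.2   2.5   0.6  -0. ] [ 0.60639167 -1.15398692  0.20987613]
```

View pics/w30z.png

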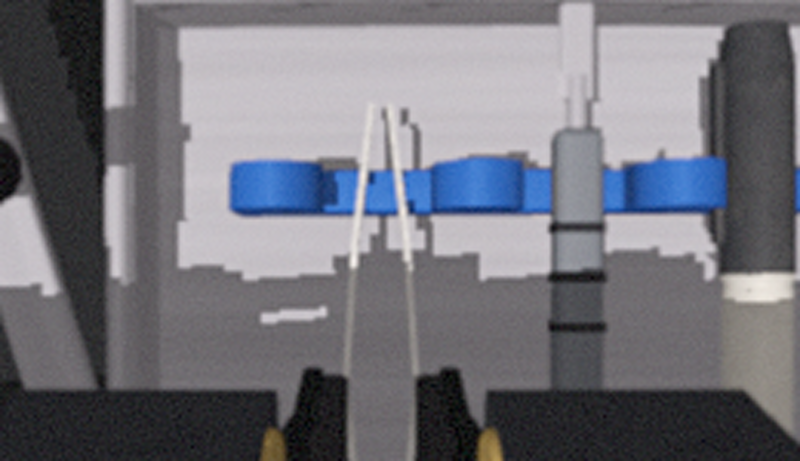

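carry_out([
  [[0, 0, 0, 0, 0, 0], [0, 0, 0, 0, 0, 0], [0, 0, 0, 0, 0, 0], [0, 0, 1, 0, 0, 0], [0, 0, 4, 0, 0, 0], [0, -1, 9, 0, 0, 0], [0, -3, 14, 0, 0, 0], [-2, -4, 19, 0, 0, 0], [-6, -4, 23, 0, 0, 0], [-9, -4, 25, 0, 0, 0], [-9, -4, 25, 0, 0, 0], [-9, -4, 25, 0, 0, 0]],
], fingers=190)

```text
time_s: 48.98
tcp_pos: [0.4915, -0.1985, 0.2879]
ee_rot: [[-0.036, 0.259, 0.965], [-0.999, -0.008, -0.035], [-0.002, -0.966, 0.259]]
wrist_force: [0.4, 0.1, 0.1]
gripper_width: 0.255
```

```bash
python3 - <<'E'
from h import *
s=sense(); print(s['joints'].round(1),s['tcp_pos'].round(4),s['time_s'])
c=cap('wrist','w31.png')
cv2.imwrite('pics/w31z.png',cv2.resize(c['image'][30:270,160:480,::-1],(800,600),interpolation=cv2.INTER_CUBIC))
E
```

```text
[ -4.9   3.9 -17.1  -1.  -54.   93.4] [ 0.4915 -0.1985  0.2879] 48.975
```

View pics/w31z.png

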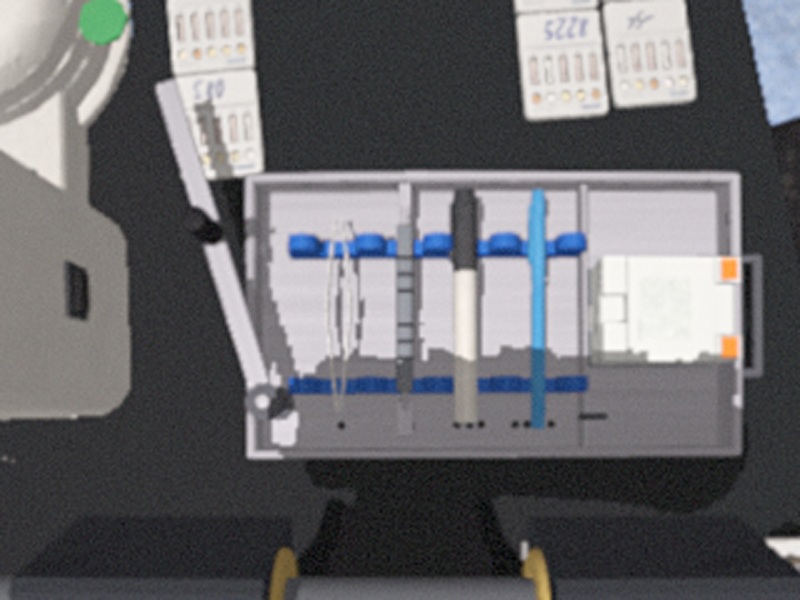

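```bash
python3 - <<'E'
from h import *
c=cap('wrist'); sc=cap('scene'); sd=cap('side')
k=2.5
def q(pts): return (np.array(pts,float)+.5)/k-.5+[160,30]
print('pivot',onplane(c,q([(262,401)]),.046).round(4))
print('knobtop',onplane(c,q([(204,222)]),.08).round(4),'knob base on bar',onplane(c,q([(207,232)]),.05).round(4))
print('tip',onplane(c,q([(168,85)]),.044).round(4))
cv2.imwrite('pics/sd31.png',cv2.resize(sd['image'][70:290,150:400,::-1],(682,600),interpolation=cv2.INTER_CUBIC))
cv2.imwrite('pics/knob.png',cv2.resize(c['image'][40:220,180:300,::-1],(400,600),interpolation=cv2.INTER_CUBIC))
a=np.array([(535,10+0),])
print('carton scene top pts',onplane(sc,[(408,133),(465,151),(387,188),(437,215)],.21).round(3))
E
```

```text
pivot [[ 0.5388 -0.1155  0.046 ]]
knobtop [[ 0.6321 -0.0955  0.08  ]] knob base on bar [[ 0.635  -0.0886  0.05  ]]
tip [[ 0.7231 -0.0668  0.044 ]]
carton scene top pts [[ 0.398 -0.244  0.21 ]
 [ 0.242 -0.238  0.21 ]
 [ 0.377 -0.021  0.21 ]
 [ 0.246  0.009  0.21 ]]
```

View pics/knob.png

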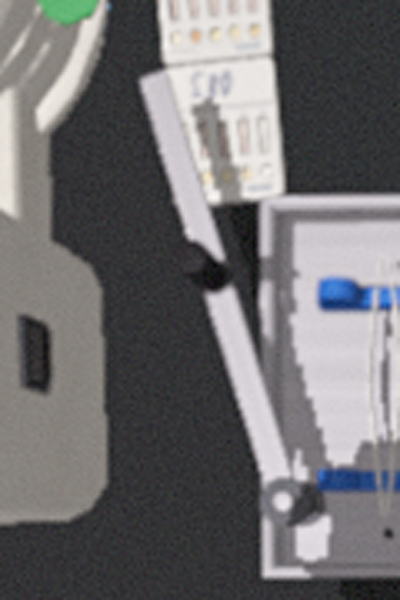

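View pics/sd31.png

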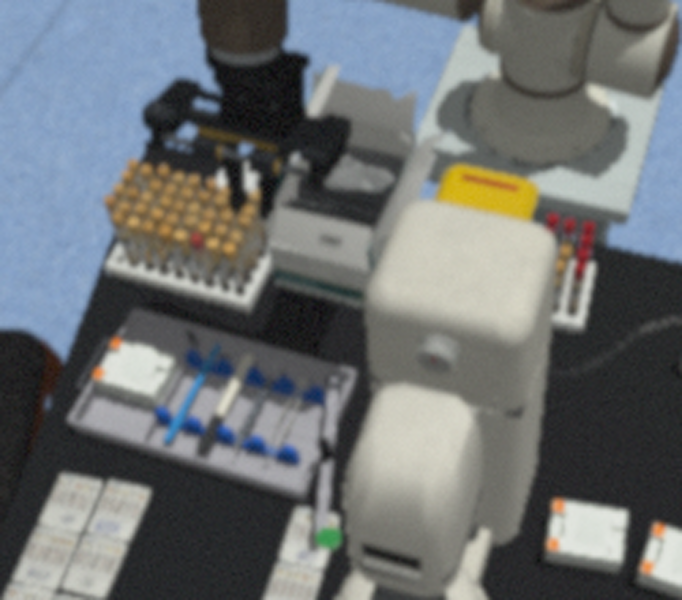

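```bash
python3 - <<'E'
from h import *
s=sense()
Rz=Ro.from_euler('z',-90,degrees=True).as_matrix()@R0
for ph in (0,15,30):
    print(ph,Ro.from_matrix(Ro.from_euler('x',ph,degrees=True).as_matrix()@Rz@s['ee_rot'].T).as_rotvec().round(3))
E
```

```text
0 [ 0.205  0.201 -1.525]
15 [ 0.413  0.401 -1.497]
30 [ 0.619  0.6   -1.449]
```

carry_out([
  [[2, -2, 0, 0.205, 0.201, -1.525], [4, -4, 0, 0.205, 0.201, -1.525], [6, -4, 0, 0.205, 0.201, -1.525], [8, -4, 0, 0.205, 0.201, -1.525], [9, -4, 0, 0.205, 0.201, -1.525], [9, -4, 0, 0.205, 0.201, -1.525], [9, -4, 0, 0.205, 0.201, -1.525], [9, -4, 0, 0.205, 0.201, -1.525], [9, -4, 0, 0.205, 0.201, -1.525], [9, -4, 0, 0.205, 0.201, -1.525], [9, -4, 0, 0.413, 0.401, -1.497], [9, -4, 0, 0.413, 0.401, -1.497], [9, -4, 0, 0.619, 0.6, -1.449], [9, -4, 0, 0.619, 0.6, -1.449], [9, -4, 0, 0.619, 0.6, -1.449]],
], fingers=120)

```text
time_s: 51.05
tcp_pos: [0.5815, -0.2401, 0.2859]
ee_rot: [[-1.0, -0.001, -0.003], [0.002, 0.498, -0.867], [0.003, -0.867, -0.498]]
wrist_force: [-0.6, 0.1, -0.2]
gripper_width: 0.531
```

```bash
python3 - <<'E'
from h import *
s=sense(); print(s['joints'].round(1),s['tcp_pos'].round(4),s['ee_rot'].round(3).tolist(),s['time_s'])
c=cap('wrist','w32.png')
sd=cap('side'); cv2.imwrite('pics/sd32.png',cv2.resize(sd['image'][0:290,100:400,::-1],(620,600),interpolation=cv2.INTER_CUBIC))
E
```

```text
[-21.9  28.7  22.9 -27.7 -95.6  21.7] [ 0.5815 -0.2401  0.2859] [[-1.0, -0.001, -0.003], [0.002, 0.498, -0.867], [0.003, -0.867, -0.498]] 51.05
```

View pics/w32.png

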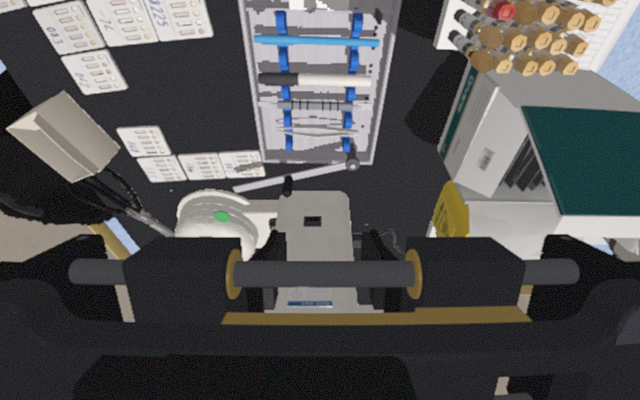

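View pics/sd32.png

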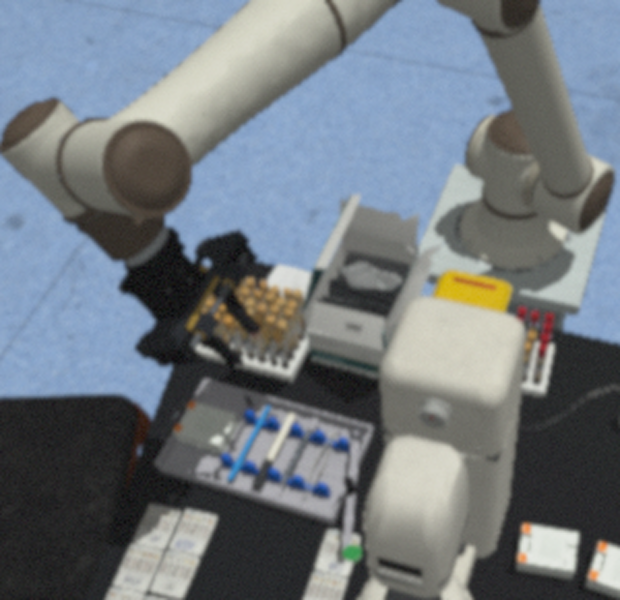

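```bash
python3 - <<'E'
from h import *
c=cap('wrist'); 
cv2.imwrite('pics/w32z.png',cv2.resize(c['image'][120:230,220:380,::-1],(800,550),interpolation=cv2.INTER_CUBIC))
print(onplane(c,[(289,181)],.08).round(4),onplane(c,[(287.5,193)],.048).round(4),'pivot',onplane(c,[(354,163)],.046).round(4),'tip',onplane(c,[(235,188)],.044).round(4))
E
```

```text
[[ 0.6297 -0.1119  0.08  ]] [[ 0.6395 -0.0579  0.048 ]] pivot [[ 0.5366 -0.1169  0.046 ]] tip [[ 0.7239 -0.0655  0.044 ]]
```

View pics/w32z.png

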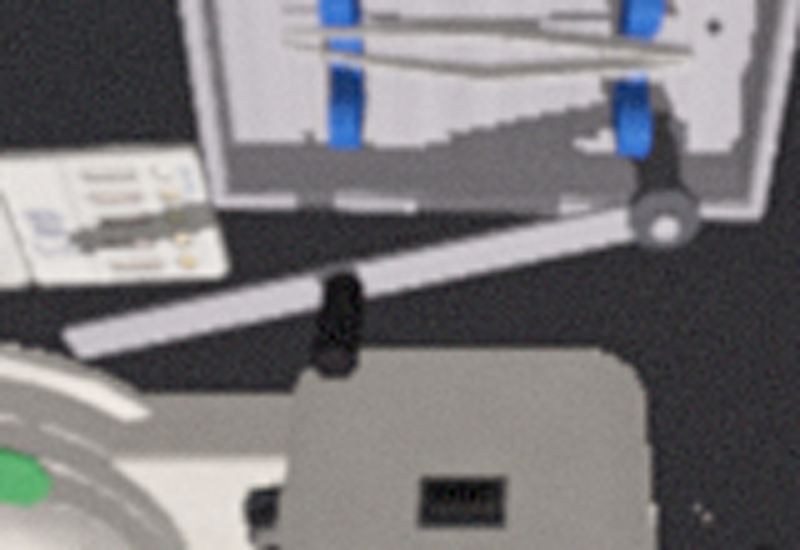

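```bash
python3 - <<'E'
from h import *
c=cap('wrist'); f=lambda x,y:[(x/5-.4+220,y/5-.4+120)]
print('top',onplane(c,f(335,358),.08).round(4),'base',onplane(c,f(343,280),.045).round(4),'pivot',onplane(c,f(664,226),.048).round(4),'tip',onplane(c,f(75,340),.044).round(4))
E
```

```text
top [[ 0.635  -0.0913  0.08  ]] base [[ 0.6357 -0.0911  0.045 ]] pivot [[ 0.539  -0.1144  0.048 ]] tip [[ 0.7246 -0.0653  0.044 ]]
```

carry_out([
  [[3, 4, -5, 0, 0, 0], [5.4, 8, -10, 0, 0, 0], [5.4, 10.9, -14.8, 0, 0, 0], [5.4, 10.9, -14.8, 0, 0, 0], [5.4, 10.9, -14.8, 0, 0, 0]],
], fingers=135)

```text
time_s: 51.88
tcp_pos: [0.6361, -0.1293, 0.1407]
ee_rot: [[-1.0, -0.0, 0.002], [-0.002, 0.497, -0.868], [-0.001, -0.868, -0.497]]
wrist_force: [-0.2, -0.2, 0.2]
gripper_width: 0.471
```

```bash
python3 - <<'E'
from h import *
s=sense(); print(s['joints'].round(1),s['tcp_pos'].round(4),s['effort'].round(1))
c=cap('wrist','w33.png')
sd=cap('side'); cv2.imwrite('pics/sd33.png',cv2.resize(sd['image'][0:290,100:400,::-1],(620,600),interpolation=cv2.INTER_CUBIC))
E
```

```text
[-11.8  34.3  12.2 -30.  -76.6  21.3] [ 0.6361 -0.1293  0.1407] [  0.9 -46.3  16.6   2.4  -0.3   0. ]
```

View pics/w33.png

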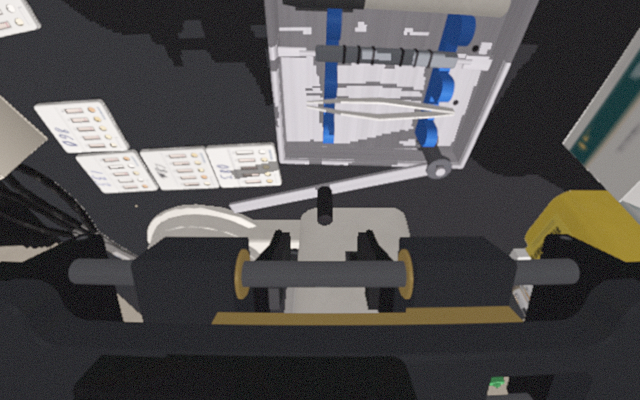

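View pics/sd33.png

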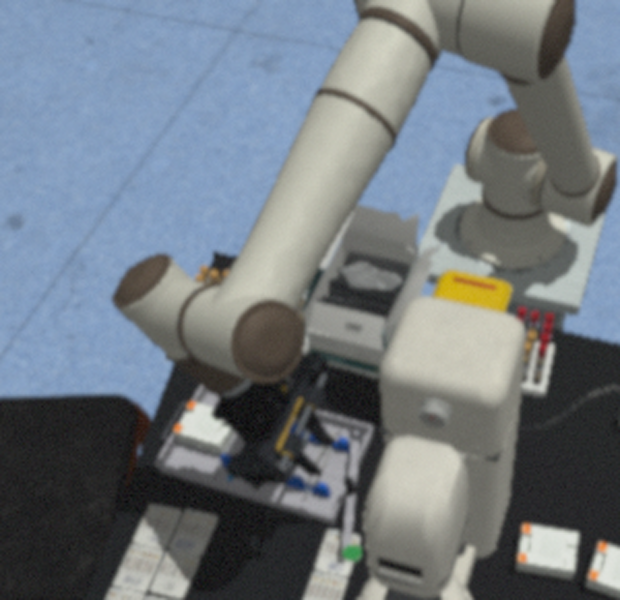

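carry_out([
  [[0, 1.5, -2.8, 0, 0, 0], [0, 2.8, -5.2, 0, 0, 0], [0, 3.8, -7.1, 0, 0, 0], [0, 3.8, -7.1, 0, 0, 0], [0, 3.8, -7.1, 0, 0, 0]],
])

```text
time_s: 52.6
tcp_pos: [0.6368, -0.093, 0.0708]
ee_rot: [[-1.0, 0.003, 0.001], [0.001, 0.497, -0.868], [-0.003, -0.868, -0.497]]
wrist_force: [0.9, -0.8, 0.0]
gripper_width: 0.471
```

```bash
python3 - <<'E'
from h import *
s=sense(); print(s['joints'].round(1),s['tcp_pos'].round(4),s['wrist_force'])
c=cap('wrist','w34.png')
E
```

```text
[ -9.   37.4   7.3 -31.9 -68.2  23.3] [ 0.6368 -0.093   0.0708] [ 0.92376832 -0.8197074   0.03841609]
```

View pics/w34.png

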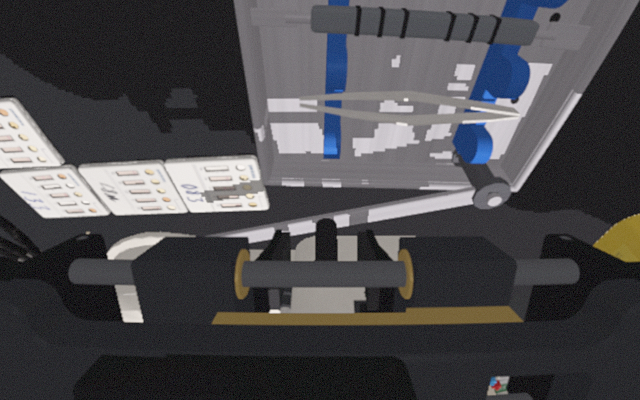

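carry_out([
  [[0, 0, 0, 0, 0, 0], [0, 0, 0, 0, 0, 0], [0, 0, 0, 0, 0, 0], [0, 0, 0, 0, 0, 0]],
], fingers=255)

```text
time_s: 53.15
tcp_pos: [0.6354, -0.0917, 0.0688]
ee_rot: [[-1.0, -0.001, -0.001], [0.0, 0.498, -0.867], [0.001, -0.867, -0.498]]
wrist_force: [-0.5, -1.2, 0.5]
gripper_width: 0.152
```

```bash
python3 - <<'E'
from h import *
s=sense(); print(s['tcp_pos'].round(4),s['wrist_force'],s['gripper_width'])
# arc offsets cm from start
piv=np.array([.539,-.1145]); a0=np.arctan2(.0233,.0965); k0=piv+.1*np.array([np.cos(a0),np.sin(a0)])
for i,a in enumerate(np.linspace(a0,np.radians(-92.1),17)):
    print(i,((piv+.1*np.array([np.cos(a),np.sin(a)])-k0)*100).round(1))
E
```

```text
[ 0.6354 -0.0917  0.0688] [-0.54530558 -1.16660624  0.53776101] 0.15235067034721297
0 [0. 0.]
1 [ 0.2 -1.1]
2 [ 0.3 -2.3]
3 [ 0.2 -3.4]
4 [ 0.  -4.6]
5 [-0.3 -5.7]
6 [-0.7 -6.7]
7 [-1.3 -7.7]
8 [-2.  -8.7]
9 [-2.8 -9.5]
10 [ -3.6 -10.3]
11 [ -4.6 -10.9]
12 [ -5.6 -11.5]
13 [ -6.7 -11.9]
14 [ -7.8 -12.2]
15 [ -8.9 -12.3]
16 [-10.1 -12.3]
```

carry_out([
  [[0.2, -1.1, 0, 0, 0, 0], [0.3, -2.3, 0, 0, 0, 0], [0.2, -3.4, 0, 0, 0, 0], [0, -4.6, 0, 0, 0, 0], [-0.3, -5.7, 0, 0, 0, 0], [-0.7, -6.7, 0, 0, 0, 0], [-1.3, -7.7, 0, 0, 0, 0], [-2, -8.7, 0, 0, 0, 0], [-2.8, -9.5, 0, 0, 0, 0], [-2.8, -9.5, 0, 0, 0, 0]],
])

```text
time_s: 54.4
tcp_pos: [0.612, -0.193, 0.0689]
ee_rot: [[-1.0, 0.013, -0.001], [0.007, 0.488, -0.873], [-0.011, -0.872, -0.489]]
wrist_force: [9.5, -7.1, -3.9]
gripper_width: 0.154
```

```bash
python3 - <<'E'
from h import *
s=sense(); print(s['tcp_pos'].round(4),s['wrist_force'],s['gripper_width'],s['joints'].round(1))
c=cap('wrist','w35.png')
E
```

```text
[ 0.612  -0.193   0.0689] [ 9.53706981 -7.10688627 -3.9000034 ] 0.1543524005854359 [-17.4  38.7   9.1 -29.7 -71.6  29.5]
```

View pics/w35.png

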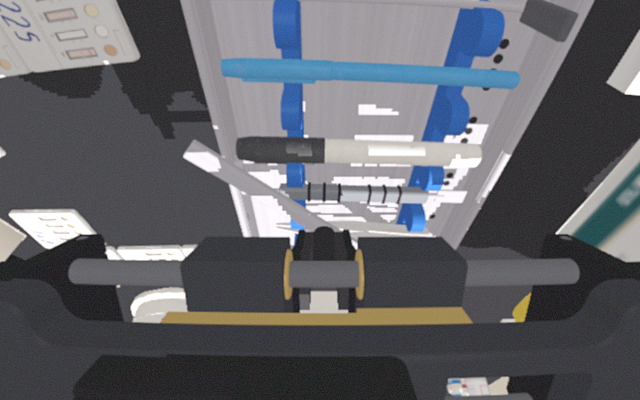

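carry_out([
  [[0.4, -0.5, 0, 0, 0, 0], [-0.4, -1.2, 0, 0, 0, 0], [-1.2, -1.9, 0, 0, 0, 0], [-2.2, -2.4, 0, 0, 0, 0], [-3.1, -2.8, 0, 0, 0, 0], [-4.1, -3.1, 0, 0, 0, 0], [-5.1, -3.4, 0, 0, 0, 0], [-6.1, -3.5, 0, 0, 0, 0], [-7.1, -3.5, 0, 0, 0, 0], [-7.1, -3.5, 0, 0, 0, 0]],
])

```text
time_s: 55.7
tcp_pos: [0.5376, -0.23, 0.0688]
ee_rot: [[-1.0, 0.006, -0.0], [0.003, 0.485, -0.874], [-0.005, -0.874, -0.485]]
wrist_force: [1.8, -15.1, -3.9]
gripper_width: 0.134
```

```bash
python3 - <<'E'
from h import *
s=sense(); print(s['tcp_pos'].round(4),s['wrist_force'],s['gripper_width'],s['joints'].round(1))
c=cap('wrist','w36.png')
E
```

```text
[ 0.5376 -0.23    0.0688] [  1.77173226 -15.11193285  -3.88793379] 0.13383733197926367 [-22.3  35.4   1.9 -28.6 -70.5  35.3]
```

View pics/w36.png

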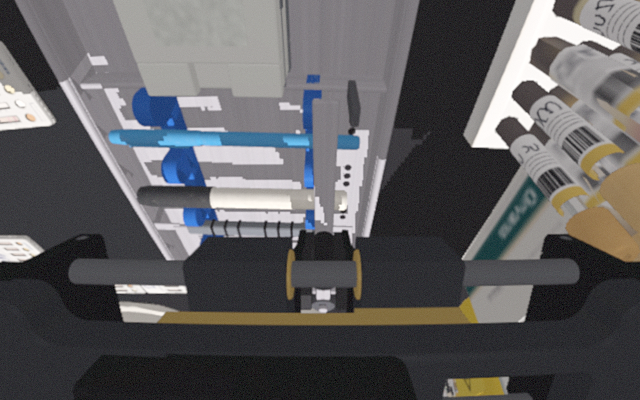

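carry_out([
  [[0, -0.7, 0, 0, 0, 0], [-0.4, -0.7, 0, 0, 0, 0], [-0.7, -0.7, 0, 0, 0, 0], [-0.7, -0.7, 0, 0, 0, 0]],
])

```text
time_s: 56.25
tcp_pos: [0.5354, -0.2308, 0.0688]
ee_rot: [[-1.0, 0.013, 0.002], [0.005, 0.492, -0.871], [-0.012, -0.871, -0.492]]
wrist_force: [14.3, -1.4, -6.8]
gripper_width: 0.131
```

```bash
python3 - <<'E'
from h import *
s=sense(); print(s['tcp_pos'].round(4),s['wrist_force'],s['gripper_width'],s['joints'].round(1))
c=cap('wrist','w37.png')
E
```

```text
[ 0.5354 -0.2308  0.0688] [14.26962347 -1.40266218 -6.83553752] 0.13069306634976433 [-22.8  35.3   1.7 -29.1 -70.5  36. ]
```

View pics/w37.png

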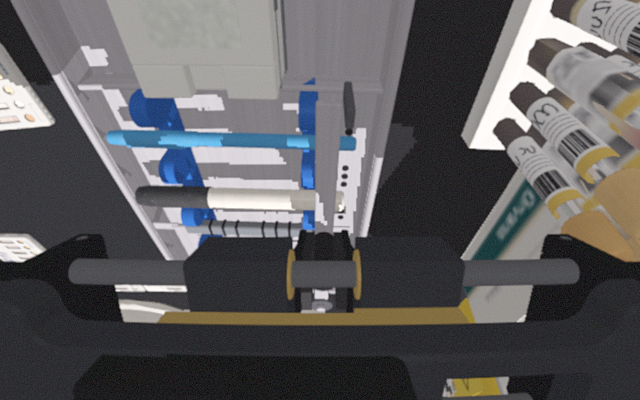

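carry_out([
  [[0.4, 0, 0, 0, 0, 0], [0.4, 0, 0, 0, 0, 0]],
])

```text
time_s: 56.55
tcp_pos: [0.5357, -0.2307, 0.0687]
ee_rot: [[-1.0, 0.005, 0.001], [0.001, 0.494, -0.87], [-0.004, -0.87, -0.494]]
wrist_force: [5.7, -3.0, -2.6]
gripper_width: 0.131
```

carry_out([
  [[0, 0, 0, 0, 0, 0], [0, 0, 0, 0, 0, 0], [0, 0, 0, 0, 0, 0], [0, -0.5, 0.9, 0, 0, 0], [0, -2, 3.5, 0, 0, 0], [0, -4, 7, 0, 0, 0], [0, -6, 11, 0, 0, 0], [0, -8, 16, 0, 0, 0], [0, -8, 20, 0, 0, 0], [0, -8, 20, 0, 0, 0]],
], fingers=180)

```text
time_s: 57.8
tcp_pos: [0.5341, -0.3101, 0.2737]
ee_rot: [[-1.0, 0.006, 0.003], [0.001, 0.493, -0.87], [-0.007, -0.87, -0.493]]
wrist_force: [0.8, 0.6, -0.8]
gripper_width: 0.294
```

```bash
python3 - <<'E'
from h import *
s=sense(); print(s['tcp_pos'].round(4),s['wrist_force'].round(1),s['gripper_width'],s['joints'].round(1),s['time_s'])
c=cap('wrist','w38.png'); cap('side','sd38.png')
E
```

```text
[ 0.5341 -0.3101  0.2737] [ 0.8  0.6 -0.8] 0.29434129098764406 [-28.6  29.3  21.7 -26.  -96.6  29. ] 57.8
```

View pics/w38.png

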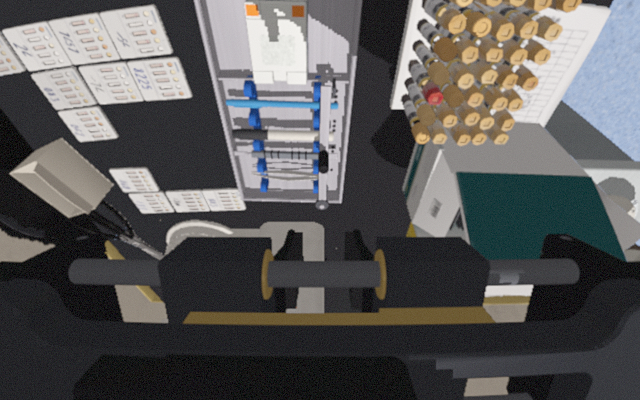

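```bash
python3 - <<'E'
from h import *
c=cap('wrist')
cv2.imwrite('pics/w38z.png',cv2.resize(c['image'][0:215,190:370,::-1],(502,600),interpolation=cv2.INTER_CUBIC))
E
```

```text
(no output)
```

View pics/w38z.png

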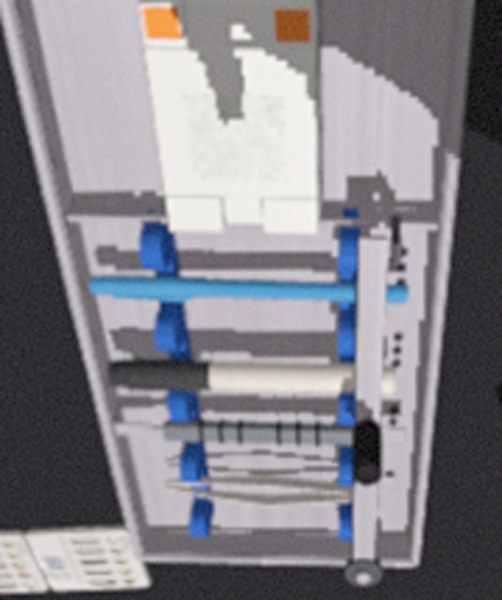

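```bash
python3 - <<'E'
from h import *
c=cap('wrist'); k=502/180
f=lambda p:(np.array(p,float)+.5)/k-.5+[190,0]
W=onplane(c,[f((364,573)),f((375,243)),f((367,480))],.045); W2=onplane(c,[f((348,535)),f((349,245))],.030)
for w in (W,W2): d=w[1]-w[0]; print(w.round(4),np.degrees(np.arctan2(d[0],-d[1])),np.linalg.norm(d))
F=onplane(c,[f((200,515)),f((157,243))],.033); d=F[1]-F[0]; print(np.degrees(np.arctan2(d[0],-d[1])),np.linalg.norm(d))
E
```

```text
[[ 0.538  -0.115   0.045 ]
 [ 0.5317 -0.3084  0.045 ]
 [ 0.5358 -0.1842  0.045 ]] -1.856003605073297 0.19345400647738123
[[ 0.5471 -0.1309  0.03  ]
 [ 0.5427 -0.301   0.03  ]] -1.4870352509255762 0.17012164069158206
-2.058734927596891 0.1544999232573804
```

carry_out([
  [[2, 2, 0, -0.17, 0, 0], [4, 5, 0, -0.35, 0, 0], [5.1, 8, 0, -0.52, 0, 0], [5.1, 11, 0, -0.7, 0, 0], [5.1, 11, 0, -0.873, 0, 0], [5.1, 11, 0, -0.873, 0, 0], [5.1, 11, 0, -0.873, 0, 0], [5.1, 11, 0, -0.873, 0, 0]],
], fingers=0)

```text
time_s: 59.0
tcp_pos: [0.585, -0.1997, 0.2691]
ee_rot: [[-1.0, 0.0, -0.003], [0.003, -0.343, -0.939], [-0.001, -0.939, 0.343]]
wrist_force: [0.7, -0.0, -0.2]
gripper_width: 0.99
```

```bash
python3 - <<'E'
from h import *
s=sense(); print(s['tcp_pos'].round(4),s['ee_rot'].round(3).tolist(),s['gripper_width'],s['joints'].round(1),s['time_s'])
c=cap('wrist','w39.png'); K,R,t=KRT(c); print((-R.T@t).round(3),R[2].round(3))
E
```

```text
[ 0.585  -0.1997  0.2691] [[-1.0, 0.0, -0.003], [0.003, -0.343, -0.939], [-0.001, -0.939, 0.343]] 0.9896072748068332 [  4.8  18.3 -11.   22.3 -64.3 -15.4] 59.0
[ 0.585 -0.218  0.434] [ 0.001 -0.075 -0.997]
```

View pics/w39.png

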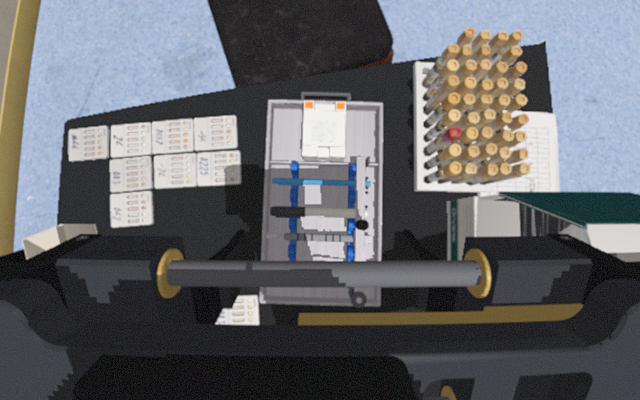

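```bash
cat > cas.py <<'E'
from h import *
def cas(c,ztop,roi):
    x0,y0,x1,y1=roi; im=c['image'].astype(int); R_,G,B=im[...,0],im[...,1],im[...,2]
    org=((R_-B)>90); o=np.zeros_like(org); o[y0:y1,x0:x1]=org[y0:y1,x0:x1]
    n,l,st,ce=cv2.connectedComponentsWithStats(o.astype(np.uint8))
    idx=[i for i in range(1,n) if st[i,4]>12]
    O=onplane(c,ce[idx],ztop)
    print('orange',st[idx].tolist(),O.round(4).tolist())
    br=im.sum(2)
    w=(br>560)|o; m=np.zeros_like(w); m[y0:y1,x0:x1]=w[y0:y1,x0:x1]
    m=cv2.morphologyEx(m.astype(np.uint8),cv2.MORPH_OPEN,np.ones((3,3)))
    print('rect',axis_of(c,m,ztop))
    mid=O[:2].mean(0); d=O[0]-O[1]; print('mid',mid.round(4),'sep',np.linalg.norm(d).round(4),'ang x-axis',np.degrees(np.arctan2(d[1],d[0])).round(2))
E
python3 - <<'E'
from cas import *
c=cap('wrist')
cv2.imwrite('pics/w39z.png',cv2.resize(c['image'][90:180,260:390,::-1],(800,554),interpolation=cv2.INTER_CUBIC))
cas(c,.042,(295,95,352,160))
E
```

```text
orange [[305, 102, 8, 6, 46], [337, 103, 7, 6, 42]] [[0.6056, -0.3867, 0.042], [0.5608, -0.385, 0.042]]
rect (array([ 579.6, -349.8]), 88.4, 83.3, 68.9)
mid [ 0.5832 -0.3859  0.042 ] sep 0.0449 ang x-axis -2.15
```

View pics/w39z.png

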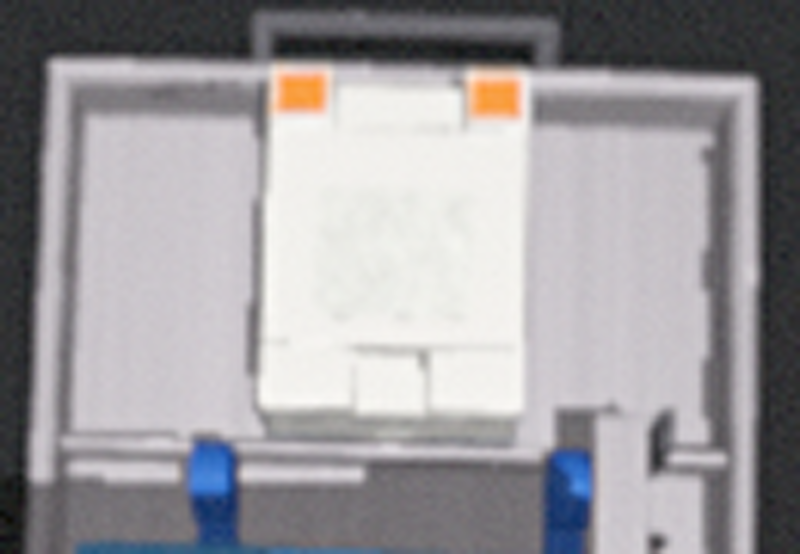

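carry_out([
  [[-6, 0, 0, 0, 0, 0], [-12, 0, 0, 0, 0, 0], [-18, 1, 1, 0, 0, 0], [-19, 7, 1, 0, 0, 0], [-19, 13, 1, 0, 0, 0], [-19, 19, 1, 0, 0, 0], [-19, 25, 1, 0, 0, 0], [-19, 31, 1, 0, 0, 0], [-19, 37, 1, 0, 0, 0], [-19, 43, 1, 0, 0, 0], [-18, 49, 0, 0, 0, 0], [-14, 54, 0, 0, 0, 0], [-8, 58, 0, 0, 0, 0], [-2, 60, 0, 0, 0, 0], [4, 60, 0, 0, 0, 0], [4.7, 60, 0, 0, 0, 0], [4.7, 60, 0, 0, 0, 0], [4.7, 60, 0, 0, 0, 0]],
])

```text
time_s: 61.35
tcp_pos: [0.6313, 0.4011, 0.2692]
ee_rot: [[-1.0, -0.0, -0.001], [0.001, -0.344, -0.939], [0.0, -0.939, 0.344]]
wrist_force: [-0.5, -0.1, 0.3]
gripper_width: 1.001
```

```bash
python3 - <<'E'
from cas import *
s=sense(); print(s['tcp_pos'].round(4),s['ee_rot'].round(3).tolist(),s['joints'].round(1),s['time_s'])
c=cap('wrist','w40.png')
E
```

```text
[0.6313 0.4011 0.2692] [[-1.0, -0.0, -0.001], [0.001, -0.344, -0.939], [0.0, -0.939, 0.344]] [ 49.6  40.9  30.2  12.9 -94.7 -50.3] 61.35
```

View pics/w40.png

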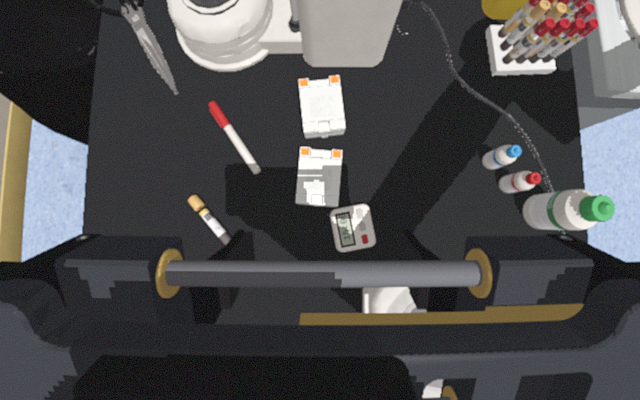

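```bash
python3 - <<'E'
from cas import *
c=cap('wrist')
cv2.imwrite('pics/w40z.png',cv2.resize(c['image'][50:260,260:400,::-1],(400,600),interpolation=cv2.INTER_CUBIC))
print('B');cas(c,.037,(290,65,352,143))
print('C');cas(c,.037,(285,142,350,212))
print('disp left base?',onplane(c,[(303,60),(395,55),(330,68)],0).round(3))
E
```

```text
B
orange [[331, 76, 8, 7, 45], [300, 79, 8, 7, 47]] [[0.6152, 0.1729, 0.037], [0.6601, 0.1776, 0.037]]
rect (array([633.8, 211.2]), -83.8, 83.0, 60.0)
mid [0.6376 0.1753 0.037 ] sep 0.0452 ang x-axis -173.93
C
orange [[301, 148, 8, 7, 48], [332, 150, 9, 7, 48]] [[0.6578, 0.2803, 0.037], [0.613, 0.284, 0.037]]
rect (array([636.3, 290.8]), -0.2, 60.9, 31.7)
mid [0.6354 0.2821 0.037 ] sep 0.0449 ang x-axis -4.64
disp left base? [[0.664 0.121 0.   ]
 [0.515 0.112 0.   ]
 [0.62  0.135 0.   ]]
```

View pics/w40z.png

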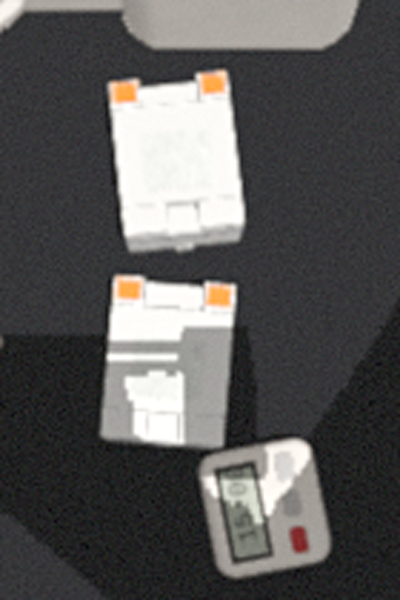

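carry_out([
  [[0.3, -5, -3, 0, 0, 0.106], [0.3, -10, -6, 0, 0, 0.106], [0.3, -15, -10, 0, 0, 0.106], [0.3, -19.2, -14, 0, 0, 0.106], [0.3, -19.2, -17, 0, 0, 0.106], [0.3, -19.2, -17, 0, 0, 0.106], [0.3, -19.2, -17, 0, 0, 0.106]],
])

```text
time_s: 62.32
tcp_pos: [0.6353, 0.2108, 0.1009]
ee_rot: [[-0.994, 0.04, 0.099], [-0.107, -0.341, -0.934], [-0.003, -0.939, 0.343]]
wrist_force: [0.9, -0.1, 0.3]
gripper_width: 1.0
```

```bash
python3 - <<'E'
from cas import *
s=sense(); print(s['tcp_pos'].round(4),s['ee_rot'].round(3).tolist(),s['joints'].round(1),s['wrist_force'].round(1))
c=cap('wrist','w41.png')
cas(c,.037,(200,60,450,238))
E
```

```text
[0.6353 0.2108 0.1009] [[-0.994, 0.04, 0.099], [-0.107, -0.341, -0.934], [-0.003, -0.939, 0.343]] [ 39.   35.9  -6.1  19.5 -60.5 -44.4] [ 0.9 -0.1  0.3]
orange [[291, 198, 13, 11, 143], [347, 198, 14, 11, 149]] [[0.6603, 0.1786, 0.037], [0.6152, 0.1738, 0.037]]
rect (array([696.8,  85.2]), -0.0, 60.8, 52.0)
mid [0.6377 0.1762 0.037 ] sep 0.0453 ang x-axis 6.02
```

View pics/w41.png

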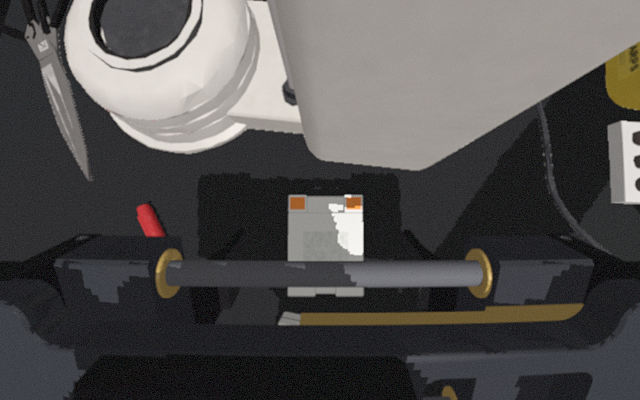

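carry_out([
  [[0, -0.1, -3, 0, 0, 0], [0, -0.1, -6, 0, 0, 0], [0, -0.1, -7.7, 0, 0, 0], [0, -0.1, -7.7, 0, 0, 0], [0, -0.1, -7.7, 0, 0, 0]],
])

```text
time_s: 63.0
tcp_pos: [0.6355, 0.2092, 0.0232]
ee_rot: [[-0.994, 0.038, 0.099], [-0.106, -0.341, -0.934], [-0.002, -0.939, 0.343]]
wrist_force: [-0.1, 0.5, -0.0]
gripper_width: 1.001
```

carry_out([
  [[0, 0, 0, 0, 0, 0], [0, 0, 0, 0, 0, 0], [0, 0, 0, 0, 0, 0], [0, 0, 0, 0, 0, 0]],
], fingers=255)

```text
time_s: 63.5
tcp_pos: [0.6346, 0.2084, 0.022]
ee_rot: [[-0.994, 0.036, 0.099], [-0.105, -0.343, -0.934], [-0.0, -0.939, 0.344]]
wrist_force: [-0.1, -0.7, 0.7]
gripper_width: 0.686
```

```bash
python3 - <<'E'
from cas import *
s=sense(); print(s['tcp_pos'].round(4),s['ee_rot'].round(3).tolist(),s['joints'].round(1),s['wrist_force'].round(1),s['gripper_width'])
c=cap('wrist','w42.png')
cas(c,.037,(200,60,450,238))
E
```

```text
[0.6346 0.2084 0.022 ] [[-0.994, 0.036, 0.099], [-0.105, -0.343, -0.934], [-0.0, -0.939, 0.344]] [ 38.6  40.8 -10.2  21.6 -52.1 -47.9] [-0.1 -0.7  0.7] 0.6858723446571585
orange [[270, 188, 22, 19, 398], [356, 188, 22, 18, 394]] [[0.6606, 0.1784, 0.037], [0.6153, 0.1736, 0.037]]
rect (array([690.2, 109.1]), 5.0, 48.9, 9.5)
mid [0.6379 0.176  0.037 ] sep 0.0455 ang x-axis 6.03
```

View pics/w42.png

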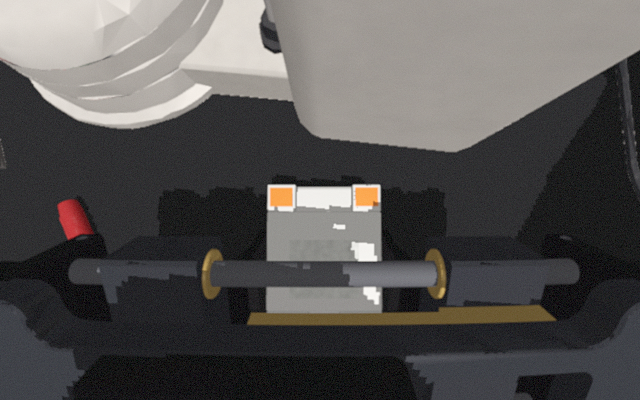

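carry_out([
  [[0, 0, 2, 0, 0, 0], [0, 2, 8, 0, 0, 0], [0, 4, 14, 0, 0, 0], [-2, 5, 20, 0, 0, 0], [-7, 5, 25, 0, 0, 0], [-13, 5, 27, 0, 0, 0], [-19, 5, 27.5, 0, 0, 0], [-23.5, 2, 27.5, 0, 0, 0], [-23.5, -4, 27.5, 0, 0, -0.07], [-23.5, -10, 27.5, 0, 0, -0.143], [-23.5, -16, 27.5, 0, 0, -0.143], [-23.5, -22, 27.5, 0, 0, -0.143], [-23.5, -28, 27.5, 0, 0, -0.143], [-23.5, -34, 27.5, 0, 0, -0.143], [-23.5, -40, 27.5, 0, 0, -0.143], [-23.5, -46, 27.5, 0, 0, -0.143], [-22, -52, 27.5, 0, 0, -0.143], [-18, -56, 27.5, 0, 0, -0.143], [-12, -56.2, 27.5, 0, 0, -0.143], [-6, -56.2, 27.5, 0, 0, -0.143]],
])

```text
time_s: 66.05
tcp_pos: [0.5752, -0.3547, 0.2978]
ee_rot: [[-0.999, -0.013, -0.038], [0.04, -0.344, -0.938], [-0.001, -0.939, 0.344]]
wrist_force: [0.2, 0.4, -0.4]
gripper_width: 0.686
```

```bash
python3 - <<'E'
from cas import *
s=sense(); print(s['tcp_pos'].round(4),s['ee_rot'].round(3).tolist(),s['joints'].round(1),s['wrist_force'].round(1),s['gripper_width'])
c=cap('wrist','w43.png')
E
```

```text
[ 0.5752 -0.3547  0.2978] [[-0.999, -0.013, -0.038], [0.04, -0.344, -0.938], [-0.001, -0.939, 0.344]] [-10.2  21.2  -2.5  22.1 -65.1  -1.3] [ 0.2  0.4 -0.4] 0.6863896846347818
```

View pics/w43.png

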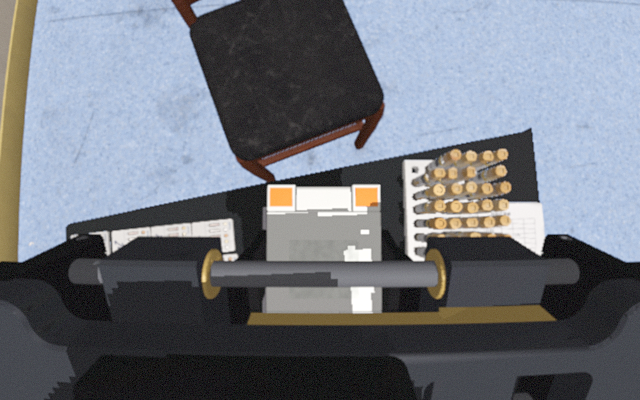

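carry_out([
  [[1, 0, -5, 0, 0, 0], [1, 0, -11, 0, 0, 0], [1, 0, -16, 0, 0, 0], [1, 0, -19, 0, 0, 0], [1, 0, -21, 0, 0, 0], [1, 0, -21, 0, 0, 0], [1, 0, -21, 0, 0, 0]],
])

```text
time_s: 66.97
tcp_pos: [0.5854, -0.3538, 0.0885]
ee_rot: [[-0.999, -0.011, -0.036], [0.037, -0.345, -0.938], [-0.002, -0.939, 0.345]]
wrist_force: [-0.6, 0.5, -1.9]
gripper_width: 0.688
```

```bash
python3 - <<'E'
from cas import *
s=sense(); print(s['tcp_pos'].round(4),s['joints'].round(1),s['wrist_force'].round(1),s['gripper_width'],s['effort'].round(1))
c=cap('wrist','w44.png')
sd=cap('side'); cv2.imwrite('pics/sd44.png',cv2.resize(sd['image'][60:290,100:400,::-1],(782,600),interpolation=cv2.INTER_CUBIC))
E
```

```text
[ 0.5854 -0.3538  0.0885] [-11.1  31.8 -19.9  32.3 -39.6 -16.5] [-0.6  0.5 -1.9] 0.6879566808853553 [ -0.1 -43.1  14.5   2.9  -0.3  -0. ]
```

View pics/w44.png

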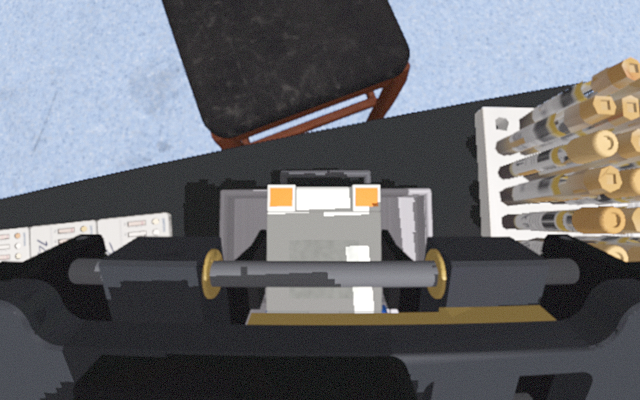

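View pics/sd44.png

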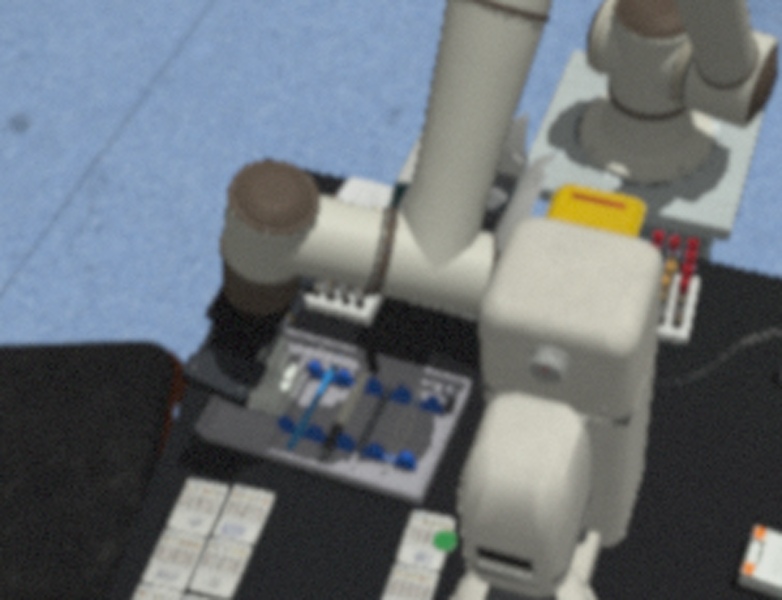

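```bash
python3 - <<'E'
from cas import *
sc=cap('scene'); cv2.imwrite('pics/sc44.png',cv2.resize(sc['image'][60:240,230:470,::-1],(800,600),interpolation=cv2.INTER_CUBIC))
sd=cap('side')
# arm plane heading J1: forearm axis line: guess from J1
s=sense(); j1=np.radians(s['joints'][0]); print('forearm plane y at x=.5,.55,.6:',[(round(x*np.tan(j1),3)) for x in (.5,.55,.6)])
for x in (.5,.55,.6):
  y=x*np.tan(j1)
  print(x,((proj(sd,[(x,y,.3),(x,y+.05,.3)])-[100,60])*782/300).round(0).tolist())
E
```

```text
forearm plane y at x=.5,.55,.6: [np.float64(-0.098), np.float64(-0.108), np.float64(-0.118)]
0.5 [[454.0, 233.0], [500.0, 243.0]]
0.55 [[429.0, 267.0], [475.0, 278.0]]
0.6 [[402.0, 303.0], [449.0, 315.0]]
```

View pics/sc44.png

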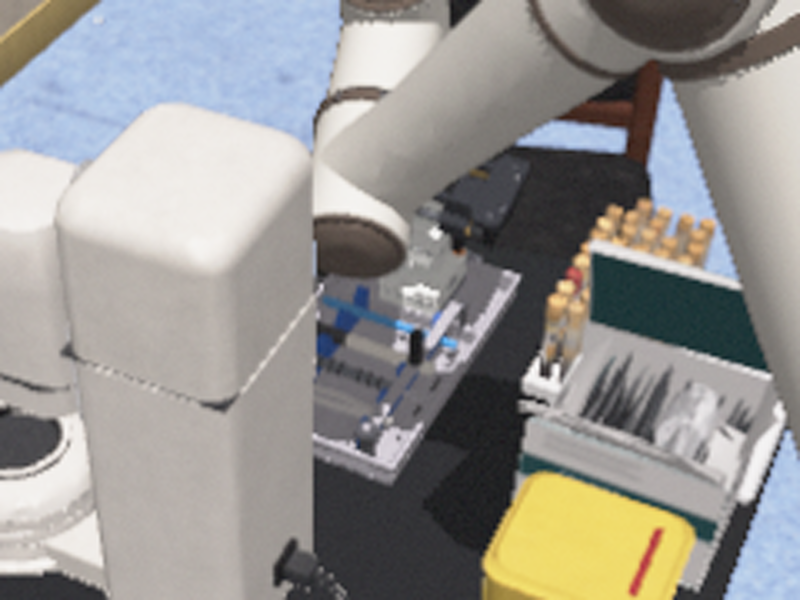

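carry_out([
  [[0, 0, -1, 0, 0, 0], [0, 0, -1.8, 0, 0, 0], [0, 0, -2.2, 0, 0, 0], [0, 0, -2.6, 0, 0, 0], [0, 0, -2.9, 0, 0, 0], [0, 0, -2.9, 0, 0, 0]],
])

```text
time_s: 67.92
tcp_pos: [0.5847, -0.3537, 0.058]
ee_rot: [[-0.999, -0.013, -0.035], [0.038, -0.344, -0.938], [-0.0, -0.939, 0.345]]
wrist_force: [-0.6, 0.1, -0.7]
gripper_width: 0.688
```

```bash
python3 - <<'E'
from cas import *
s=sense(); print(s['tcp_pos'].round(4),s['wrist_force'].round(1),s['moment'].round(2),s['gripper_width'])
c=cap('wrist','w45.png')
E
```

```text
[ 0.5847 -0.3537  0.058 ] [-0.6  0.1 -0.7] [ 0.87  0.09 -0.06] 0.688336212228444
```

View pics/w45.png

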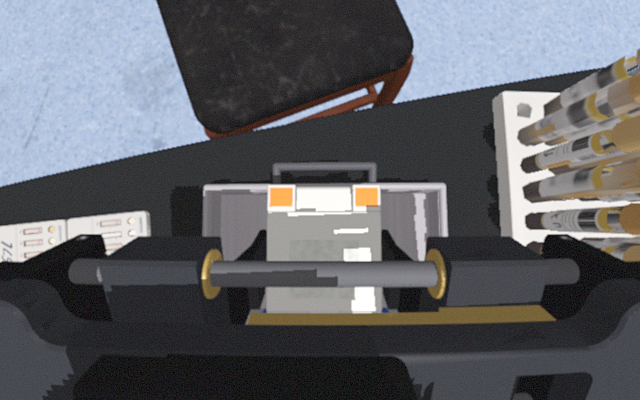

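carry_out([
  [[0, 0, 0, 0, 0, 0], [0, 0, 0, 0, 0, 0], [0, 0, 0, 0, 0, 0], [0, 0, 0, 0, 0, 0], [0, 0, 2, 0, 0, 0], [0, 2, 6, 0, 0, 0], [0, 6, 11, 0, 0, 0], [0, 11, 16, 0, 0, 0], [0, 15.4, 21, 0, 0, 0], [0, 15.4, 21, 0, 0, 0], [0, 15.4, 21, 0, 0, 0]],
], fingers=0)

```text
time_s: 69.35
tcp_pos: [0.5847, -0.1991, 0.2681]
ee_rot: [[-0.999, -0.012, -0.035], [0.037, -0.344, -0.938], [-0.001, -0.939, 0.344]]
wrist_force: [-0.0, 0.3, -0.4]
gripper_width: 0.999
```

```bash
python3 - <<'E'
from cas import *
s=sense(); print(s['tcp_pos'].round(4),s['gripper_width'],s['time_s'])
c=cap('wrist','w46.png')
cv2.imwrite('pics/w46z.png',cv2.resize(c['image'][60:250,250:400,::-1],(474,600),interpolation=cv2.INTER_CUBIC))
cas(c,.073,(280,70,370,190))
sd=cap('side'); cv2.imwrite('pics/sd46.png',cv2.resize(sd['image'][170:270,150:300,::-1],(800,533),interpolation=cv2.INTER_CUBIC))
E
```

```text
[ 0.5847 -0.1991  0.2681] 0.9987869312485942 69.35
orange [[299, 91, 8, 7, 56], [333, 91, 8, 7, 56]] [[0.6052, -0.3875, 0.073], [0.5605, -0.3858, 0.073]]
rect (array([ 567.7, -326. ]), 87.8, 131.2, 94.2)
mid [ 0.5828 -0.3867  0.073 ] sep 0.0447 ang x-axis -2.22
```

View pics/w46z.png

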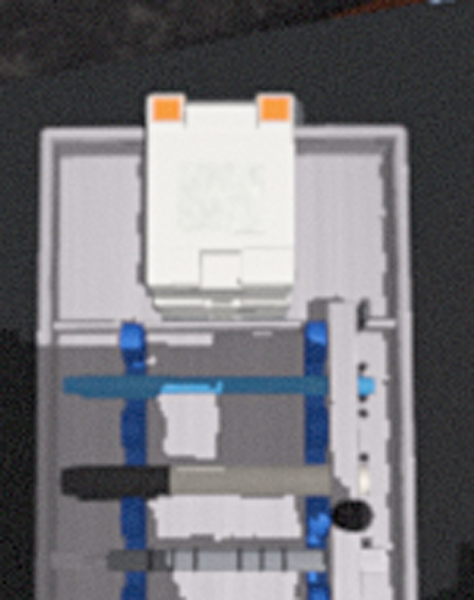

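View pics/sd46.png

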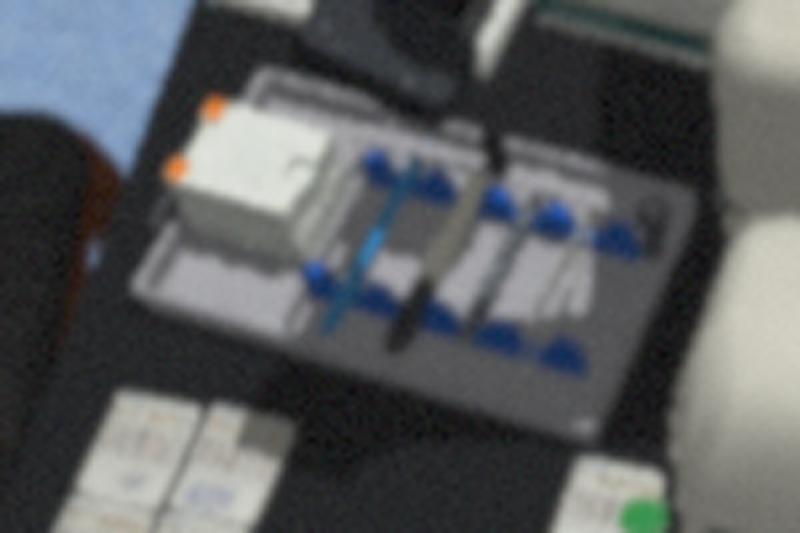

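carry_out([
  [[-6, 0, 0, 0, 0, 0], [-12, 0, 0, 0, 0, 0], [-18, 1, 1, 0, 0, 0], [-19, 7, 1, 0, 0, 0], [-19, 13, 1, 0, 0, 0], [-19, 19, 1, 0, 0, 0], [-19, 25, 1, 0, 0, 0], [-19, 31, 1, 0, 0, 0], [-19, 37, 1, 0, 0, -0.043], [-19, 43, 1, 0, 0, -0.043], [-17, 49, 0, 0, 0, -0.043], [-12, 51.4, 0, 0, 0, -0.043], [-6, 51.4, 0, 0, 0, -0.043], [0, 51.4, -2, 0, 0, -0.043], [5.3, 51.4, -7, 0, 0, -0.043], [5.3, 51.4, -12, 0, 0, -0.043], [5.3, 51.4, -16.8, 0, 0, -0.043], [5.3, 51.4, -16.8, 0, 0, -0.043], [5.3, 51.4, -16.8, 0, 0, -0.043]],
])

```text
time_s: 71.82
tcp_pos: [0.6388, 0.3141, 0.1009]
ee_rot: [[-0.997, -0.026, -0.076], [0.081, -0.343, -0.936], [-0.002, -0.939, 0.344]]
wrist_force: [0.7, 0.4, 1.5]
gripper_width: 0.998
```

```bash
python3 - <<'E'
from cas import *
s=sense(); print(s['tcp_pos'].round(4),s['joints'].round(1),s['wrist_force'].round(1))
c=cap('wrist','w47.png')
cas(c,.037,(230,180,420,238))
E
```

```text
[0.6388 0.3141 0.1009] [ 44.3  42.3   8.5  13.8 -72.1 -55.1] [0.7 0.4 1.5]
orange [[290, 201, 14, 12, 161], [346, 201, 14, 12, 160]] [[0.6578, 0.2807, 0.037], [0.6126, 0.284, 0.037]]
rect (array([636. , 291.5]), -4.7, 58.6, 30.5)
mid [0.6352 0.2824 0.037 ] sep 0.0453 ang x-axis -4.24
```

View pics/w47.png

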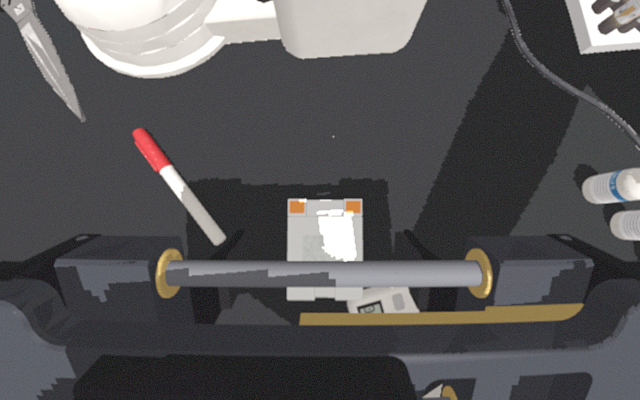

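```bash
python3 - <<'E'
from cas import *
c=cap('wrist'); print(onplane(c,[(222,243),(215,235)],.007).round(3),onplane(c,[(412,290),(350,300)],.019).round(3))
E
```

```text
[[0.731 0.307 0.007]
 [0.737 0.299 0.007]] [[0.566 0.36  0.019]
 [0.62  0.364 0.019]]
```

carry_out([
  [[0, 0, -3, 0, 0, 0], [0, 0, -6, 0, 0, 0], [0, 0, -7.8, 0, 0, 0], [0, 0, -7.8, 0, 0, 0], [0, 0, -7.8, 0, 0, 0]],
])

```text
time_s: 72.55
tcp_pos: [0.6385, 0.3151, 0.0236]
ee_rot: [[-0.997, -0.025, -0.076], [0.08, -0.342, -0.936], [-0.002, -0.939, 0.343]]
wrist_force: [0.5, 1.1, 0.4]
gripper_width: 1.001
```

carry_out([
  [[0, 0, 0, 0, 0, 0], [0, 0, 0, 0, 0, 0], [0, 0, 0, 0, 0, 0], [0, 0, 0, 0, 0, 0]],
], fingers=255)

```text
time_s: 73.05
tcp_pos: [0.6376, 0.3144, 0.022]
ee_rot: [[-0.997, -0.028, -0.076], [0.08, -0.343, -0.936], [-0.0, -0.939, 0.344]]
wrist_force: [0.2, 1.1, 0.8]
gripper_width: 0.689
```

```bash
python3 - <<'E'
from cas import *
s=sense(); print(s['tcp_pos'].round(4),s['ee_rot'].round(3).tolist(),s['joints'].round(1),s['wrist_force'].round(1),s['gripper_width'])
c=cap('wrist','w48.png')
cas(c,.037,(230,160,420,238))
E
```

```text
[0.6376 0.3144 0.022 ] [[-0.997, -0.028, -0.076], [0.08, -0.343, -0.936], [-0.0, -0.939, 0.344]] [ 44.3  46.7   4.8  14.5 -64.3 -57.2] [0.2 1.1 0.8] 0.6891698064793066
orange [[271, 189, 21, 17, 356], [356, 189, 22, 18, 356]] [[0.6573, 0.2804, 0.037], [0.6121, 0.2843, 0.037]]
rect (array([635.5, 289.5]), -4.7, 60.0, 27.5)
mid [0.6347 0.2823 0.037 ] sep 0.0453 ang x-axis -4.92
```

carry_out([
  [[0, 0, 2, 0, 0, 0], [-1, 0, 8, 0, 0, 0], [-3, 0, 14, 0, 0, 0], [-7, 0, 19, 0, 0, 0], [-12, 0, 23, 0, 0, 0], [-18, -1, 26, 0, 0, 0], [-23.8, -3, 27.5, 0, 0, 0], [-23.8, -9, 27.5, 0, 0, 0.042], [-23.8, -15, 27.5, 0, 0, 0.042], [-23.8, -21, 27.5, 0, 0, 0.042], [-23.8, -27, 27.5, 0, 0, 0.042], [-23.8, -33, 27.5, 0, 0, 0.042], [-23.8, -39, 27.5, 0, 0, 0.042], [-23.8, -45, 27.5, 0, 0, 0.042], [-23.8, -51, 27.5, 0, 0, 0.042], [-23.8, -57, 27.5, 0, 0, 0.042], [-22, -62, 27.5, 0, 0, 0.042], [-17, -66.5, 27.5, 0, 0, 0.042], [-11, -66.8, 27.5, 0, 0, 0.042], [-5.3, -66.8, 27.5, 0, 0, 0.042]],
])

```text
time_s: 75.6
tcp_pos: [0.5854, -0.355, 0.2979]
ee_rot: [[-0.999, -0.013, -0.039], [0.041, -0.344, -0.938], [-0.001, -0.939, 0.345]]
wrist_force: [-0.1, -1.1, -0.7]
gripper_width: 0.686
```

```bash
python3 - <<'E'
from cas import *
s=sense(); print(s['tcp_pos'].round(4),s['ee_rot'].round(3).tolist(),s['joints'].round(1),s['wrist_force'].round(1),s['gripper_width'])
c=cap('wrist','w49.png')
cas(c,s['tcp_pos'][2]+.015,(230,160,420,238))
E
```

```text
[ 0.5854 -0.355   0.2979] [[-0.999, -0.013, -0.039], [0.041, -0.344, -0.938], [-0.001, -0.939, 0.345]] [-10.   22.2  -1.   22.  -65.6  -1.4] [-0.1 -1.1 -0.7] 0.6857338884441119
orange [[270, 189, 22, 18, 396], [356, 189, 22, 18, 395]] [[0.6067, -0.3879, 0.3129], [0.5612, -0.386, 0.3129]]
rect (array([ 584.2, -385.2]), -2.4, 59.4, 15.9)
mid [ 0.5839 -0.387   0.3129] sep 0.0455 ang x-axis -2.4
```

View pics/w49.png

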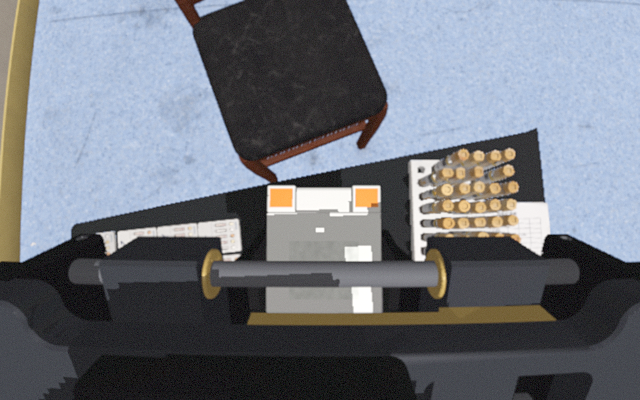

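carry_out([
  [[0, 0, -5, 0, 0, 0], [0, 0, -11, 0, 0, 0], [0, 0, -16, 0, 0, 0], [0, 0, -18, 0, 0, 0], [0, 0, -18, 0, 0, 0], [0, 0, -19, 0, 0, 0], [0, 0, -19.8, 0, 0, 0], [0, 0, -20.3, 0, 0, 0], [0, 0, -20.8, 0, 0, 0], [0, 0, -20.8, 0, 0, 0], [0, 0, -20.8, 0, 0, 0]],
])

```text
time_s: 77.03
tcp_pos: [0.5848, -0.3537, 0.089]
ee_rot: [[-0.999, -0.013, -0.036], [0.039, -0.344, -0.938], [-0.0, -0.939, 0.345]]
wrist_force: [0.5, -1.1, -0.4]
gripper_width: 0.687
```

```bash
python3 - <<'E'
from cas import *
s=sense(); print(s['tcp_pos'].round(4),s['wrist_force'].round(1),s['moment'].round(2),s['gripper_width'])
c=cap('wrist','w50.png')
E
```

```text
[ 0.5848 -0.3537  0.089 ] [ 0.5 -1.1 -0.4] [ 0.76 -0.03  0.03] 0.6865146371517742
```

View pics/w50.png

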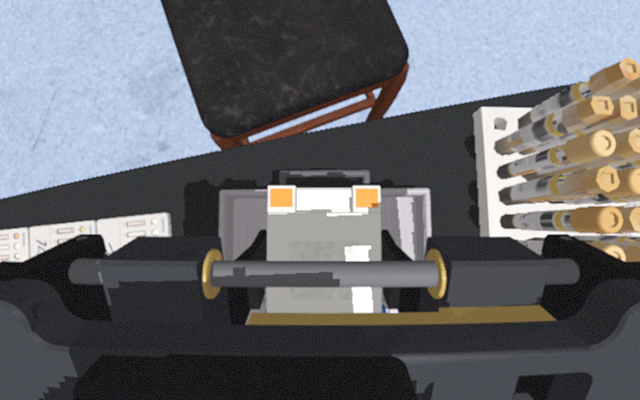

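Seats without contact force, so release and retreat, then check everything.

carry_out([
  [[0, 0, 0, 0, 0, 0], [0, 0, 0, 0, 0, 0], [0, 0, 0, 0, 0, 0], [0, 0, 0, 0, 0, 0], [0, 0, 2, 0, 0, 0], [0, 2, 6, 0, 0, 0], [0, 6, 11, 0, 0, 0], [0, 11, 15, 0, 0, 0], [0, 15.4, 18, 0, 0, 0], [0, 15.4, 18, 0, 0, 0], [0, 15.4, 18, 0, 0, 0]],
], fingers=0)

```text
time_s: 78.45
tcp_pos: [0.5841, -0.1995, 0.2681]
ee_rot: [[-0.999, -0.015, -0.036], [0.039, -0.344, -0.938], [0.001, -0.939, 0.344]]
wrist_force: [-0.6, -0.3, -0.4]
gripper_width: 1.004
```

```bash
python3 - <<'E'
from cas import *
s=sense(); print(s['tcp_pos'].round(4),s['gripper_width'],s['time_s'])
c=cap('wrist','w51.png')
cv2.imwrite('pics/w51z.png',cv2.resize(c['image'][40:260,240:400,::-1],(436,600),interpolation=cv2.INTER_CUBIC))
cas(c,.104,(280,50,375,190))
sd=cap('side'); cv2.imwrite('pics/sd51.png',cv2.resize(sd['image'][150:270,140:300,::-1],(800,600),interpolation=cv2.INTER_CUBIC))
E
```

```text
[ 0.5841 -0.1995  0.2681] 1.003696194302702 78.45
orange [[294, 80, 10, 7, 63], [332, 80, 10, 8, 71]] [[0.6057, -0.3874, 0.104], [0.5604, -0.3854, 0.104]]
rect (array([ 569.3, -324.2]), 88.4, 134.8, 90.9)
mid [ 0.5831 -0.3864  0.104 ] sep 0.0454 ang x-axis -2.54
```

View pics/w51z.png

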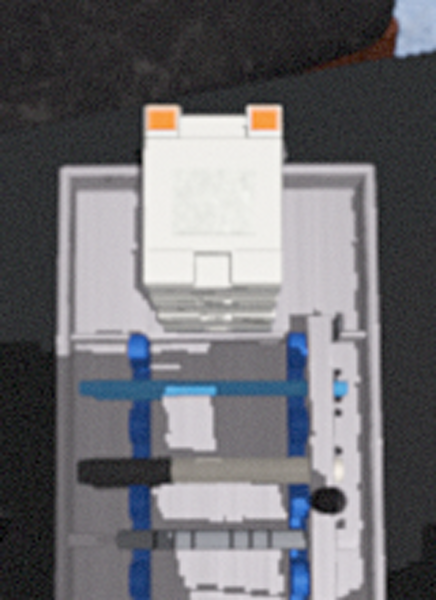

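View pics/sd51.png

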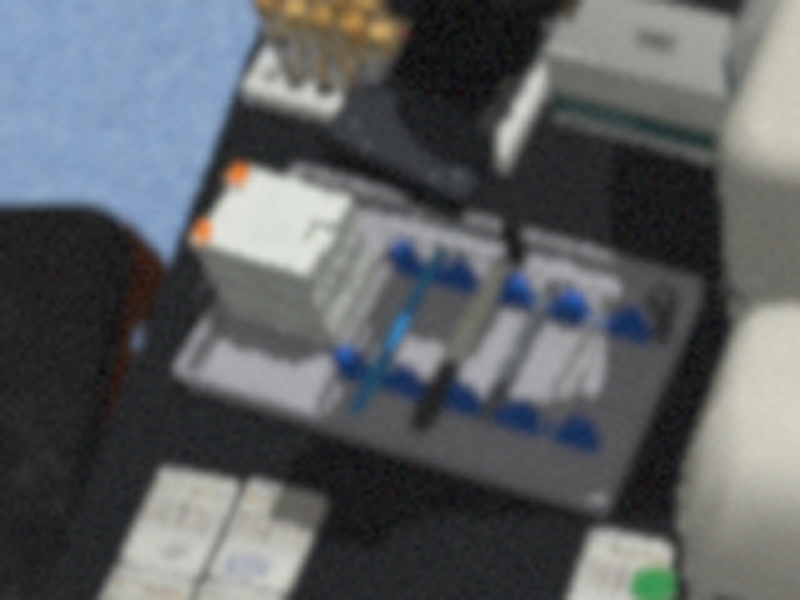

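carry_out([
  [[-2, 0, 4, 0, 0, 0], [-3, 0, 9, 0, 0, 0], [-3, 0, 11, 0, 0, 0], [-3, 0, 11, 0, 0, 0], [-3, 0, 11, 0, 0, 0]],
])

```text
time_s: 79.18
tcp_pos: [0.5539, -0.2002, 0.3763]
ee_rot: [[-0.999, -0.018, -0.036], [0.04, -0.344, -0.938], [0.004, -0.939, 0.344]]
wrist_force: [0.2, 0.3, 0.1]
gripper_width: 0.999
```

```bash
python3 - <<'E'
from cas import *
s=sense(); print(s['tcp_pos'].round(4),s['time_s'],s['wrist_force'].round(1))
c=cap('wrist','w52.png')
cv2.imwrite('pics/w52z.png',cv2.resize(c['image'][60:260,230:400,::-1],(510,600),interpolation=cv2.INTER_CUBIC))
sc=cap('scene','sc52.png')
E
```

```text
[ 0.5539 -0.2002  0.3763] 79.175 [0.2 0.3 0.1]
```

View pics/w52z.png

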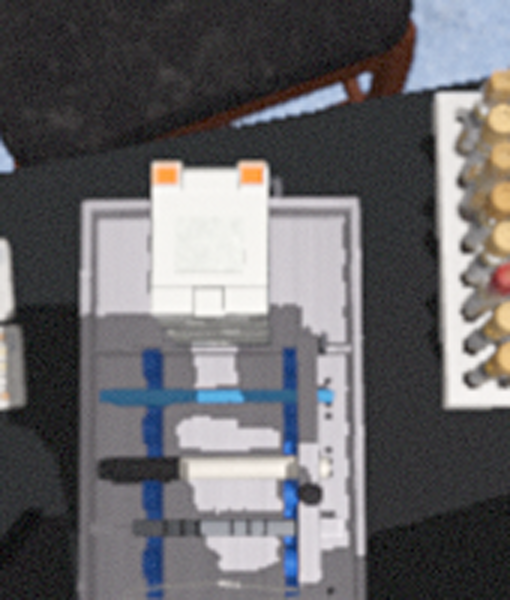

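View pics/sc52.png

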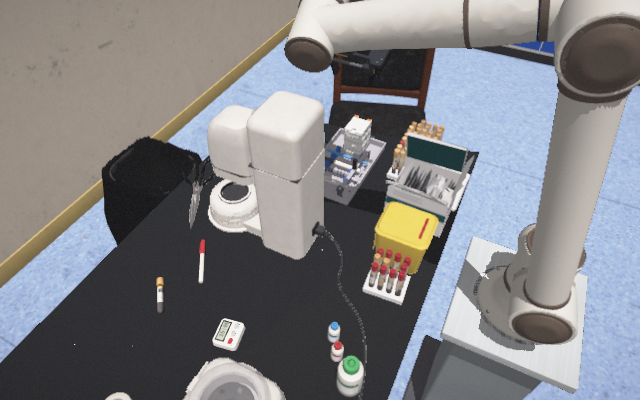

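```bash
python3 - <<'E'
from cas import *
c=cap('wrist'); sd=cap('side')
cv2.imwrite('pics/a.png',cv2.resize(sd['image'][165:265,150:290,::-1],(800,571),interpolation=cv2.INTER_LANCZOS4))
cv2.imwrite('pics/b.png',cv2.resize(c['image'][200:330,240:400,::-1],(738,600),interpolation=cv2.INTER_LANCZOS4))
E
```

```text
(no output)
```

View pics/a.png

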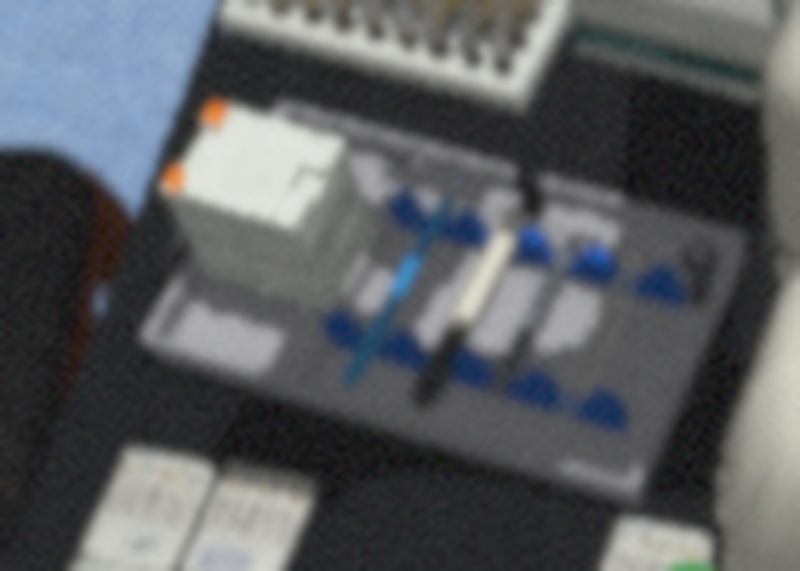

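View pics/b.png

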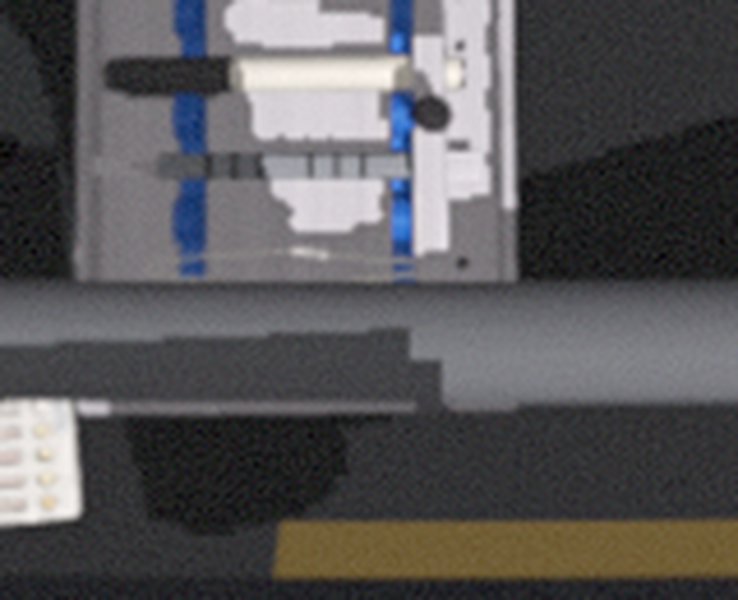

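carry_out([
  [[0, -2, 0, 0.15, 0, 0], [0, -5, 0, 0.3, 0, 0], [0, -8, 0, 0.45, 0, 0], [0, -8, 0, 0.6, 0, 0], [0, -8, 0, 0.6, 0, 0], [0, -8, 0, 0.6, 0, 0]],
])

```text
time_s: 80.12
tcp_pos: [0.5545, -0.2795, 0.3782]
ee_rot: [[-0.999, -0.015, -0.036], [0.032, 0.245, -0.969], [0.023, -0.969, -0.244]]
wrist_force: [0.6, -0.2, 0.7]
gripper_width: 1.001
```

```bash
python3 - <<'E'
from cas import *
s=sense(); print(s['tcp_pos'].round(4),s['time_s'],s['wrist_force'].round(1))
c=cap('wrist','w53.png')
cv2.imwrite('pics/w53z.png',cv2.resize(c['image'][0:230,210:390,::-1],(470,600),interpolation=cv2.INTER_CUBIC))
E
```

```text
[ 0.5545 -0.2795  0.3782] 80.125 [ 0.6 -0.2  0.7]
```

View pics/w53z.png

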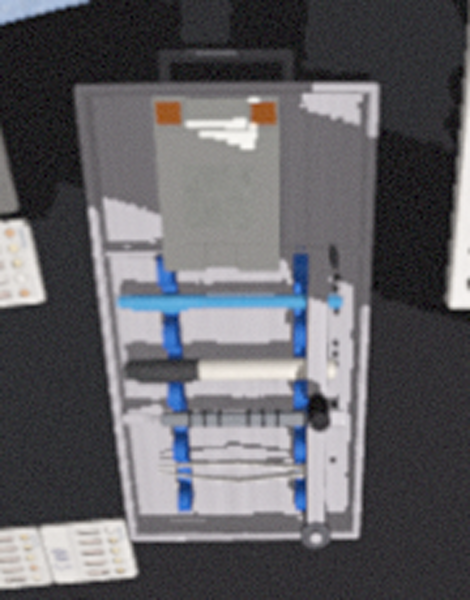

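```bash
python3 - <<'E'
from cas import *
c=cap('wrist'); k=470/180
f=lambda p:(np.array(p,float)+.5)/k-.5+[210,0]
W=onplane(c,[f((315,537)),f((318,262))],.045); d=W[1]-W[0]; print('bar dir deg',np.degrees(np.arctan2(d[0],-d[1])),np.linalg.norm(d))
T=onplane(c,[f((133,538)),f((78,90)),f((357,535)),f((376,88))],.026)
for a,b in((0,1),(2,3)): d=T[b]-T[a]; print('rim deg',np.degrees(np.arctan2(d[0],-d[1])),np.linalg.norm(d))
print(ticket.finish_job())
E
```

```text
bar dir deg -1.6890562600530972 0.1900640468887774
rim deg -1.7127008387229499 0.29207965718088813
rim deg -1.7394937551667242 0.29191230885761343
the job is handed in; nothing more can be done
None
```

The job is handed in at about 80 s of the 210 s allowed. The hand-in itself gives no verdict, so what follows is from my own last checks.

- **Instruments:** all four were on the bench. I laid them in their lanes in order from the pivot end: tweezers, spatula, black marker, blue pen. The last wrist picture shows each lying along its own lane. I judged this from the images and did not measure each height.
- **Retainer:** it is swung closed until it met its stop, with about 14 N at the stop. The bar's direction measures −1.7° against −1.7° for the tray rim, so it is closed well within the 4° limit.
- **Cassettes:** both loose ones are stacked on the seated one. Each went down to its seated height with no contact force. The orange marks of all three layers line up within about 1 mm and 0.5°.
- **Timer:** it was not touched. Near the end it was still in its place in the scene view.
- **Tweezers regrasp:** my first try at lane 1 was stopped because the forearm looked too close to the dispenser. I regrasped them with the hand tilted, after two tilts that ran close to joint limits.
- **Retainer pivot estimate:** it was several millimetres off, giving about 10 to 15 N of side force while I swung the bar round, below the limits.

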